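# Pack the sample case with its logger and close it

### The job

Get the sample case ready for the courier: stand every squat amber jar upright on the floor of the grey case (setting them down, never dropping them) and plug the black logger block, brass foot down, fully home into the socket in the case. Then put the lid squarely on the case so that it is fully closed, and leave the flat square tin and the little clear beaker outside and standing.

Things in the scene. Friction and masses are not known exactly. Their poses are not given: they have to be found in the camera images.
- case: Grey open-topped transport case, fixed to the bench: outside 182 (its x) by 236 (its y) by 62 mm high, walls and floor 6 mm thick (inside 170 by 224 mm, 56 mm deep). Origin: centre of its underside, on the bench; z up. It stands on the left or the right of the bench, turned up to 0.2 rad.
- socket (a point): Centre of the mouth of the socket hole, on top of a white block 46 by 52 mm (case's x, y) on the case's floor at its -y end (x 0, y -83 mm in the case's frame; block top 20 mm above the case's underside). The hole is a rectangle 28 mm (x) by 36 mm (y), 14 mm deep, slightly chamfered. Axes as the case's.
- logger_center (a point): Centre of the logger: loose black block plug 26 (its x) by 34 (y) by 46 mm high, 55 to 100 g, brass foot 4 mm high and 4 mm narrower. It stands foot down on the bench, turned up to 0.7 rad. Plugs in foot down, its x along the socket's x, either way round; fully home its centre is 9 mm above the socket's mouth. Then its upper 32 mm stand clear of the socket block: keep the fingertips there.
- lid_handle (a point): Centre of the bar handle, 20 (lid's x) by 80 (y) by 30 mm high, amid the loose grey lid (0.2 to 0.33 kg): plate 184 by 238 by 6 mm, under it a lip 162 by 216 by 6 mm that goes inside the case's walls (4 mm play a side). Lies flat on the bench, handle centre 27 mm up; closed on the case it is 83 mm above the case's underside. Lid's x goes along the case's x, either way round.
- jar0_center (a point): Centre of a squat amber sample jar with a paper band and a white cap of the same diameter: upright cylinder 44 mm in diameter, 36 mm high, 40 to 85 g, standing on the bench among the others; 4 to 6 of the six are present. Standing on the case's floor its centre is 24 mm above the case's underside.
- jar1_center (a point): Centre of a squat amber sample jar with a paper band and a white cap of the same diameter: upright cylinder 44 mm in diameter, 36 mm high, 40 to 85 g, standing on the bench among the others; 4 to 6 of the six are present. Standing on the case's floor its centre is 24 mm above the case's underside.
- jar2_center (a point): Centre of a squat amber sample jar with a paper band and a white cap of the same diameter: upright cylinder 44 mm in diameter, 36 mm high, 40 to 85 g, standing on the bench among the others; 4 to 6 of the six are present. Standing on the case's floor its centre is 24 mm above the case's underside.
- jar3_center (a point): Centre of a squat amber sample jar with a paper band and a white cap of the same diameter: upright cylinder 44 mm in diameter, 36 mm high, 40 to 85 g, standing on the bench among the others; 4 to 6 of the six are present. Standing on the case's floor its centre is 24 mm above the case's underside.
- jar4_center (a point): Centre of a squat amber sample jar with a paper band and a white cap of the same diameter: upright cylinder 44 mm in diameter, 36 mm high, 40 to 85 g, standing on the bench among the others; 4 to 6 of the six are present. Standing on the case's floor its centre is 24 mm above the case's underside.
- jar5_center (a point): Centre of a squat amber sample jar with a paper band and a white cap of the same diameter: upright cylinder 44 mm in diameter, 36 mm high, 40 to 85 g, standing on the bench among the others; 4 to 6 of the six are present. Standing on the case's floor its centre is 24 mm above the case's underside.
- tin: Bystander: flat square aluminium tin, 38 by 38 mm, 20 mm high, standing among the jars. Origin: centre of its underside.
- beaker: Bystander: small empty clear beaker, 44 mm in diameter, 42 mm high, standing among the jars. Origin: centre of its underside.
There are look-alikes about, which are no part of the job. What is shaped like the part that bears jar2_center but green or purple is not meant.

How it is judged:
By the outcome, as a careful person would: the job done as asked, in the order asked, and still so for the second after the job is handed in, with the robot touching nothing.
Of jar0, jar1, jar2, jar3, jar4, jar5 only 4 to 6 are there at a start; the rules pass over those that are not, and their reading is None.
At some moment in a run one of jar0, jar1, jar2, jar3, jar4, jar5, lid may be knocked a few centimetres aside while the robot is not near it.
It also fails if it takes over 208 s, if anything falls off the work surface, if the arm or the gripper's body presses on something with over 40 N, if the wrist force passes 120 N, or if a joint passes its speed limit or range.

### The arm

A 6-joint arm with a two-finger parallel gripper is mounted at the origin on the work surface. World frame = base frame: x ahead of the robot, y to its left, z up, the work surface at z = 0. Lengths are in m, angles in rad, forces in N, time in s.
With the tool pointing down it reaches from about 0.225 to 0.875 m from the base axis. Payload 3.4 kg.
Tool frame: the origin (TCP) lies midway between the tips of the shut fingers; the grasp point (between the pads) lies behind it (manip.grip_point_offset is the z of the grasp point in the tool frame, in m); z points along the fingers, x is the direction in which the jaws open and shut, and the axes are right-handed (so a half turn about z gives the same grasp; the last joint's range is limited). The gripper opens to 85 mm and grips with 20 to 120 N. Pads are 22 mm wide; open, the fingers measure 114 mm over their backs; the gripper's body (76 mm by 85 mm) begins 54 mm behind the grasp point. The pads swing forward as they close: fully open they stand 13 mm farther back than shut.
Start: joints at [-1.23, 0.276, 1.505, -0, 1.361, -0.121], TCP at [0.256, -0.515, 0.203] pointing down, gripper open.
Joint ranges: [-2.89, 2.89], [-0.75, 2.08], [0.22, 2.7], [-1.18, 4.32], [0.11, 2.71], [-2.7, 2.7]. Speed limits (rad/s): [2.57, 2.57, 3.14, 3.14, 3.14, 3.14].

### API

Orientations are given as a unit quaternion [w, x, y, z].
In Python, from rig import manip, eyes, recognise, regions_of, mark_of gives the robot as it stands.
- The arm moves only by the shell command python3 -m inch 'ROWS' [FORCE]. ROWS is JSON, a list of rows, each a list of 5 numbers: the gripper command: -1 is shut, 1 is fully open, values between are in proportion, then the shift along the tool's x, y, z in mm, then the turn about the tool's z in degrees. A call has 1 to 20 rows; each row shifts and turns the pose as measured when the row begins, along the tool's axes as they then stand; what a row does not reach is not made up. A row lasts 1/12 s, in which the tool goes at most 41.7 mm and 7.16 degrees, less where a joint would pass 70% of its speed; a pose out of reach is approached as far as the arm can. A call with a gripper value outside its range is refused whole. The fingers move at their own pace and stop on an object; FORCE is the grip in N (left out, the last holds). Time passes only in rows, so rows that do not move let the fingers close. It gives the time, the measured TCP pose, the force and the opening at its end, in the units of the state.
- manip.get_state(): the state, without advancing time (a new reading comes with each control period).
- eyes.get_image(name): name is "scene" or "top"; returns a dict with "frame" (420x560x3 uint8, red, green, blue), "K" (3x3 intrinsics, pixels), "rvec" (rotation vector, rad) and "tvec" (3), from world to camera coordinates, as OpenCV has them. Camera axes: x right, y down, z forward; pixel columns grow to the right and rows downward; lengths in m; the calibration is good to about 2 mm. A picture is of the moment at which its call begins. There is no depth.
- manip.sign_off(): hands the job in, once; it reports no verdict.
Trained networks look in a picture, given as the dict that the camera call returned (one of the last four; its "shot" number tells which), for a name from the list of things; names that differ only in an ending like _2 or _b are one class to them, and where a whole thing is asked for, a point or a joint stands for the part that bears it (a point fixed in the world has none). Each returns a list of dicts, best first, with "confidence" (0 to 1); they miss things now and then, are a little off and sometimes report something else, mostly with a low value. They report only what shows in the picture. A call takes as long as a camera call. They do not tell look-alikes from the thing itself.
- recognise(picture, target): "bbox" ([left, top, width, height] in pixels, round what is visible of it).
- regions_of(picture, target): "mask" (420x560 bool, what is visible of it) and "bbox" ([left, top, width, height] in pixels, round what is visible of it).
- mark_of(picture, target): "point" ([row, column] in pixels: a listed point, or the origin of a listed thing).
The state is a dict: "clock": time; "qpos": joint angles; "qd": joint speeds; "effort": joint torques, N m; "position": TCP position; "ee_rot": TCP orientation; "contact_force": force on the tool from outside, world axes, zero at the start; "moment": the same for the moment, N m; "width": finger opening in m.
Only numpy, scipy, OpenCV 4.12 (cv2) and the standard library are available. Lean on these libraries where they do the work, as an engineer would, in place of code of your own. Each camera call takes 0.05 s, during which the arm holds its last target.

## Working session

There is one attempt and no reset: what is moved stays moved. The work goes in short steps, Python scripts to look and compute and a shell command to move; the robot and the scene stay as the last step left them, time stands still between calls to the robot, and variables do not carry over. Pictures are saved under pics/ and viewed, and the job is handed in when it is done.

```bash
ls; mkdir -p pics; python3 - <<'E'
from rig import manip, eyes
import cv2
print(manip.get_state(), manip.grip_point_offset)
for n in("scene","top"):
    d=eyes.get_image(n); cv2.imwrite(f"pics/{n}0.png",cv2.cvtColor(d["frame"],cv2.COLOR_RGB2BGR)); print(n,d["K"],d["rvec"],d["tvec"])
E
```

```text
pics
{'clock': 0.0, 'qpos': array([-1.22993977e+00,  2.76636542e-01,  1.50614815e+00,  1.34898247e-05,
        1.36068905e+00, -1.21049764e-01]), 'qd': array([ 0.0005809 , -0.00111697, -0.00026795, -0.00046358,  0.00166037,
       -0.00074789]), 'effort': array([ 1.09596576e-04, -4.16766286e+01, -2.45803875e+01, -3.38239397e-04,
        1.06545768e-02, -2.75319582e-05]), 'position': array([ 0.25603037, -0.51420355,  0.20181008]), 'ee_rot': array([-5.93252304e-04,  8.50191642e-01, -5.26472495e-01, -7.29872864e-04]), 'contact_force': array([0.58944499, 0.38933553, 0.42653575]), 'moment': array([-0.02632117, -0.04086519, -0.04331382]), 'width': 0.0853279660349155} -0.0187
scene [[393.59975199   0.         278.9978853 ]
 [  0.         393.59975199 211.0246958 ]
 [  0.           0.           1.        ]] [ 1.24068456  2.30609724 -0.90825137] [ 0.34839812 -0.31287107  1.20978972]
top [[528.24249793   0.         283.73107835]
 [  0.         528.24249793 214.12889818]
 [  0.           0.           1.        ]] [ 2.19399176 -2.20087026  0.09916141] [-0.053445    0.59715488  1.34698574]
```

View pics/scene0.png

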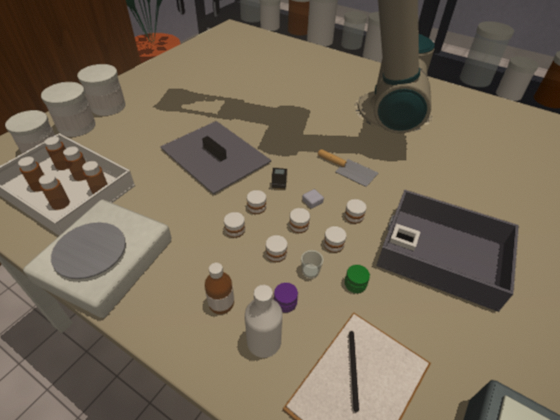

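View pics/top0.png

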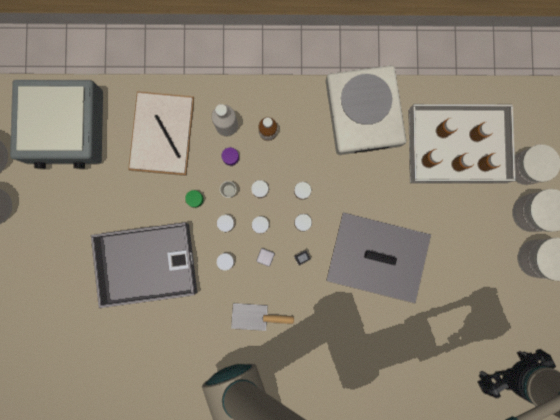

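The top view shows six jar caps at (260,188), (302,190), (225,223), (260,225), (302,222) and (225,261), the tin at (265,257) and the beaker at (229,189). The logger is at (302,257), the lid at (380,257), the case at (145,264) with its socket to the right, and green and purple decoys. Next I'll measure them.

```bash
cat > h.py <<'E'
import numpy as np, cv2
from rig import manip, eyes, recognise, regions_of, mark_of
def cam(d): 
    R,_=cv2.Rodrigues(np.array(d["rvec"],float)); return R,np.array(d["tvec"],float).ravel(),np.array(d["K"])
def w(d,uv,z):
    R,t,K=cam(d); r=R.T@np.linalg.solve(K,[uv[0],uv[1],1.]); c=-R.T@t
    return c+r*(z-c[2])/r[2]
def proj(d,P):
    p,_=cv2.projectPoints(np.array(P,float).reshape(-1,3),np.array(d["rvec"],float),np.array(d["tvec"],float),np.array(d["K"]),None); return p.reshape(-1,2)
def tri(ds,uvs):
    A=[];b=[]
    for d,uv in zip(ds,uvs):
        R,t,K=cam(d); r=R.T@np.linalg.solve(K,[uv[0],uv[1],1.]); r/=np.linalg.norm(r); c=-R.T@t; M=np.eye(3)-np.outer(r,r); A.append(M); b.append(M@c)
    return np.linalg.lstsq(np.vstack(A),np.hstack(b),rcond=None)[0]
def save(d,n,box=None,s=1):
    f=cv2.cvtColor(d["frame"],cv2.COLOR_RGB2BGR)
    if box: l,t,ww,hh=box; f=f[t:t+hh,l:l+ww]
    cv2.imwrite(f"pics/{n}.png",cv2.resize(f,None,fx=s,fy=s,interpolation=cv2.INTER_CUBIC))
def rot(): 
    from scipy.spatial.transform import Rotation as Ro
    q=manip.get_state()["ee_rot"]; return Ro.from_quat([q[1],q[2],q[3],q[0]]).as_matrix()
def yawx():
    R=rot(); return np.degrees(np.arctan2(R[1,0],R[0,0]))
def go(P,yaw=None):
    """shift in tool axes (mm) to TCP world P, and turn about tool z (deg) to bring tool x to yaw (mod 180)"""
    s=manip.get_state(); R=rot(); v=R.T@(np.array(P)-s["position"])*1e3
    o=None
    if yaw is not None:
        o=(yaw-yawx()+90)%180-90; o=-o  # tool z down
    print("clock",round(s["clock"],2),"tcp",s["position"].round(4),"yaw",round(yawx(),1),"shift",v.round(1),"turn",o,"w",round(s["width"],4),"q6",s["qpos"][5].round(2),"F",s["contact_force"].round(1),"tilt",R[:,2].round(3))
E
python3 - <<'E'
from h import *
s=eyes.get_image("scene"); t=eyes.get_image("top")
np.set_printoptions(suppress=True,precision=4)
for n,z in [("case",0),("socket",.02),("logger_center",.023),("lid_handle",.027),("jar0_center",.018),("tin",0),("beaker",0)]:
    for d,nm in((t,"top"),(s,"scene")):
        for m in mark_of(d,n):
            r,c=m["point"]; print(n,nm,round(m["confidence"],2),(round(c,1),round(r,1)),w(d,(c,r),z)[:2])
save(t,"caseA",(85,215,120,100),6); save(t,"logA",(205,170,240,140),3)
E
```

```text
case top 0.86 (148.6, 264.2) [0.4689 0.2958]
case top 0.31 (230.1, 190.6) [0.6608 0.0851]
case scene 0.84 (442.7, 254.4) [0.4697 0.2997]
case scene 0.25 (233.1, 223.8) [ 0.6464 -0.1169]
socket top 0.77 (178.1, 259.5) [0.481  0.2161]
socket scene 0.86 (404.1, 233.0) [0.4778 0.2127]
logger_center top 0.43 (302.2, 262.3) [ 0.4726 -0.1023]
logger_center scene 0.66 (279.1, 179.2) [ 0.4866 -0.0993]
lid_handle top 0.78 (380.8, 259.3) [ 0.4795 -0.3046]
jar0_center top 0.73 (304.3, 186.6) [ 0.669  -0.1093]
jar0_center scene 0.83 (232.7, 225.7) [ 0.6633 -0.1035]
jar0_center scene 0.54 (333.5, 238.4) [0.5736 0.0937]
tin top 0.69 (265.2, 257.6) [ 0.4847 -0.0069]
tin scene 0.7 (405.7, 231.6) [0.4528 0.2122]
tin scene 0.63 (309.9, 201.1) [ 0.4888 -0.0108]
beaker top 0.49 (230.1, 189.4) [0.664  0.0851]
beaker top 0.17 (175.0, 258.8) [0.4826 0.2277]
beaker scene 0.61 (311.1, 272.7) [0.6635 0.0926]
```

View pics/caseA.png

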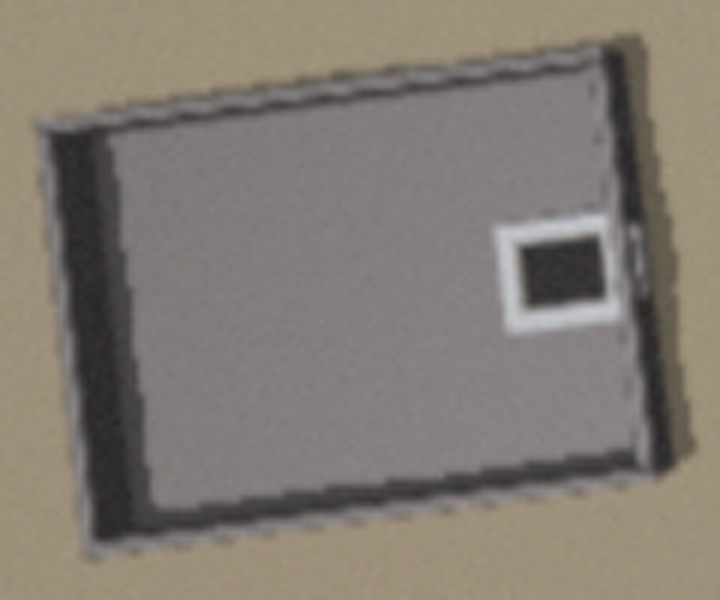

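View pics/logA.png

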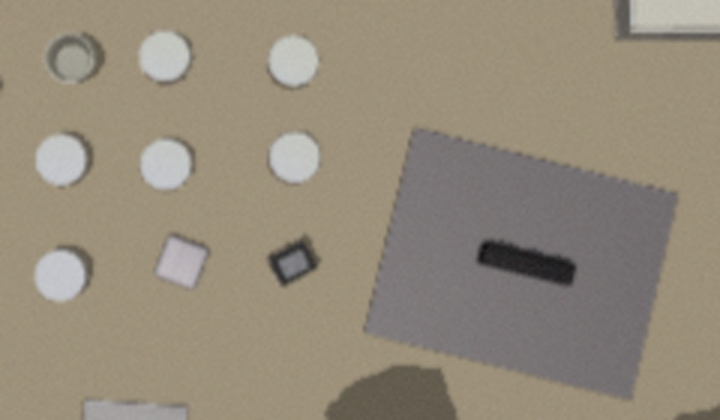

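```bash
python3 - <<'E'
from h import *
s=eyes.get_image("scene")
save(s,"caseS",(370,180,160,130),5); save(s,"jarS",(145,115,240,190),3.3)
E
```

```text
(no output)
```

View pics/caseS.png

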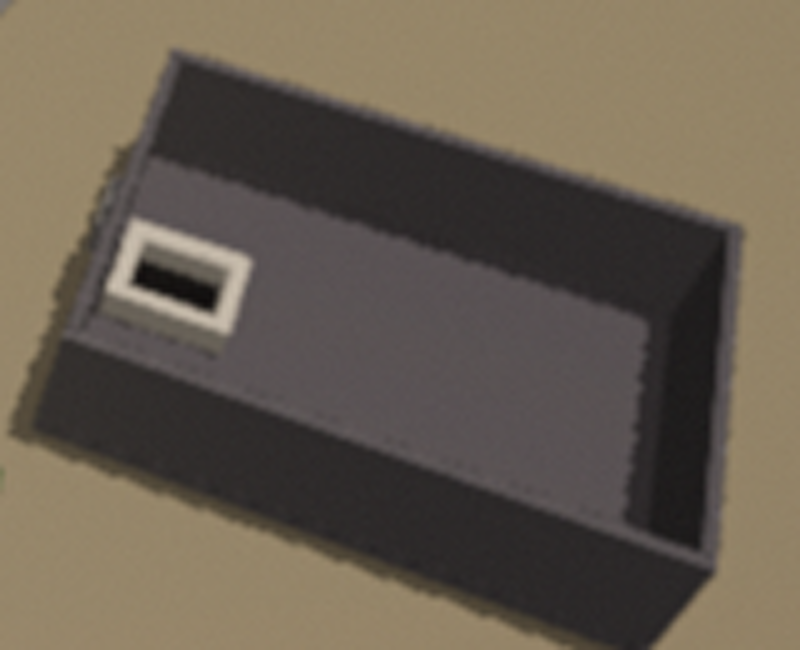

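View pics/jarS.png

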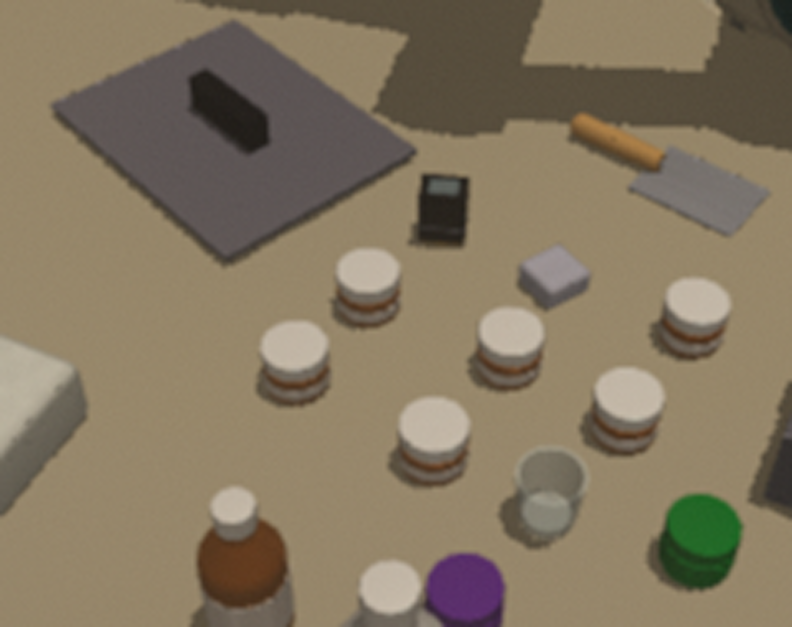

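```bash
cat > fit.py <<'E'
from h import *
from scipy.optimize import least_squares
np.set_printoptions(suppress=True,precision=4)
s=eyes.get_image("scene"); t=eyes.get_image("top")
z=lambda p,o,k:((p[0]+.5)/k-.5+o[0],(p[1]+.5)/k-.5+o[1])
loc=np.array([[.091,.118],[.091,-.118],[-.091,-.118],[-.091,.118]])
tp=[z(p,(85,215),6) for p in[(40,120),(609,43),(660,470),(88,554)]]
sp=[z(p,(370,180),5) for p in[(714,572),(65,338),(172,52),(742,228)]]
def pts(p,L,h):
    c,n=np.cos(p[2]),np.sin(p[2]); return np.c_[p[0]+c*L[:,0]-n*L[:,1],p[1]+n*L[:,0]+c*L[:,1],np.full(len(L),h)]
for nm,use in(("top",[1,0]),("scene",[0,1]),("both",[1,1])):
    f=lambda p:np.r_[(use[0]*(proj(t,pts(p,loc,.062))-tp)).ravel(),(use[1]*(proj(s,pts(p,loc,.062))-sp)).ravel()]
    r=least_squares(f,[.47,.3,0.1]); print("case",nm,r.x,np.abs(r.fun).max())
    # socket block top
b=np.array([[.023,.026],[.023,-.026],[-.023,-.026],[-.023,.026]])
h=np.array([[.014,.018],[.014,-.018],[-.014,-.018],[-.014,.018]])
bt=[z(p,(85,215),6) for p in[(492,228),(604,213),(618,316),(506,334)]]
ht=[z(p,(85,215),6) for p in[(518,246),(600,236),(607,299),(524,309)]]
for L,P in((b,bt),(h,ht)):
    f=lambda p:(proj(t,pts(p,L,.02))-P).ravel(); r=least_squares(f,[.48,.21,.1]); print("sock top",r.x,np.abs(r.fun).max())
bs=[z(p,(370,180),5) for p in[(232,338),(108,298),(132,218),(252,258)]]
f=lambda p:(proj(s,pts(p,b,.02))-bs).ravel(); r=least_squares(f,[.48,.21,.1]); print("sock scene",r.x,np.abs(r.fun).max())
# lid: plate top z=.012
l=np.array([[.092,.119],[.092,-.119],[-.092,-.119],[-.092,.119]])
lt=[z(p,(205,170),3) for p in[(416,128),(678,193),(631,400),(363,331)]]
ls=[z(p,(145,115),3.3) for p in[(226,263),(52,106),(234,20),(415,152)]]
for d,P in((t,lt),(s,ls)):
    f=lambda p:(proj(d,pts(p,l,.012))-P).ravel(); r=least_squares(f,[.48,-.3,-.2]); print("lid",r.x,np.abs(r.fun).max())
# jars
f=t["frame"].astype(int); m=((f.min(2)>165)).astype(np.uint8); 
n,lab,st,cen=cv2.connectedComponentsWithStats(m)
for i in range(1,n):
    if 100<st[i,4]<400 and 200<cen[i][0]<330 and 170<cen[i][1]<290: print("cap top",cen[i],st[i],w(t,cen[i],.036)[:2])
for p in[(368,271),(295,343),(511,332),(434,425),(629,396),(697,302)]: print("cap scene",w(s,z(p,(145,115),3.3),.036)[:2])
for p in [(182,262)]: print("tin",w(t,z(p,(205,170),3),.02)[:2])
lg=np.array([[.013,.017],[.013,-.017],[-.013,-.017],[-.013,.017]])
save(t,"logT",(285,240,40,40),14); save(s,"logSc",(260,160,40,40),14)
E
python3 fit.py
```

```text
case top [0.4714 0.2956 0.1334] 0.9039986886018596
case scene [0.4712 0.299  0.1296] 0.9753740359357153
case both [0.4713 0.2978 0.1314] 1.5165326066155558
sock top [0.4797 0.2187 0.142 ] 0.7914079370513605
sock top [0.4798 0.2156 0.115 ] 0.20578296079264646
sock scene [0.4813 0.2176 0.1623] 0.6599194395438417
lid [ 0.4847 -0.3023 -0.2529] 0.631477344003514
lid [ 0.4876 -0.2991 -0.2504] 0.9545170814600112
cap top [259.2323 188.2879] [252 181  16  16 198] [0.6626 0.0077]
cap top [302.3417 189.7337] [295 182  16  16 199] [ 0.6587 -0.1031]
cap top [224.5762 222.8   ] [217 215  16  17 210] [0.5741 0.0961]
cap top [302.6618 222.2059] [295 215  16  16 204] [ 0.5751 -0.1034]
cap top [259.5714 224.5   ] [252 217  16  16 210] [0.5695 0.0069]
cap top [264.7007 257.2041] [258 250  15  15 147] [ 0.4862 -0.0061]
cap top [224.4131 261.5352] [217 254  16  16 213] [0.4757 0.0961]
cap scene [ 0.5773 -0.1021]
cap scene [ 0.6576 -0.1027]
cap scene [0.5715 0.0079]
cap scene [0.6642 0.0088]
cap scene [0.5771 0.0972]
cap scene [0.4783 0.0971]
tin [ 0.4865 -0.0075]
```

View pics/logT.png

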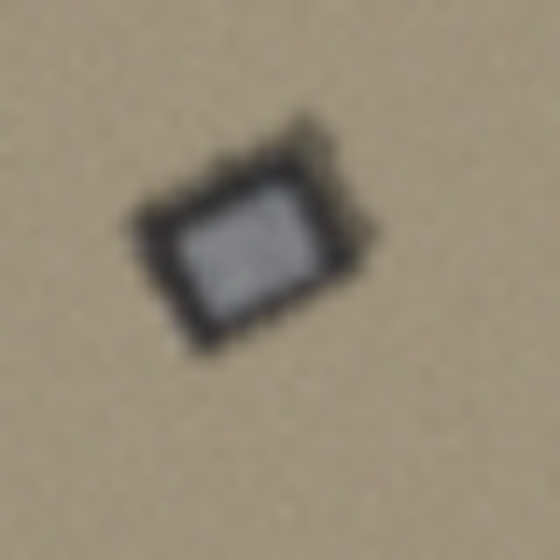

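View pics/logSc.png

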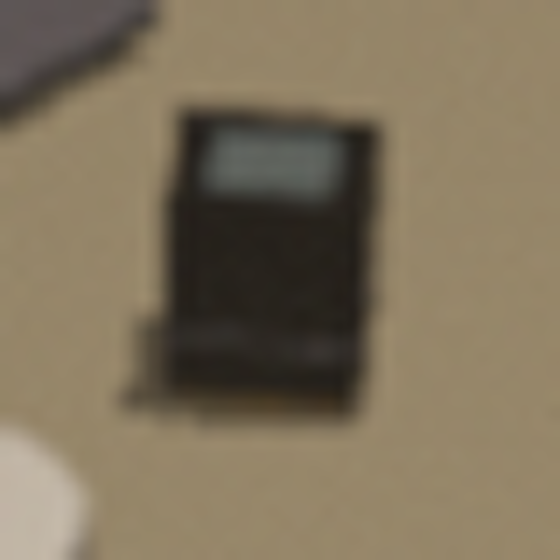

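```bash
cat >> h.py <<'E'
CASE=(.4713,.2975,.1314)
def cw(x,y,z=0):
    c,n=np.cos(CASE[2]),np.sin(CASE[2]); return np.array([CASE[0]+c*x-n*y,CASE[1]+n*x+c*y,z])
CY=np.degrees(CASE[2])+90
def jars():
    t=eyes.get_image("top"); f=t["frame"].astype(int); m=(f.min(2)>165).astype(np.uint8)
    n,lab,st,cen=cv2.connectedComponentsWithStats(m)
    for i in range(1,n):
        if 80<st[i,4]<400 and 80<cen[i][0]<400 and 150<cen[i][1]<320: print("blob",cen[i].round(1),st[i][2:],(w(t,cen[i],.036)[:2]+[.001,.0005]).round(4))
    return t
E
python3 -c "
from h import *
go([.477,.0966,.12],CY)"
```

```text
clock 1.05 tcp [ 0.2562 -0.5148  0.2027] yaw -63.5 shift [-449.  -470.1   82.7] turn 18.93184104169768 w 0.0852 q6 -0.12 F [ 0.5 -0.1 -0.2] tilt [ 0. -0. -1.]
```

```bash
python3 -m inch '[[0.5,0,0,0,6.3],[0.5,0,0,0,6.3],[0.5,0,0,0,6.3],[0.5,0,0,0,0]]' 40; python3 -c "
from h import *
go([.477,.0966,.12],CY)"
```

```text
clock: 1.38
position: [0.2562, -0.5148, 0.2027]
ee_rot: [0.0, 0.747, -0.664, 0.0]
contact_force: [-0.3, -0.6, -0.1]
width: 0.0641
clock 1.38 tcp [ 0.2562 -0.5148  0.2027] yaw -83.3 shift [-581.4 -290.8   82.7] turn -0.8094771329213017 w 0.0641 q6 0.22 F [-0.3 -0.6 -0.1] tilt [ 0. -0. -1.]
```

```bash
python3 -m inch '[[0.5,-34,-17,3,0],[0.5,-34,-17,3,0],[0.5,-34,-17,3,0],[0.5,-34,-17,3,0],[0.5,-34,-17,3,0],[0.5,-34,-17,4,0],[0.5,-34,-17,4,0],[0.5,-34,-17,4,0],[0.5,-34,-17,4,0],[0.5,-34,-17,4,0],[0.5,-34,-17,4,0],[0.5,-34,-17,4,0],[0.5,-34,-17,4,0],[0.5,-34,-17,4,0],[0.5,-34,-17,4,0],[0.5,-34,-17,4,0],[0.5,-30,-14,4,0],[0.5,0,0,0,0]]'; python3 -c "
from h import *
go([.477,.0966,.05],CY)"
```

```text
clock: 2.88
position: [0.4712, 0.1145, 0.1351]
ee_rot: [-0.001, 0.763, -0.647, 0.008]
contact_force: [-0.2, 0.9, 0.2]
width: 0.0642
clock 2.88 tcp [0.4712 0.1145 0.1351] yaw -80.6 shift [17.7 -1.7 85.3] turn 1.8572239174640686 w 0.0642 q6 1.51 F [-0.2  0.9  0.2] tilt [ 0.015 -0.009 -1.   ]
```

```bash
python3 -m inch '[[0.5,9,-1,28,1],[0.5,8,-1,28,1],[0.5,0,0,29,0],[0.5,0,0,0,0],[0.5,0,0,0,0]]'; python3 -c "
from h import *
t=jars()
go([.477,.0966,.005],CY)"
```

```text
clock: 3.3
position: [0.4807, 0.0996, 0.0503]
ee_rot: [-0.004, 0.758, -0.652, 0.011]
contact_force: [0.3, -0.5, -0.1]
width: 0.064
blob [259.2 188.3] [ 16  16 200] [0.6636 0.0082]
blob [302.3 189.7] [ 16  16 200] [ 0.6598 -0.1026]
blob [224.5 221.1] [ 16  13 160] [0.5794 0.0968]
blob [302.7 222.1] [ 16  17 209] [ 0.5763 -0.103 ]
blob [260.1 221.2] [ 16  12 102] [0.5791 0.006 ]
clock 3.35 tcp [0.4802 0.0995 0.0503] yaw -81.5 shift [ 1.9  4.5 45.3] turn 0.9773269896036823 w 0.0642 q6 1.5 F [ 0.2  0.5 -1.4] tilt [ 0.021 -0.009 -1.   ]
```

```bash
python3 -m inch '[[0.5,1,2,15,0.5],[0.5,1,2,15,0.5],[0.5,0,0,15,0],[0.5,0,0,0,0],[-1,0,0,0,0],[-1,0,0,0,0],[-1,0,0,0,0],[-1,0,0,0,0],[-1,0,0,0,0]]' 40; python3 -c "
from h import *
go([.477,.0966,.1],CY)"
```

```text
clock: 4.1
position: [0.4883, 0.0958, 0.0182]
ee_rot: [-0.012, 0.753, -0.658, 0.02]
contact_force: [-0.3, 0.3, 0.3]
width: 0.0037
clock 4.1 tcp [0.4883 0.0958 0.0182] yaw -82.3 shift [ -1.2   7.5 -82.2] turn 0.14871886863687678 w 0.0037 q6 1.51 F [-0.3  0.3  0.3] tilt [ 0.046 -0.008 -0.999]
```

```bash
python3 - <<'E'
from h import *
st=manip.get_state(); print(st["qpos"].round(3),st["effort"].round(1))
s=eyes.get_image("scene"); save(s,"s1")
E
```

```text
[ 0.062  0.322  1.97  -0.014  0.805  1.508] [ -0.  -37.  -17.3  -0.   -0.2   0. ]
```

View pics/s1.png

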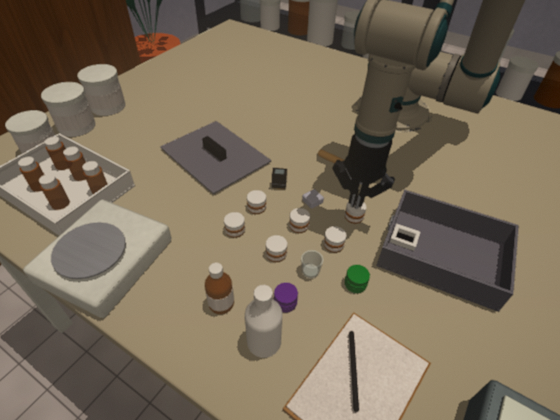

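```bash
python3 - <<'E'
from h import *
s=eyes.get_image("scene"); save(s,"s2",(300,130,120,110),6)
s=eyes.get_image("top"); save(s,"t2",(180,200,120,110),6)
go([0.477,.0966,.1],CY); print(proj(eyes.get_image("scene"),[manip.get_state()["position"]]))
E
```

```text
clock 4.25 tcp [0.4879 0.0958 0.0177] yaw -82.3 shift [ -1.2   7.1 -82.7] turn 0.14706824412485275 w -0.0002 q6 1.51 F [ 0.5 -0.7 -0.2] tilt [ 0.045 -0.008 -0.999]
[[352.17035626 214.21469074]]
```

View pics/s2.png

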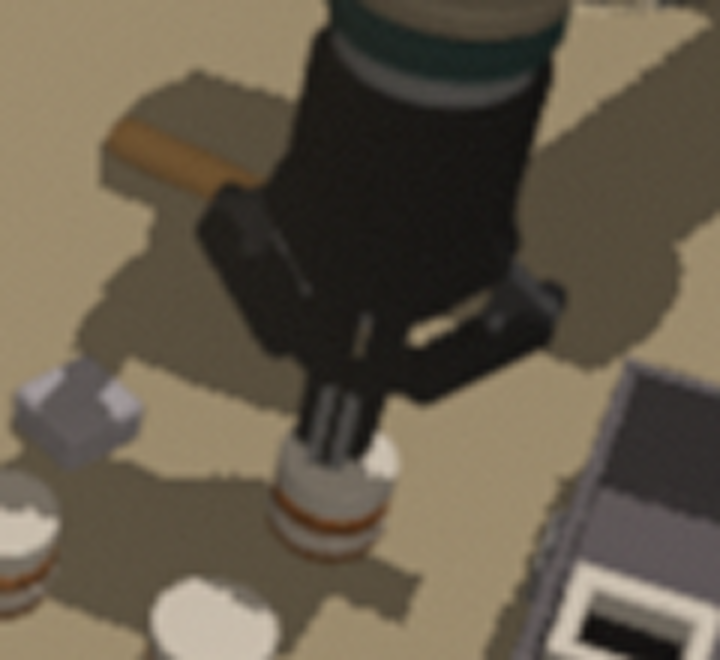

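View pics/t2.png

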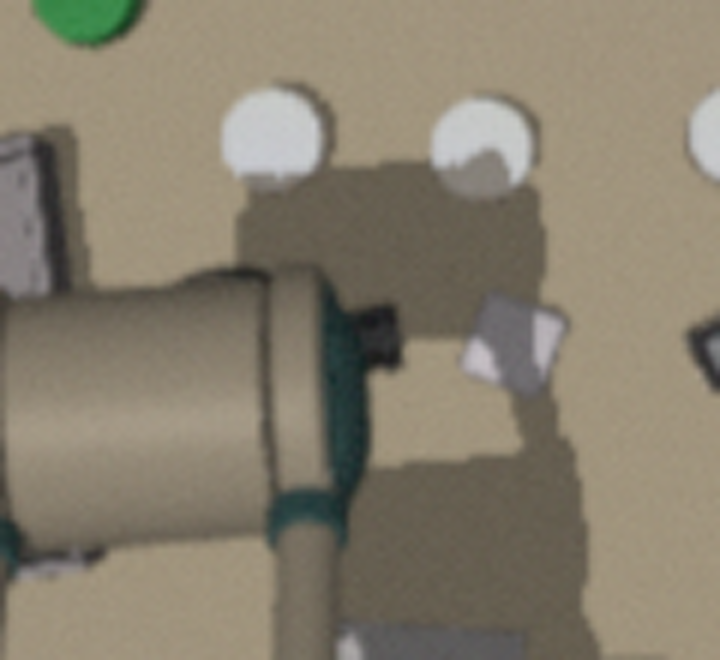

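```bash
python3 - <<'E'
from h import *
s=eyes.get_image("scene")
p=manip.get_state()["position"];a=rot()[:,2]
for k in (0,.0187,.03,.04): print(k,proj(s,[p-a*k]), (p-a*k).round(3))
for z in (.02,.036,.05,.06): print(z,w(s,(355.4,206.6),z).round(3))
E
python3 -m inch '[[-1,0,0,-15,0],[-1,0,0,-15,0],[-1,0,0,-15,0],[-1,0,0,-15,0],[-1,0,0,0,0],[-1,0,0,0,0]]'; python3 -c "
from h import *
go([.477,.0966,.1],CY);s=eyes.get_image('scene'); save(s,'s3',(300,110,120,110),6);print(proj(s,[manip.get_state()['position']]))"
```

```text
0 [[352.17570572 214.22499799]] [0.488 0.096 0.017]
0.0187 [[353.69235091 208.21606274]] [0.487 0.096 0.036]
0.03 [[354.63133936 204.49579857]] [0.486 0.096 0.047]
0.04 [[355.47691506 201.1456349 ]] [0.486 0.096 0.057]
0.02 [0.464 0.092 0.02 ]
0.036 [0.48  0.097 0.036]
0.05 [0.494 0.101 0.05 ]
0.06 [0.504 0.104 0.06 ]
clock: 4.85
position: [0.4826, 0.0962, 0.0774]
ee_rot: [-0.009, 0.753, -0.658, 0.017]
contact_force: [-0.2, -0.0, -0.4]
width: 0.0002
clock 4.85 tcp [0.4826 0.0962 0.0774] yaw -82.3 shift [ -0.9   4.7 -22.8] turn 0.1639765398522286 w 0.0002 q6 1.51 F [-0.2 -0.  -0.4] tilt [ 0.038 -0.008 -0.999]
[[357.64738671 193.67469431]]
```

View pics/s3.png

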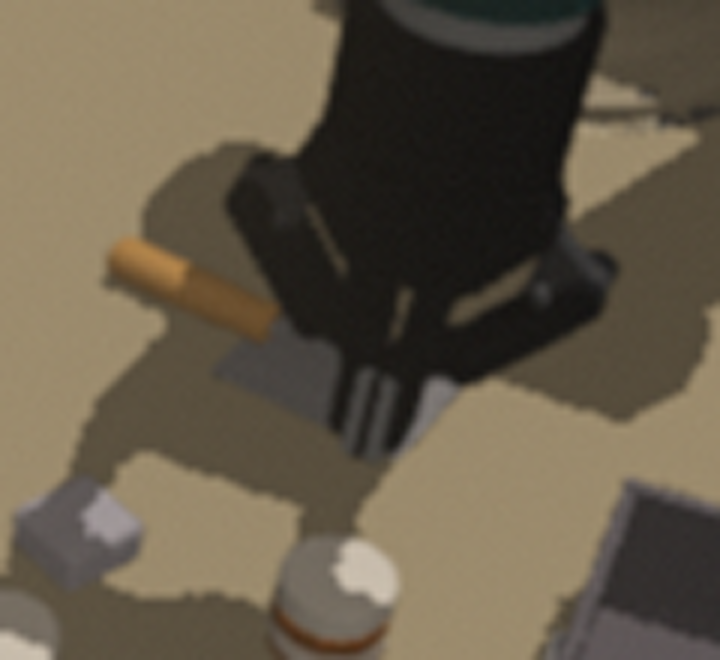

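```bash
for i in 1 2 3; do python3 -m inch '[[-1,0,0,0,0],[-1,0,0,0,0]]' | sed -n 1,3p; done; python3 -m inch '[[-1,0,0,-10,0]]' |sed -n 1,3p;  python3 -m inch '[[-1,0,0,0,0]]'|sed -n 1,3p; python3 -m inch '[[-1,0,0,10,0]]' |sed -n 1,3p; python3 -m inch '[[-1,0,0,0,0]]'|sed -n 1,3p; python3 -c "
from h import *
t=eyes.get_image('top'); save(t,'t4')"
```

```text
clock: 5.07
position: [0.4818, 0.0961, 0.0758]
ee_rot: [-0.009, 0.753, -0.658, 0.016]
clock: 5.23
position: [0.4806, 0.096, 0.0741]
ee_rot: [-0.007, 0.753, -0.658, 0.015]
clock: 5.4
position: [0.4799, 0.096, 0.0731]
ee_rot: [-0.007, 0.753, -0.658, 0.014]
clock: 5.48
position: [0.4779, 0.0959, 0.0814]
ee_rot: [-0.005, 0.753, -0.658, 0.012]
clock: 5.57
position: [0.4792, 0.0959, 0.0825]
ee_rot: [-0.006, 0.753, -0.658, 0.013]
clock: 5.65
position: [0.4809, 0.096, 0.0737]
ee_rot: [-0.007, 0.753, -0.658, 0.015]
clock: 5.73
position: [0.4798, 0.0959, 0.0724]
ee_rot: [-0.006, 0.753, -0.658, 0.014]
```

View pics/t4.png

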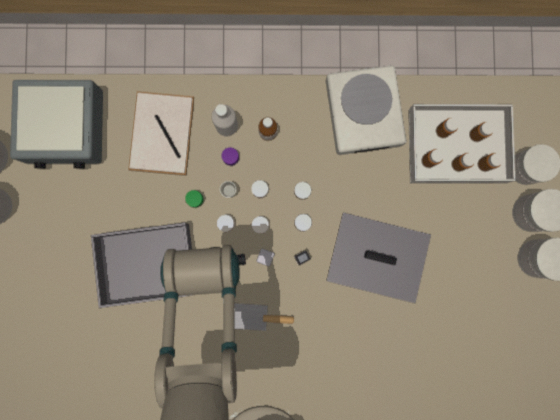

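```bash
python3 - <<'E'
from h import *
s=eyes.get_image("scene"); t=eyes.get_image("top")
print(proj(t,[[.256,-.515,.203],[.256,-.515,.22],[.256,-.515,.24]]),proj(s,[[.256,-.515,.203]]))
save(s,'s5',(300,110,120,110),6); st=manip.get_state(); print(st["position"],proj(s,[st["position"]]))
f=cv2.imread("pics/top0.png")[335:420,460:560]; cv2.imwrite("pics/t0g.png",cv2.resize(f,None,fx=7,fy=7,interpolation=cv2.INTER_CUBIC))
E
```

```text
[[493.03199616 361.21857829]
 [496.27249516 362.84747969]
 [500.20864815 364.82606543]] [[200.60818947  29.60754687]]
[0.48087391 0.0959789  0.07369204] [[357.66111251 194.34573295]]
```

View pics/t0g.png

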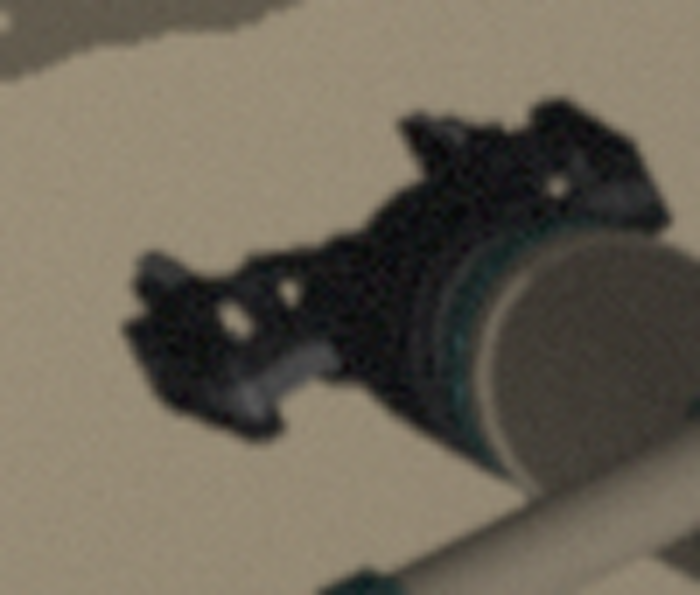

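View pics/s5.png

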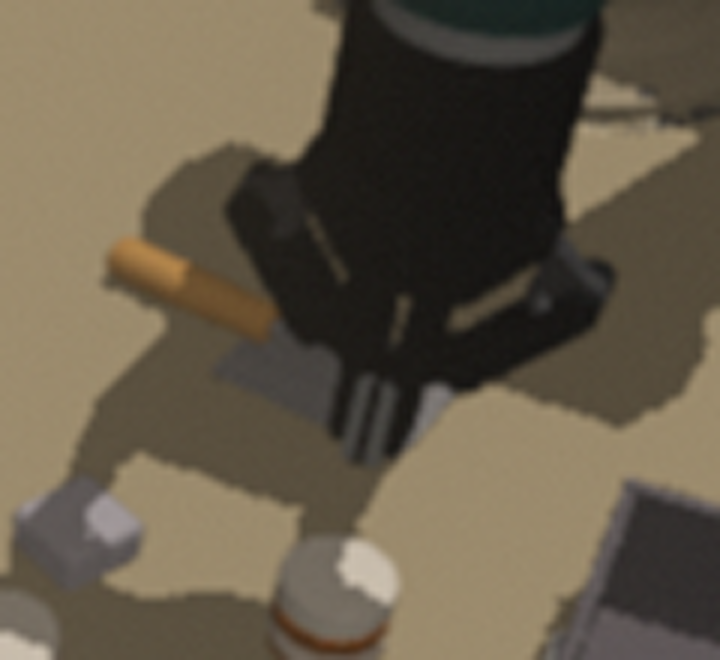

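```bash
python3 -m inch '[[-1,18,-14,0,0],[-1,18,-14,0,0],[-1,16,-13,0,0],[-1,0,0,15,0],[-1,0,0,15,0],[-1,0,0,15,0],[-1,0,0,0,0]]'; python3 -m inch '[[-1,0,0,4,0],[-1,0,0,4,0],[-1,0,0,4,0]]';python3 -m inch '[[-1,0,0,4,0],[-1,0,0,4,0],[-1,0,0,4,0]]'; python3 -c "
from h import *
go([.525,.05,.1],CY);s=eyes.get_image('scene'); save(s,'s6',(280,130,120,110),6);print(proj(s,[manip.get_state()['position']]))"
```

```text
clock: 6.47
position: [0.5351, 0.0474, 0.0321]
ee_rot: [-0.01, 0.753, -0.658, 0.017]
contact_force: [-1.6, -1.1, 0.5]
width: 0.0001
clock: 6.72
position: [0.5369, 0.0473, 0.0211]
ee_rot: [-0.01, 0.753, -0.658, 0.018]
contact_force: [-0.7, 0.2, 0.3]
width: 0.0002
clock: 6.97
position: [0.5383, 0.0475, 0.0095]
ee_rot: [-0.011, 0.753, -0.657, 0.019]
contact_force: [0.3, -0.4, 0.1]
width: -0.0002
clock 6.97 tcp [0.5383 0.0475 0.0095] yaw -82.2 shift [ -3.   9. -91.] turn 0.24460688576351686 w -0.0002 q6 1.41 F [ 0.3 -0.4  0.1] tilt [ 0.044 -0.009 -0.999]
[[321.9672862  221.70772953]]
```

View pics/s6.png

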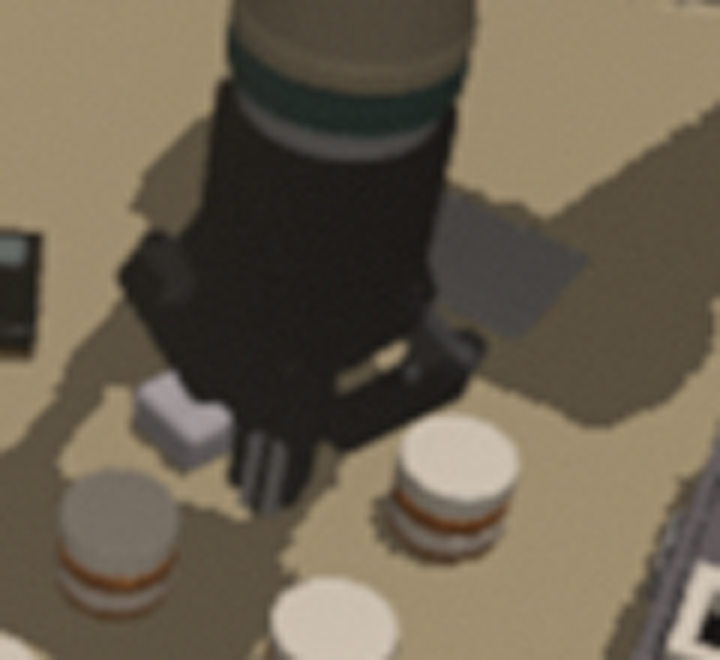

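```bash
for i in 1 2 3 4 5 6; do python3 -m inch '[[-1,0,0,3,0],[-1,0,0,3,0]]' | sed -n 2,4p; done
```

```text
position: [0.5383, 0.0476, 0.0026]
ee_rot: [-0.011, 0.753, -0.657, 0.019]
contact_force: [-0.1, 0.0, 0.1]
position: [0.5387, 0.0475, -0.0038]
ee_rot: [-0.011, 0.753, -0.657, 0.019]
contact_force: [-0.4, 0.2, -0.4]
position: [0.5391, 0.0475, -0.0104]
ee_rot: [-0.011, 0.753, -0.657, 0.019]
contact_force: [0.5, -0.8, -0.2]
position: [0.5394, 0.0474, -0.0171]
ee_rot: [-0.011, 0.753, -0.657, 0.019]
contact_force: [0.7, 0.2, 0.3]
position: [0.5397, 0.0474, -0.0238]
ee_rot: [-0.011, 0.753, -0.657, 0.019]
contact_force: [0.3, 0.3, 0.1]
position: [0.54, 0.0473, -0.0287]
ee_rot: [-0.011, 0.753, -0.657, 0.019]
contact_force: [-10.5, 1.3, 48.6]
```

```bash
python3 -m inch '[[-1,0,0,-3,0],[-1,0,0,-2,0]]'; python3 -c "
from h import *
go([.525,.05,.1],CY);s=eyes.get_image('scene'); save(s,'s7',(280,130,120,110),6);st=manip.get_state(); print(st['qpos'],proj(s,[st['position']])); print(w(s,(324,215),.035))"
```

```text
clock: 8.18
position: [0.5402, 0.0473, -0.0228]
ee_rot: [-0.011, 0.753, -0.657, 0.02]
contact_force: [0.7, 0.4, 0.3]
width: 0.0004
clock 8.18 tcp [ 0.5402  0.0473 -0.0228] yaw -82.2 shift [  -2.9    9.4 -123.4] turn 0.2598998879525425 w 0.0004 q6 1.41 F [0.7 0.4 0.3] tilt [ 0.045 -0.009 -0.999]
[-0.03572254  0.43124799  1.91853786 -0.01044767  0.74634113  1.40631781] [[320.01822894 231.64549818]]
[0.54036137 0.05104501 0.035     ]
```

View pics/s7.png

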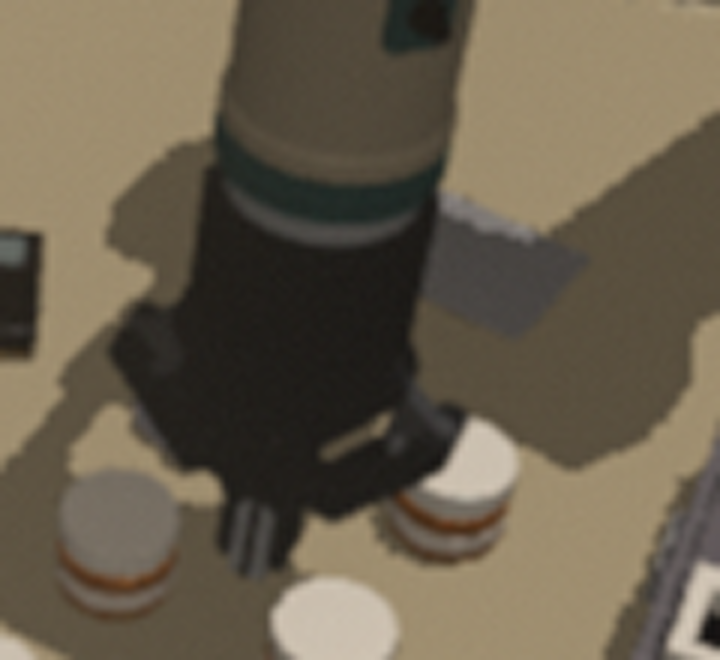

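```bash
python3 -m inch '[[-1,0,0,-30,0],[-1,0,0,-30,0],[-1,0,0,-30,0],[0.5,0,0,0,0],[0.5,0,0,0,0]]'; python3 -c "
from h import *
go([.477,.0966,.05],CY)"; python3 -m inch '[[0.5,0,0,-30,0],[0.5,0,0,0,0],[0.5,0,0,30,0],[0.5,0,0,0,0]]'; python3 -c "
from h import *
go([.477,.0966,.05],CY)"
```

```text
clock: 8.65
position: [0.5345, 0.0481, 0.0678]
ee_rot: [-0.01, 0.753, -0.657, 0.018]
contact_force: [-1.2, 0.1, -0.2]
width: 0.0232
clock 8.65 tcp [0.5345 0.0481 0.0678] yaw -82.2 shift [-56.   51.   15.1] turn 0.2569853071129842 w 0.0232 q6 1.4 F [-1.2  0.1 -0.2] tilt [ 0.039 -0.008 -0.999]
clock: 8.98
position: [0.5344, 0.0481, 0.0664]
ee_rot: [-0.01, 0.753, -0.657, 0.018]
contact_force: [-1.6, -0.2, -0.3]
width: 0.0641
clock 8.98 tcp [0.5344 0.0481 0.0664] yaw -82.2 shift [-56.   50.8  13.7] turn 0.25643508118304226 w 0.0641 q6 1.4 F [-1.6 -0.2 -0.3] tilt [ 0.039 -0.008 -0.999]
```

```bash
python3 -m inch '[[0.5,0,0,0,0],[0.5,0,0,0,0],[0.5,0,0,0,0],[0.5,0,0,0,0],[0.5,0,0,0,0],[0.5,0,0,0,0]]'; python3 -m inch '[[0.5,-7,6,0,0],[0.5,-7,6,0,0],[0.5,-7,6,0,0],[0.5,-7,6,0,0]]'; python3 -c "
from h import *
go([.477,.0966,.05],CY)"; python3 -m inch '[[0.5,-28,25,0,0],[0.5,0,0,0,0],[0.5,0,0,0,0]]'; python3 -c "
from h import *
go([.477,.0966,.05],CY)"
```

```text
clock: 9.48
position: [0.5333, 0.0481, 0.0651]
ee_rot: [-0.008, 0.753, -0.657, 0.016]
contact_force: [-0.2, -0.4, -0.0]
width: 0.0641
clock: 9.82
position: [0.5053, 0.0737, 0.0647]
ee_rot: [-0.009, 0.753, -0.658, 0.017]
contact_force: [-0.8, 0.1, -0.2]
width: 0.0643
clock 9.82 tcp [0.5053 0.0737 0.0647] yaw -82.3 shift [-26.7  25.5  13.5] turn 0.13091147237776113 w 0.0643 q6 1.46 F [-0.8  0.1 -0.2] tilt [ 0.038 -0.008 -0.999]
clock: 10.07
position: [0.4716, 0.1015, 0.0634]
ee_rot: [-0.009, 0.753, -0.657, 0.016]
contact_force: [1.5, -0.2, 0.7]
width: 0.0642
clock 10.07 tcp [0.4716 0.1015 0.0634] yaw -82.2 shift [ 5.4 -4.2 13.6] turn 0.22905300949662433 w 0.0642 q6 1.52 F [ 1.5 -0.2  0.7] tilt [ 0.036 -0.007 -0.999]
```

```bash
python3 -m inch '[[0.5,2.5,0,10,0],[0.5,2.5,0,12,0],[0.5,0,0,12,0],[0.5,0,0,12,0],[0.5,0,0,12,0],[0.5,0,0,12,0],[0.5,0,0,5,0]]' | sed -n 2,5p; python3 -c "
from h import *
go([.477,.0966,-.020],CY);s=eyes.get_image('scene'); save(s,'s8',(300,130,120,110),6)"
```

```text
position: [0.4738, 0.0987, -0.0114]
ee_rot: [-0.011, 0.755, -0.656, 0.017]
contact_force: [-0.7, -0.6, -0.4]
width: 0.0646
clock 10.65 tcp [ 0.4738  0.0987 -0.0114] yaw -82.0 shift [ 2.4 -2.6  8.7] turn 0.4608718826793279 w 0.0646 q6 1.51 F [-0.7 -0.6 -0.4] tilt [ 0.041 -0.006 -0.999]
```

View pics/s8.png

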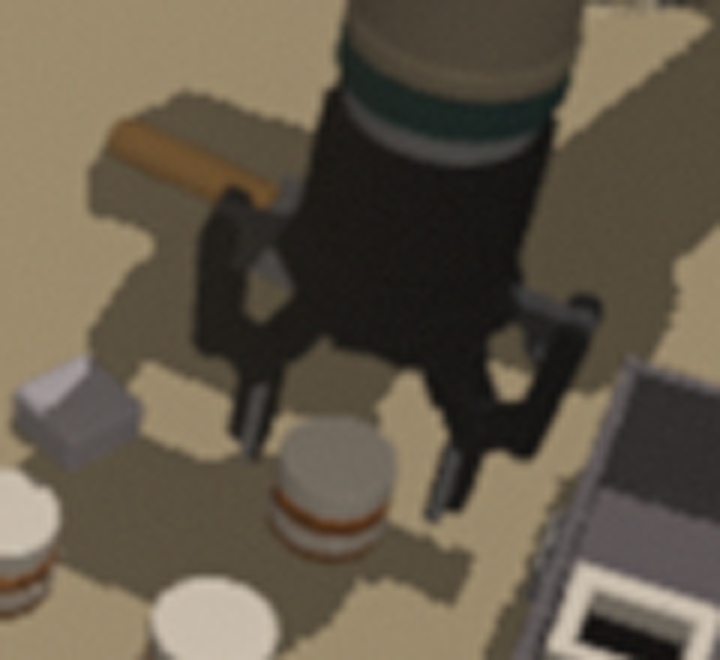

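```bash
python3 -m inch '[[0.5,1.5,-1.5,5,0],[0.5,1,-1,4,0],[0.5,0,0,0,0],[-1,0,0,0,0],[-1,0,0,0,0],[-1,0,0,0,0],[-1,0,0,0,0]]' 35; python3 -c "
from h import *
s=eyes.get_image('scene');t=eyes.get_image('top');print(w(s,(356.9,210.4),.018));go([.477,.0966,.07],CY); save(s,'s9',(300,130,120,110),6)"
```

```text
clock: 11.28
position: [0.4787, 0.0965, -0.0193]
ee_rot: [-0.012, 0.754, -0.656, 0.018]
contact_force: [-0.3, 0.6, -0.8]
width: 0.0427
[0.47152382 0.09961987 0.018     ]
clock 11.38 tcp [ 0.4786  0.0964 -0.0194] yaw -82.0 shift [  0.7  -2.2 -89.3] turn 0.45285639175477854 w 0.0431 q6 1.5 F [ 0.7 -0.6 -0.6] tilt [ 0.043 -0.006 -0.999]
```

View pics/s9.png

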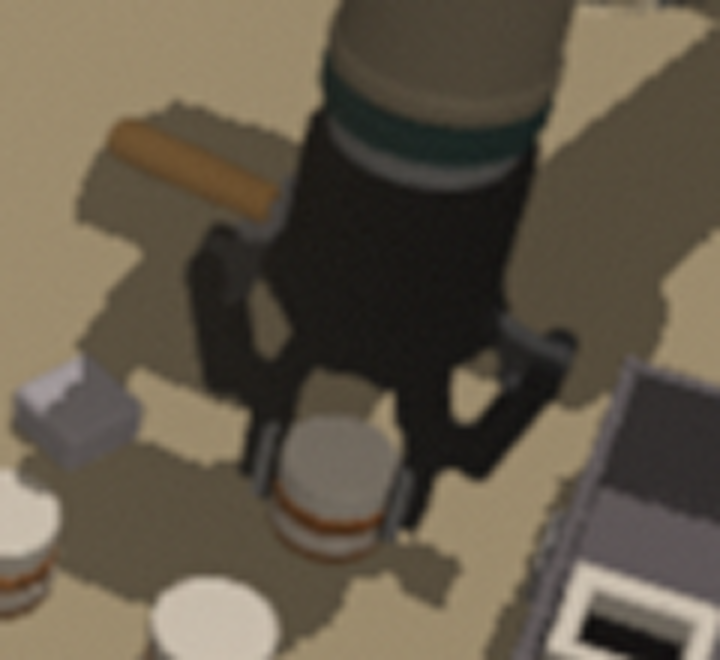

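```bash
python3 -m inch '[[-1,0,0,-15,0],[-1,0,0,-25,0],[-1,0,0,-25,0],[-1,0,0,-20,0],[-1,0,0,0,0]]' | sed -n 2,5p; python3 -c "
from h import *
print([cw(x,y).round(4) for y in(.068,-.008) for x in(-.055,0,.055)])
p=cw(-.055,.068,.07)+[.0016,0,0];go(p,CY)"
```

```text
position: [0.4725, 0.0969, 0.0671]
ee_rot: [-0.01, 0.755, -0.656, 0.016]
contact_force: [1.0, -0.2, -1.0]
width: 0.0427
[array([0.4079, 0.3577, 0.    ]), array([0.4624, 0.3649, 0.    ]), array([0.5169, 0.3721, 0.    ]), array([0.4178, 0.2824, 0.    ]), array([0.4723, 0.2896, 0.    ]), array([0.5269, 0.2968, 0.    ])]
clock 11.8 tcp [0.4725 0.0969 0.0671] yaw -82.0 shift [-267.    25.9   -7. ] turn 0.45687423576032415 w 0.0427 q6 1.5 F [ 1.  -0.2 -1. ] tilt [ 0.037 -0.006 -0.999]
```

```bash
python3 -m inch '[[-1,-20,2,0,0.4],[-1,-32,3,0,0],[-1,-32,3,0,0],[-1,-32,3,0,0],[-1,-32,3,0,0],[-1,-32,3,0,0],[-1,-32,3,0,0],[-1,-25,3,0,0],[-1,-10,1,0,0],[-1,0,0,0,0],[-1,0,0,0,0]]' | sed -n 2,5p; python3 -c "
from h import *
p=cw(-.055,.068,.02)+[.0016,0,0];go(p,CY)"
```

```text
position: [0.4131, 0.3465, 0.0574]
ee_rot: [-0.008, 0.751, -0.66, 0.017]
contact_force: [0.4, -0.6, -1.1]
width: 0.0432
clock 12.72 tcp [0.4131 0.3465 0.0574] yaw -82.6 shift [-12.1   3.5  37.1] turn -0.15430624536088544 w 0.0432 q6 2.05 F [ 0.4 -0.6 -1.1] tilt [ 0.037 -0.011 -0.999]
```

```bash
python3 -m inch '[[-1,-6,1.5,0,0],[-1,-6,1.5,0,0],[-1,0,1,12,0],[-1,0,1,12,0],[-1,0,0,12,0],[-1,0,0,12,0],[-1,0,0,8,0],[-1,0,0,0,0]]' | sed -n 2,5p; python3 -c "
from h import *
p=cw(-.055,.068,-.0133)+[.0016,0,0];go(p,CY);s=eyes.get_image('scene'); save(s,'s10',(370,130,160,150),5)"
```

```text
position: [0.4111, 0.3512, -0.0004]
ee_rot: [-0.008, 0.748, -0.664, 0.019]
contact_force: [-0.2, -0.3, -0.3]
width: 0.0433
clock 13.38 tcp [ 4.111e-01  3.512e-01 -4.000e-04] yaw -83.2 shift [-6.9  1.3 12.7] turn -0.7492884741621992 w 0.0433 q6 2.08 F [-0.2 -0.3 -0.3] tilt [ 0.038 -0.013 -0.999]
```

View pics/s10.png

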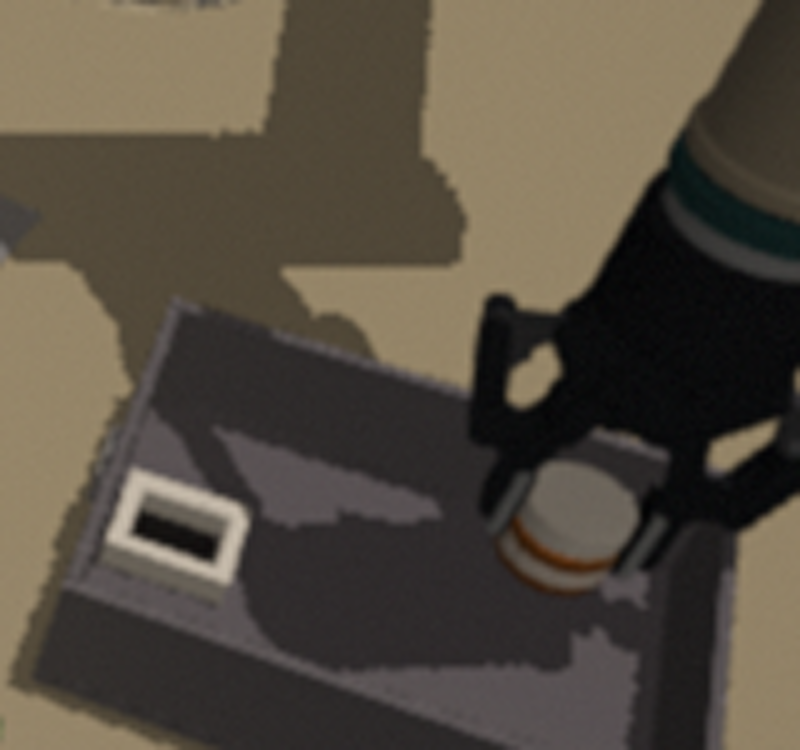

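```bash
python3 -m inch '[[-1,-2,0,4,0],[-1,-1,0,4,0]]' | sed -n 2,4p;  for i in 1 2 ; do python3 -m inch '[[-1,0,0,2,0],[-1,0,0,1,0]]' | sed -n 2,4p; done
```

```text
position: [0.4127, 0.3545, -0.0067]
ee_rot: [-0.01, 0.747, -0.664, 0.019]
contact_force: [-0.0, -0.3, -0.0]
position: [0.4134, 0.3549, -0.0097]
ee_rot: [-0.01, 0.747, -0.664, 0.019]
contact_force: [-0.1, 0.1, -0.5]
position: [0.4139, 0.3554, -0.0122]
ee_rot: [-0.011, 0.747, -0.664, 0.019]
contact_force: [-2.8, -2.4, 7.8]
```

```bash
python3 -m inch '[[0.25,0,0,0,0],[0.25,0,0,0,0],[0.25,0,0,0,0]]' | sed -n 2,5p; python3 -m inch '[[0.25,0,0,-12,0],[0.25,0,0,-20,0],[0.25,0,0,-25,0],[0.25,0,0,-25,0],[0.25,0,0,0,0]]' | sed -n 2,5p; python3 -c "
from h import *
s=eyes.get_image('scene'); save(s,'s11',(370,130,160,150),5);go([.5756,.0967,.08],CY)"
```

```text
position: [0.4143, 0.3526, -0.0113]
ee_rot: [-0.009, 0.748, -0.663, 0.021]
contact_force: [-0.9, 0.3, -0.8]
width: 0.0533
position: [0.4096, 0.3545, 0.0722]
ee_rot: [-0.008, 0.748, -0.664, 0.02]
contact_force: [0.8, 0.5, 0.3]
width: 0.0534
clock 14.65 tcp [0.4087 0.3538 0.0703] yaw -83.2 shift [ 275.2 -135.4    0.7] turn -0.7390746992974186 w 0.0535 q6 2.08 F [0.1 0.1 0.3] tilt [ 0.039 -0.015 -0.999]
```

View pics/s11.png

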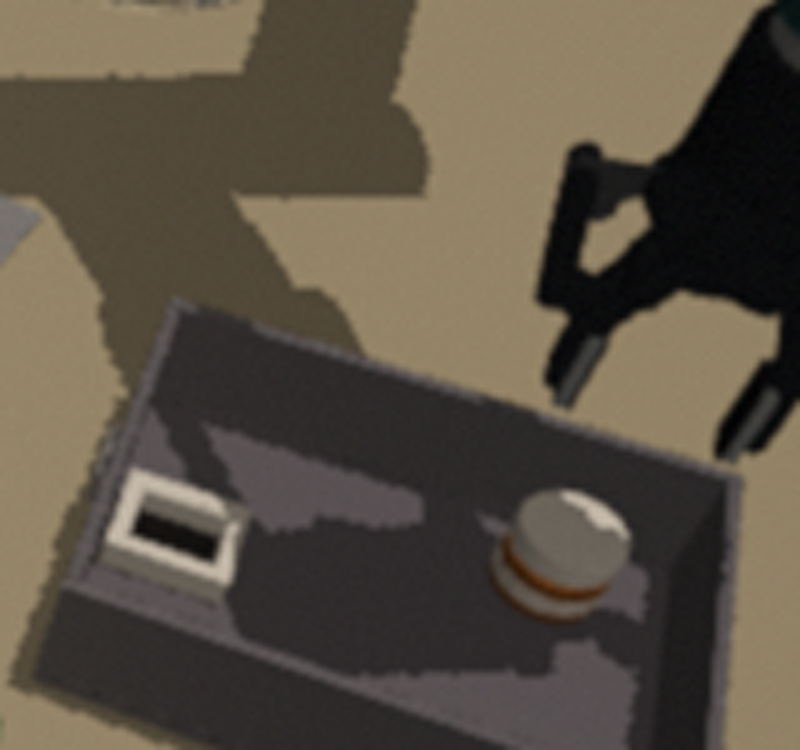

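Jar 1 stands in the case. Next is jar B.

```bash
python3 -m inch '[[0.5,20,-10,0,-0.4],[0.5,31,-15,0,-0.3],[0.5,31,-15,0,0],[0.5,31,-15,0,0],[0.5,31,-15,0,0],[0.5,31,-15,0,0],[0.5,31,-15,0,0],[0.5,30,-15,0,0],[0.5,16,-8,0,0],[0.5,0,0,0,0],[0.5,0,0,0,0]]' | sed -n 2,5p; python3 -c "
from h import *
jars();go([.5745,.0965,-.0195],CY)"
```

```text
position: [0.5651, 0.1115, 0.0682]
ee_rot: [-0.004, 0.753, -0.657, 0.015]
contact_force: [-0.7, 0.3, -0.6]
width: 0.0643
blob [260.  186.9] [ 16  15 155] [0.6671 0.0061]
blob [302.4 189.6] [ 16  16 203] [ 0.6599 -0.1027]
blob [302.7 222.2] [ 16  17 210] [ 0.5762 -0.1029]
blob [175.9 260.8] [ 20  20 140] [0.4791 0.2194]
blob [120.7 287.7] [ 17  17 224] [0.4122 0.3572]
clock 15.62 tcp [0.5649 0.1117 0.0681] yaw -82.2 shift [14.9 -5.3 88.1] turn 0.2946974225374106 w 0.0641 q6 1.53 F [0.4 0.3 0.1] tilt [ 0.027 -0.014 -1.   ]
```

```bash
python3 -m inch '[[0.5,8,-3,4,0],[0.5,7,-2,12,0],[0.5,0,0,14,0],[0.5,0,0,14,0],[0.5,0,0,14,0],[0.5,0,0,14,0],[0.5,0,0,10,0]]' | sed -n 2,5p; python3 -c "
from h import *
go([.5745,.0965,-.0195],CY);s=eyes.get_image('scene'); save(s,'s12',(290,150,120,110),6)"
```

```text
position: [0.5715, 0.1023, -0.017]
ee_rot: [-0.005, 0.757, -0.653, 0.015]
contact_force: [-0.3, -0.2, 0.7]
width: 0.0642
clock 16.2 tcp [ 0.5715  0.1023 -0.017 ] yaw -81.5 shift [ 6.1 -2.   2.6] turn 0.9327103751185177 w 0.0642 q6 1.5 F [-0.3 -0.2  0.7] tilt [ 0.029 -0.012 -1.   ]
```

View pics/s12.png

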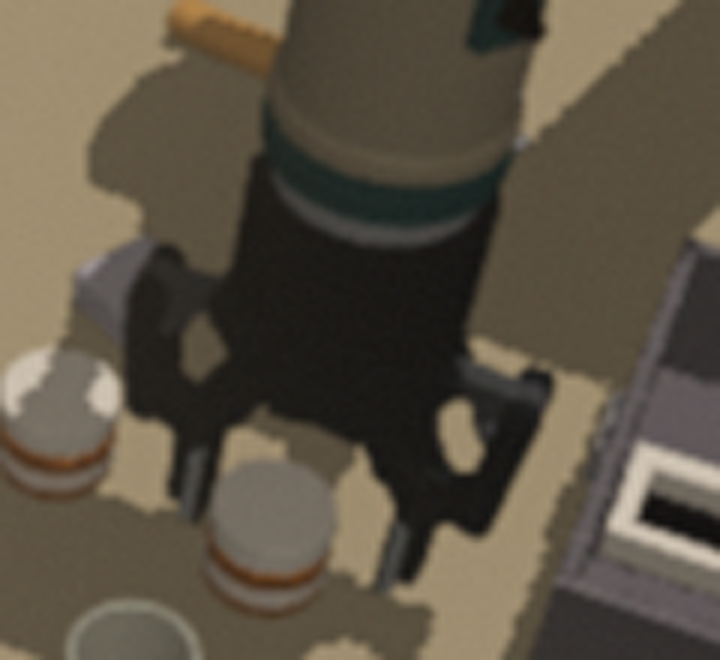

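```bash
python3 -m inch '[[0.5,3,-2,2,0.5],[0.5,2,-1,1,0.4],[-1,0,0,0,0],[-1,0,0,0,0],[-1,0,0,0,0],[-1,0,0,0,0]]' 35| sed -n 2,5p;  python3 -m inch '[[-1,0,0,-15,0],[-1,0,0,-25,0],[-1,0,0,-25,0],[-1,0,0,-22,0],[-1,0,0,0,0]]' | sed -n 2,5p; python3 -c "
from h import *
p=cw(0.01,.068,.07);go(p,CY)"
```

```text
position: [0.5744, 0.0988, -0.0206]
ee_rot: [-0.004, 0.753, -0.658, 0.014]
contact_force: [-0.2, -0.4, -0.0]
width: 0.0428
position: [0.5709, 0.0996, 0.0691]
ee_rot: [-0.003, 0.752, -0.659, 0.013]
contact_force: [0.3, 0.5, -0.8]
width: 0.043
clock 17.17 tcp [0.5709 0.0996 0.0691] yaw -82.4 shift [-277.3   62.3   -6.2] turn 0.0651556101576034 w 0.043 q6 1.51 F [ 0.3  0.5 -0.8] tilt [ 0.024 -0.011 -1.   ]
```

```bash
python3 -m inch '[[-1,-20,5,0,0],[-1,-31,7,0,0],[-1,-31,7,0,0],[-1,-31,7,0,0],[-1,-31,7,0,0],[-1,-31,7,0,0],[-1,-31,7,0,0],[-1,-31,7,0,0],[-1,-18,4,0,0],[-1,-4,1,0,0],[-1,0,0,0,0]]' | sed -n 2,5p; python3 -c "
from h import *
p=cw(0.003,.068,-.014)+[.0005,0,0];go(p,CY)"
```

```text
position: [0.475, 0.3567, 0.0587]
ee_rot: [-0.004, 0.751, -0.661, 0.014]
contact_force: [0.0, 0.1, -1.4]
width: 0.0425
clock 18.08 tcp [0.475  0.3567 0.0587] yaw -82.7 shift [-10.9   9.8  72.3] turn -0.25042504246340513 w 0.0425 q6 2.0 F [ 0.   0.1 -1.4] tilt [ 0.027 -0.013 -1.   ]
```

```bash
python3 -m inch '[[-1,-5,4,0,0],[-1,-5,4,8,0],[-1,0,1,12,0],[-1,0,0,12,0],[-1,0,0,12,0],[-1,0,0,8,0],[-1,0,0,3,0],[-1,0,0,2,0]]' | sed -n 2,5p; python3 -c "
from h import *
p=cw(0.003,.068,-.014)+[.0005,0,0];go(p,CY)"
```

```text
position: [0.4661, 0.3585, -0.0041]
ee_rot: [-0.002, 0.748, -0.663, 0.015]
contact_force: [-0.2, -0.6, -0.6]
width: 0.0432
clock 18.75 tcp [ 0.4661  0.3585 -0.0041] yaw -83.1 shift [-7.  -0.3  9.8] turn -0.6764547577789131 w 0.0432 q6 2.03 F [-0.2 -0.6 -0.6] tilt [ 0.025 -0.017 -1.   ]
```

```bash
python3 -m inch '[[-1,-2,0,3,0],[-1,-2,0,3,0]]' | sed -n 2,4p;  for i in 1 2 ; do python3 -m inch '[[-1,0,0,1.5,0],[-1,0,0,1.5,0]]' | sed -n 2,4p; done
```

```text
position: [0.4664, 0.3616, -0.0103]
ee_rot: [-0.002, 0.748, -0.664, 0.015]
contact_force: [0.6, 0.4, -0.4]
position: [0.4667, 0.3622, -0.0122]
ee_rot: [-0.003, 0.748, -0.664, 0.015]
contact_force: [-4.6, -4.8, 17.1]
position: [0.4668, 0.3622, -0.012]
ee_rot: [-0.003, 0.748, -0.664, 0.015]
contact_force: [-2.8, -2.3, 6.9]
```

```bash
python3 -m inch '[[0.25,0,0,0,0],[0.25,0,0,0,0],[0.25,0,0,0,0],[0.25,0,0,-12,0],[0.25,0,0,-20,0],[0.25,0,0,-25,0],[0.25,0,0,-25,0],[0.25,0,0,0,0]]' | sed -n 2,5p; python3 -c "
from h import *
go([.570,.0074,.07],CY)"
```

```text
position: [0.4651, 0.3642, 0.0742]
ee_rot: [-0.004, 0.748, -0.663, 0.016]
contact_force: [1.1, 1.0, 0.7]
width: 0.0531
clock 19.92 tcp [0.4651 0.3642 0.0742] yaw -83.1 shift [366.7 -60.9  12.7] turn -0.6336112576798882 w 0.0531 q6 2.03 F [1.1 1.  0.7] tilt [ 0.029 -0.015 -0.999]
```

```bash
python3 -m inch '[[0.5,20,-3,0,-0.4],[0.5,33,-5.5,0,-0.3],[0.5,33,-5.5,0,0],[0.5,33,-5.5,0,0],[0.5,33,-5.5,0,0],[0.5,33,-5.5,0,0],[0.5,33,-5.5,0,0],[0.5,33,-5.5,0,0],[0.5,33,-5.5,0,0],[0.5,33,-5.5,0,0],[0.5,33,-5.5,0,0],[0.5,14,-2,0,0],[0.5,0,0,0,0],[0.5,0,0,0,0]]' | sed -n 2,5p; python3 -c "
from h import *
jars();go([.570,.007,-.0195],CY)"
```

```text
position: [0.5819, 0.0019, 0.0784]
ee_rot: [-0.011, 0.754, -0.656, 0.017]
contact_force: [0.4, 0.7, 0.6]
width: 0.064
blob [257.1 185.5] [14 11 96] [0.6708 0.0135]
blob [303.2 186.7] [ 16  13 104] [ 0.6675 -0.1049]
blob [306.9 222.4] [ 7 15 82] [ 0.5755 -0.1137]
blob [175.9 260.8] [ 20  20 139] [0.4791 0.2194]
blob [118.2 265.5] [ 17  16 219] [0.4678 0.3643]
blob [120.7 287.7] [ 17  17 223] [0.4121 0.3572]
clock 21.13 tcp [0.5818 0.0023 0.0784] yaw -82.0 shift [-7.5 14.8 97.4] turn 0.43581285532280845 w 0.0641 q6 1.32 F [0.1 0.4 0.8] tilt [ 0.04  -0.006 -0.999]
```

```bash
python3 -m inch '[[0.5,-4,7,0,0],[0.5,-4,7,10,0],[0.5,0,1,14,0],[0.5,0,0,14,0],[0.5,0,0,14,0],[0.5,0,0,14,0],[0.5,0,0,12,0],[0.5,0,0,8,0]]' | sed -n 2,5p; python3 -c "
from h import *
go([.570,.007,-.0195],CY);s=eyes.get_image('scene'); save(s,'s13',(240,150,120,110),6)"
```

```text
position: [0.5646, 0.0186, -0.001]
ee_rot: [-0.011, 0.761, -0.648, 0.021]
contact_force: [-27.9, -13.5, 109.0]
width: 0.0641
clock 21.8 tcp [ 0.5646  0.0186 -0.001 ] yaw -80.9 shift [11.9 -2.7 18.9] turn 1.5720663323750728 w 0.0641 q6 1.33 F [-27.9 -13.5 109. ] tilt [ 0.047 -0.011 -0.999]
```

View pics/s13.png

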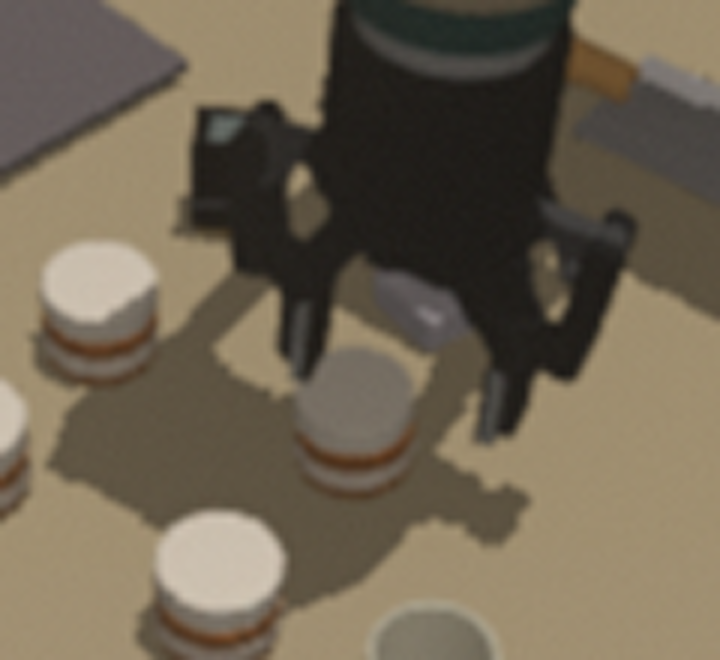

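```bash
python3 -m inch '[[0.5,0,0,-6,0],[0.5,0,0,-12,0],[0.5,0,0,-15,0],[0.5,0,0,0,0],[0.5,0,0,0,0]]' | sed -n 2,5p; python3 -c "
from h import *
go([.570,.007,-.0195],CY);s=eyes.get_image('scene'); save(s,'s14',(240,150,120,110),6)"
```

```text
position: [0.5592, 0.027, 0.0407]
ee_rot: [-0.013, 0.764, -0.644, 0.024]
contact_force: [-0.2, -0.7, -0.9]
width: 0.0642
clock 22.27 tcp [0.5592 0.027  0.0407] yaw -80.3 shift [20.3 -4.2 60.9] turn 2.1976053058034495 w 0.0642 q6 1.34 F [-0.2 -0.7 -0.9] tilt [ 0.054 -0.011 -0.998]
```

View pics/s14.png

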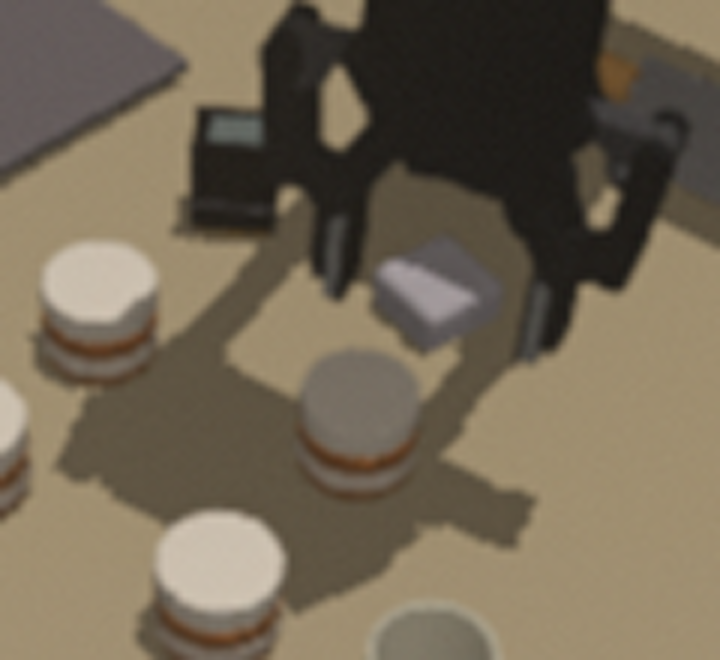

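```bash
for i in 1 2 3; do python3 -m inch '[[0.5,0,0,0,0],[0.5,0,0,0,0]]' | sed -n 2,3p; done; python3 -c "
from h import *
jars();print(manip.get_state()['qd'].round(3));go([.570,.007,-.0195],CY)"
```

```text
position: [0.5576, 0.0286, 0.039]
ee_rot: [-0.012, 0.765, -0.643, 0.023]
position: [0.5562, 0.0291, 0.0371]
ee_rot: [-0.011, 0.765, -0.643, 0.022]
position: [0.5555, 0.029, 0.0358]
ee_rot: [-0.011, 0.765, -0.643, 0.021]
blob [259.2 188.3] [ 16  16 201] [0.6636 0.0081]
blob [302.3 189.7] [ 16  16 200] [ 0.6598 -0.1026]
blob [302.7 222.1] [ 16  17 208] [ 0.5763 -0.1031]
blob [175.7 260.7] [ 20  20 142] [0.4792 0.2198]
blob [118.2 265.5] [ 17  17 220] [0.4678 0.3643]
blob [120.7 287.7] [ 17  17 224] [0.4121 0.3571]
[ 0.001 -0.005 -0.002 -0.001  0.    -0.001]
clock 22.87 tcp [0.5554 0.029  0.0357] yaw -80.2 shift [23.1 -8.2 56.1] turn 2.321309642570668 w 0.0641 q6 1.34 F [-0.4  0.9 -0.7] tilt [ 0.045 -0.01  -0.999]
```

```bash
python3 -m inch '[[0.5,7,-3,0,0.8],[0.5,7,-3,0,0.8],[0.5,6,-2,0,0.6],[0.5,0,0,0,0],[0.5,0,0,0,0]]' | sed -n 2,3p; python3 -c "
from h import *
go([.570,.007,-.0195],CY);s=eyes.get_image('scene'); save(s,'s15',(240,150,120,110),6)"
```

```text
position: [0.5685, 0.0075, 0.0363]
ee_rot: [-0.011, 0.751, -0.66, 0.021]
clock 23.28 tcp [0.5685 0.0075 0.0363] yaw -82.6 shift [-0.2  1.  55.8] turn -0.17093324114046027 w 0.064 q6 1.34 F [ 0.  -0.3 -0.2] tilt [ 0.046 -0.011 -0.999]
```

View pics/s15.png

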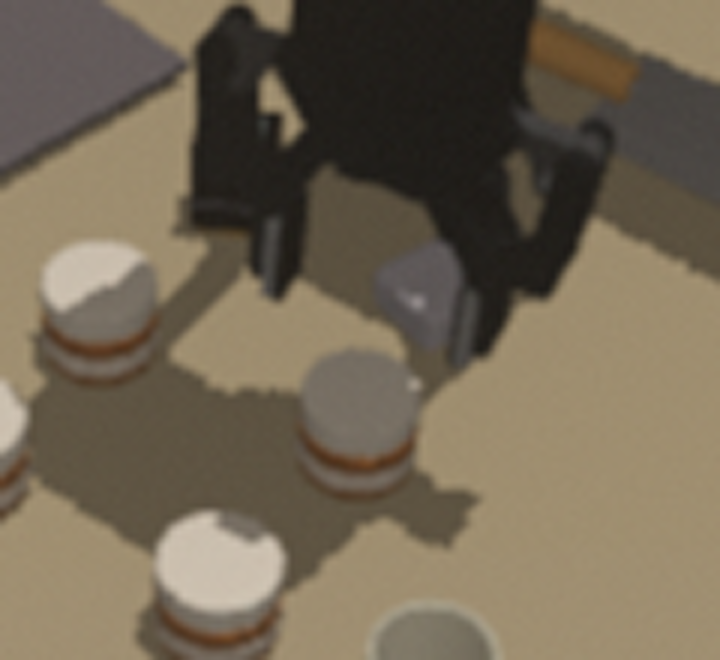

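```bash
python3 -m inch '[[0.5,0,0,8,0],[0.5,0,0,10,0],[0.5,0,0,8,0]]' | sed -n 2,4p; python3 -m inch '[[0.5,0,0,8,0],[0.5,0,0,6,0]]' | sed -n 2,4p;
```

```text
position: [0.5713, 0.007, 0.0104]
ee_rot: [-0.012, 0.751, -0.66, 0.023]
contact_force: [1.2, -0.6, -0.3]
position: [0.5708, 0.0072, -0.0064]
ee_rot: [-0.012, 0.751, -0.66, 0.021]
contact_force: [-0.2, -0.1, -0.5]
```

```bash
python3 -c "
from h import *
go([.570,.007,-.0195],CY);s=eyes.get_image('scene'); save(s,'s16',(240,150,120,110),6)"
```

```text
clock 23.75 tcp [ 0.5708  0.0072 -0.0064] yaw -82.6 shift [-0.1  1.5 13.1] turn -0.16434195774178306 w 0.0639 q6 1.34 F [-0.2 -0.1 -0.5] tilt [ 0.048 -0.011 -0.999]
```

View pics/s16.png

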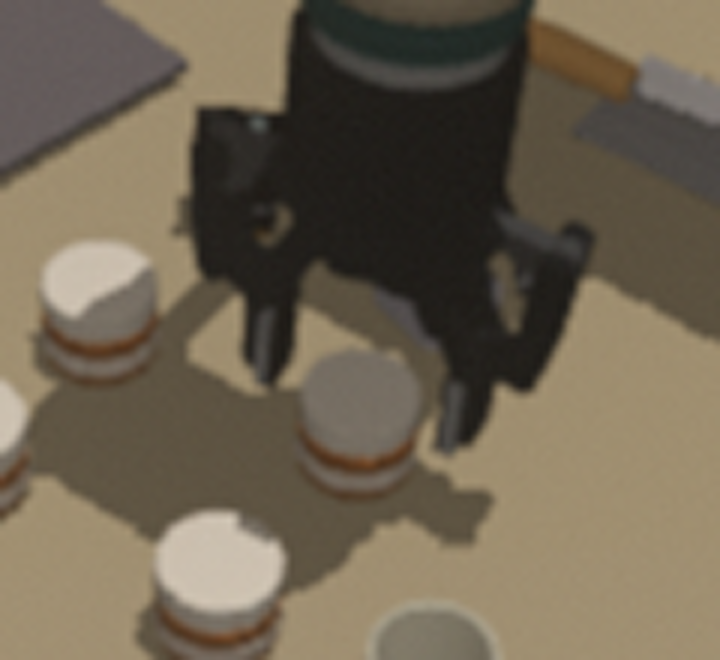

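Centred on the jar, so I'll go down and grip.

```bash
python3 -m inch '[[0.5,0,0,6,0],[0.5,0,0,6,0],[-1,0,0,0,0],[-1,0,0,0,0],[-1,0,0,0,0],[-1,0,0,0,0]]' 35| sed -n 2,5p;  python3 -m inch '[[-1,0,0,-15,0],[-1,0,0,-25,0],[-1,0,0,-25,0],[-1,0,0,-22,0],[-1,0,0,0,0]]' | sed -n 2,5p; python3 -c "
from h import *
p=cw(.056,.066,.065);go(p,CY)"
```

```text
position: [0.57, 0.0076, -0.0217]
ee_rot: [-0.011, 0.751, -0.66, 0.02]
contact_force: [0.1, 0.7, -1.5]
width: 0.0429
position: [0.5646, 0.0087, 0.0671]
ee_rot: [-0.009, 0.751, -0.66, 0.018]
contact_force: [0.8, -0.2, -0.4]
width: 0.043
clock 24.72 tcp [0.5646 0.0087 0.0671] yaw -82.6 shift [-364.6   -0.6   -3.2] turn -0.13321944581724665 w 0.043 q6 1.34 F [ 0.8 -0.2 -0.4] tilt [ 0.039 -0.01  -0.999]
```

```bash
python3 -m inch '[[-1,-20,0,-1,0],[-1,-33,0,-1,0],[-1,-33,0,-1,0],[-1,-33,0,-1,0],[-1,-33,0,-1,0],[-1,-33,0,-1,0],[-1,-33,0,-1,0],[-1,-33,0,-1,0],[-1,-33,0,-1,0],[-1,-33,0,-1,0],[-1,-22,0,-1,0],[-1,-6,0,0,0],[-1,0,0,0,0],[-1,0,0,0,0]]' | sed -n 2,5p; python3 -c "
from h import *
p=cw(.056,.068,-.014);go(p,CY)"
```

```text
position: [0.517, 0.3636, 0.0648]
ee_rot: [-0.008, 0.75, -0.661, 0.019]
contact_force: [0.7, 0.5, -0.8]
width: 0.0426
clock 25.88 tcp [0.517  0.3636 0.0648] yaw -82.8 shift [-10.    0.9  78.6] turn -0.3497292388269102 w 0.0426 q6 1.98 F [ 0.7  0.5 -0.8] tilt [ 0.039 -0.014 -0.999]
```

```bash
python3 -m inch '[[-1,-4,1,0,0],[-1,-4,0,8,0],[-1,0,0,12,0],[-1,0,0,12,0],[-1,0,0,12,0],[-1,0,0,10,0],[-1,0,0,5,0]]' | sed -n 2,5p; python3 -c "
from h import *
p=cw(.056,.068,-.014);go(p,CY);s=eyes.get_image('scene'); save(s,'s17',(370,150,160,150),5)"
```

```text
position: [0.5195, 0.3631, 0.0022]
ee_rot: [-0.007, 0.747, -0.665, 0.02]
contact_force: [1.0, 0.3, -1.6]
width: 0.0431
clock 26.47 tcp [0.5195 0.3631 0.0022] yaw -83.3 shift [-9.6  1.1 16. ] turn -0.8786419089630044 w 0.0431 q6 2.0 F [ 1.   0.3 -1.6] tilt [ 0.04  -0.017 -0.999]
```

View pics/s17.png

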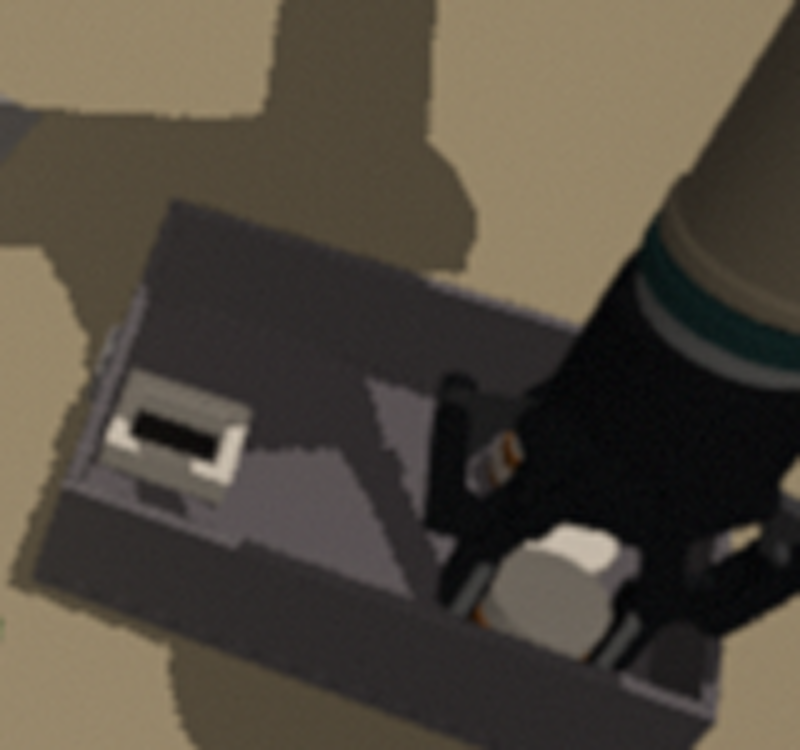

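```bash
python3 -m inch '[[-1,-4,0.5,4,0],[-1,-4,0.5,4,0],[-1,0,0,2,0]]' | sed -n 2,4p;  for i in 1 2 3; do python3 -m inch '[[-1,0,0,1.5,0],[-1,0,0,1.5,0]]' | sed -n 2,4p; done
```

```text
position: [0.5184, 0.3701, -0.0092]
ee_rot: [-0.007, 0.746, -0.665, 0.02]
contact_force: [0.1, 0.3, -0.7]
position: [0.5186, 0.3706, -0.011]
ee_rot: [-0.007, 0.746, -0.665, 0.02]
contact_force: [-3.9, -4.1, 14.2]
position: [0.5188, 0.3705, -0.0107]
ee_rot: [-0.007, 0.747, -0.665, 0.021]
contact_force: [-2.1, -2.9, 5.4]
position: [0.519, 0.3705, -0.0107]
ee_rot: [-0.008, 0.747, -0.664, 0.022]
contact_force: [-1.7, -1.9, 5.7]
```

Contact at the floor height, so I'll release. Next is jar E at (.576,-.103).

```bash
python3 -m inch '[[0.2,0,0,0,0],[0.2,0,0,0,0],[0.2,0,0,0,0],[0.2,0,0,-10,0],[0.2,0,0,-20,0],[0.2,0,0,-25,0],[0.2,0,0,-28,0],[0.2,0,0,0,0]]' | sed -n 2,5p; python3 -c "
from h import *
s=eyes.get_image('scene'); save(s,'s18',(370,150,160,150),5)
go([.5755,-.103,.07],CY)"
```

```text
position: [0.5155, 0.373, 0.078]
ee_rot: [-0.009, 0.748, -0.664, 0.022]
contact_force: [1.6, 0.5, 0.9]
width: 0.0513
clock 27.98 tcp [0.5144 0.3723 0.0758] yaw -83.2 shift [478.9  -3.9  16.5] turn -0.752206678322807 w 0.0513 q6 2.01 F [ 0.7 -0.  -0.2] tilt [ 0.041 -0.017 -0.999]
```

View pics/s18.png

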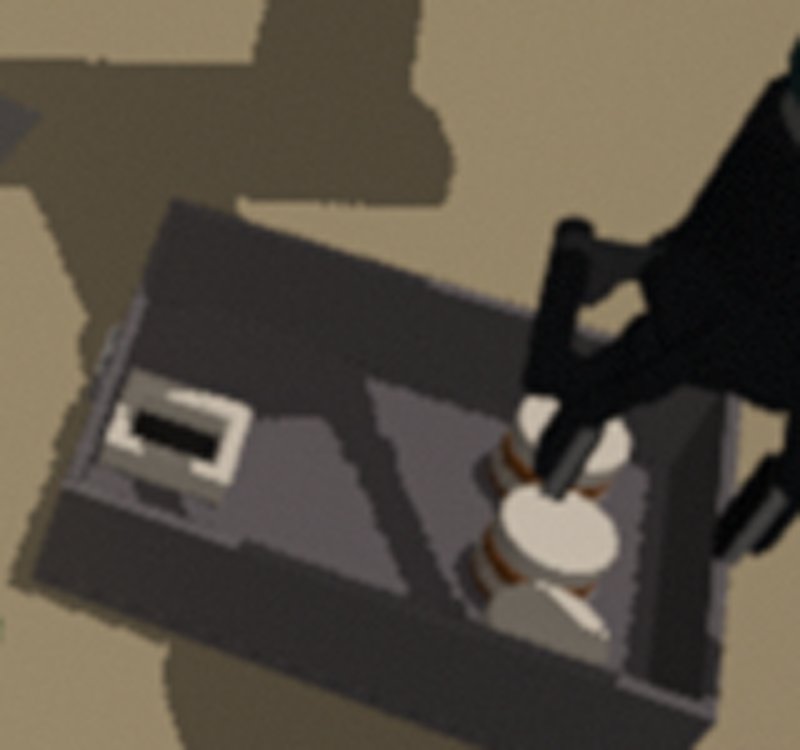

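```bash
python3 -m inch '[[0.5,20,0,-1,-0.4],[0.5,33,0,-1,-0.3],[0.5,33,0,-1,0],[0.5,33,0,-1,0],[0.5,33,0,0,0],[0.5,33,0,0,0],[0.5,33,0,0,0],[0.5,33,0,0,0],[0.5,33,0,0,0],[0.5,33,0,0,0],[0.5,33,0,0,0],[0.5,33,0,0,0],[0.5,33,0,0,0],[0.5,33,0,0,0],[0.5,20,0,0,0],[0.5,4,0,0,0],[0.5,0,0,0,0],[0.5,0,0,0,0]]' | sed -n 2,5p; python3 -c "
from h import *
jars();go([.5755,-.103,.02],CY)"
```

```text
position: [0.5731, -0.1127, 0.0789]
ee_rot: [-0.006, 0.753, -0.657, 0.014]
contact_force: [-1.2, 1.0, -0.4]
width: 0.0643
blob [259.2 188.3] [ 16  16 202] [0.6636 0.0081]
blob [115.2 245. ] [ 17  17 221] [0.5197 0.3729]
blob [175.6 260.6] [ 21  19 139] [0.4796 0.2201]
blob [264.7 257.1] [ 15  15 149] [ 0.4874 -0.0057]
blob [118.2 265.5] [ 17  16 219] [0.4679 0.3643]
blob [120.7 287.7] [ 17  17 224] [0.4121 0.3571]
clock 29.53 tcp [ 0.5729 -0.1123  0.0788] yaw -82.2 shift [-9.6 -2.2 58.8] turn 0.290342514983422 w 0.0639 q6 1.12 F [ 0.3 -0.4  0.4] tilt [ 0.029 -0.01  -1.   ]
```

```bash
python3 -m inch '[[0.5,-4,-1,0,0],[0.5,-4,-1,10,0],[0.5,0,0,14,0],[0.5,0,0,14,0],[0.5,0,0,14,0],[0.5,0,0,0,0]]' | sed -n 2,4p; python3 -c "
from h import *
go([.5755,-.103,-.0195],CY)"
```

```text
position: [0.5745, -0.0938, 0.0238]
ee_rot: [-0.007, 0.757, -0.654, 0.013]
contact_force: [-1.1, 0.1, -0.4]
clock 30.03 tcp [ 0.5745 -0.0938  0.0238] yaw -81.7 shift [ 8.8  1.6 43.4] turn 0.8148106357384677 w 0.0641 q6 1.14 F [-1.1  0.1 -0.4] tilt [ 0.029 -0.006 -1.   ]
```

```bash
python3 -m inch '[[0.5,5,1,5,0.4],[0.5,4,1,10,0.4],[0.5,0,0,10,0]]' | sed -n 2,4p; python3 -c "
from h import *
go([.5755,-.103,-.0195],CY);s=eyes.get_image('scene'); save(s,'s19',(200,120,120,110),6)"
```

```text
position: [0.5758, -0.1009, -0.0012]
ee_rot: [-0.008, 0.753, -0.658, 0.014]
contact_force: [0.7, -0.1, -0.3]
clock 30.28 tcp [ 0.5758 -0.1009 -0.0012] yaw -82.3 shift [ 1.9  1.1 18.3] turn 0.19527649337061348 w 0.0645 q6 1.14 F [ 0.7 -0.1 -0.3] tilt [ 0.032 -0.007 -0.999]
```

View pics/s19.png

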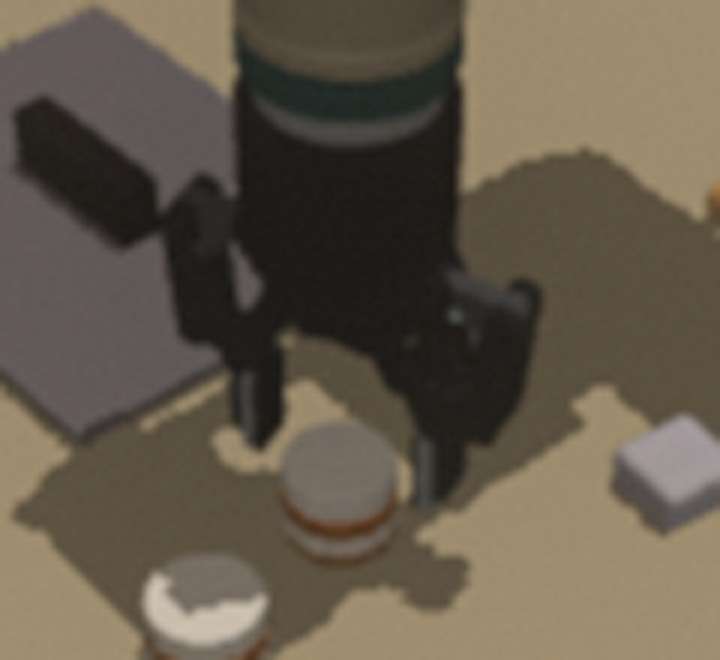

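```bash
python3 -m inch '[[0.5,1,0,8,0],[0.5,0.5,0,8,0],[0.5,0,0,2,0],[-1,0,0,0,0],[-1,0,0,0,0],[-1,0,0,0,0],[-1,0,0,0,0]]' 35| sed -n 2,5p;  python3 -m inch '[[-1,0,0,-15,0],[-1,0,0,-25,0],[-1,0,0,-25,0],[-1,0,0,-24,0],[-1,0,0,0,0]]' | sed -n 2,5p; python3 -c "
from h import *
p=cw(-.05,-.012,.065);go(p,CY)"
```

```text
position: [0.5752, -0.1026, -0.0235]
ee_rot: [-0.007, 0.753, -0.658, 0.012]
contact_force: [-0.0, 0.3, 0.2]
width: 0.0434
position: [0.5712, -0.1017, 0.0676]
ee_rot: [-0.007, 0.753, -0.658, 0.01]
contact_force: [0.9, -0.8, -0.9]
width: 0.0428
clock 31.33 tcp [ 0.5712 -0.1017  0.0676] yaw -82.4 shift [-397.    96.    -2.4] turn 0.1015181436771968 w 0.0428 q6 1.14 F [ 0.9 -0.8 -0.9] tilt [ 0.024 -0.004 -1.   ]
```

```bash
python3 -m inch '[[-1,-20,5,-1,0],[-1,-32,7.8,-1,0],[-1,-32,7.8,-1,0],[-1,-32,7.8,-1,0],[-1,-32,7.8,-1,0],[-1,-32,7.8,-1,0],[-1,-32,7.8,-1,0],[-1,-32,7.8,-1,0],[-1,-32,7.8,-1,0],[-1,-32,7.8,-1,0],[-1,-32,7.8,0,0],[-1,-24,5,0,0],[-1,-12,2,0,0],[-1,0,0,0,0],[-1,0,0,0,0]]' | sed -n 2,5p; python3 -c "
from h import *
p=cw(-.05,-.012,.01);go(p,CY)"
```

```text
position: [0.4263, 0.2721, 0.0674]
ee_rot: [-0.008, 0.751, -0.66, 0.014]
contact_force: [-0.4, -0.1, -1.0]
width: 0.0428
clock 32.58 tcp [0.4263 0.2721 0.0674] yaw -82.6 shift [-8.   3.8 57.3] turn -0.14354404178135383 w 0.0428 q6 1.9 F [-0.4 -0.1 -1. ] tilt [ 0.032 -0.007 -0.999]
```

```bash
python3 -m inch '[[-1,-5,2,0,0],[-1,-4,2,8,0],[-1,0,0,12,0],[-1,0,0,12,0],[-1,0,0,12,0],[-1,0,0,12,0],[-1,0,0,8,0],[-1,0,0,4,0]]' | sed -n 2,5p; python3 -c "
from h import *
p=cw(-.05,-.012,-.0175);go(p,CY);s=eyes.get_image('scene'); save(s,'s20',(370,150,160,150),5)"
```

```text
position: [0.4252, 0.2754, -0.0055]
ee_rot: [-0.008, 0.748, -0.663, 0.015]
contact_force: [0.2, -0.1, -0.6]
width: 0.0431
clock 33.25 tcp [ 0.4252  0.2754 -0.0055] yaw -83.1 shift [-4.   1.9 11.9] turn -0.6506673846428157 w 0.0431 q6 1.93 F [ 0.2 -0.1 -0.6] tilt [ 0.033 -0.008 -0.999]
```

View pics/s20.png

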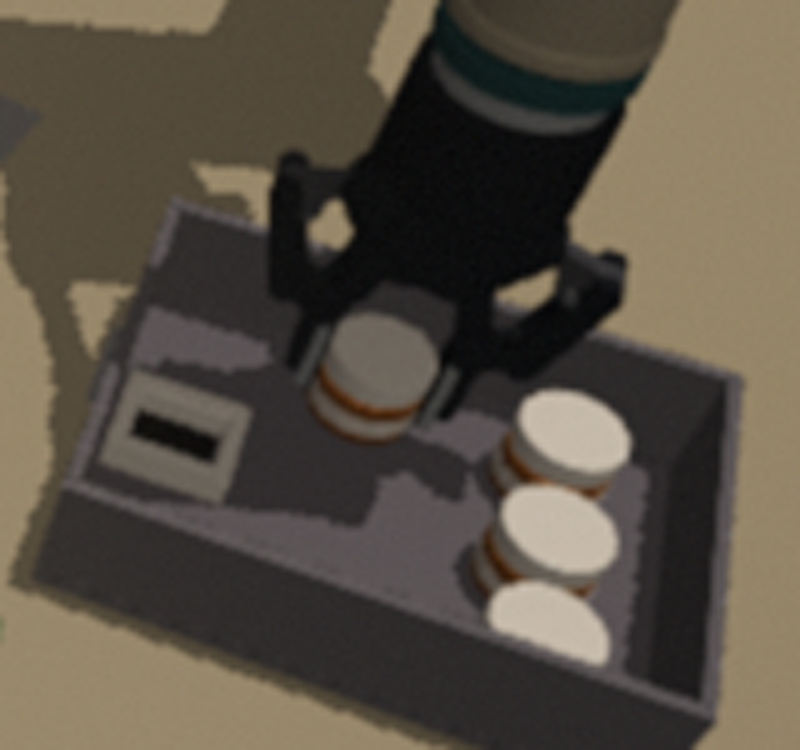

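```bash
python3 -m inch '[[-1,-2,1,4,0],[-1,-1,1,3,0]]' | sed -n 2,4p;  for i in 1 2 3; do python3 -m inch '[[-1,0,0,1.5,0],[-1,0,0,1.5,0]]' | sed -n 2,4p; done
```

```text
position: [0.4235, 0.2775, -0.0133]
ee_rot: [-0.008, 0.748, -0.664, 0.015]
contact_force: [0.1, 0.6, -0.3]
position: [0.4238, 0.2778, -0.0163]
ee_rot: [-0.008, 0.748, -0.664, 0.015]
contact_force: [-0.5, -0.2, -1.7]
position: [0.4242, 0.278, -0.0179]
ee_rot: [-0.009, 0.748, -0.664, 0.016]
contact_force: [-5.1, -3.6, 23.3]
position: [0.4243, 0.278, -0.0179]
ee_rot: [-0.009, 0.748, -0.663, 0.016]
contact_force: [-3.6, -1.8, 11.1]
```

Released next. Jar F at (.658,-.103) follows.

```bash
python3 -m inch '[[0.25,0,0,0,0],[0.25,0,0,0,0],[0.25,0,0,0,0],[0.25,0,0,-10,0],[0.25,0,0,-20,0],[0.25,0,0,-25,0],[0.25,0,0,-28,0],[0.25,0,0,-8,0]]' | sed -n 2,5p; python3 -c "
from h import *
go([.658,-.103,.07],CY)"
```

```text
position: [0.4198, 0.2785, 0.0772]
ee_rot: [-0.007, 0.748, -0.663, 0.015]
contact_force: [0.3, -0.0, 0.3]
width: 0.0538
clock 34.63 tcp [0.4198 0.2785 0.0772] yaw -83.1 shift [ 407.1 -190.4   18.5] turn -0.6640206720445576 w 0.0538 q6 1.93 F [ 0.3 -0.   0.3] tilt [ 0.033 -0.009 -0.999]
```

```bash
python3 -m inch '[[0.5,18,-8,-1,-0.4],[0.5,31,-14.5,-1,-0.3],[0.5,31,-14.5,-1,0],[0.5,31,-14.5,-1,0],[0.5,31,-14.5,0,0],[0.5,31,-14.5,0,0],[0.5,31,-14.5,0,0],[0.5,31,-14.5,0,0],[0.5,31,-14.5,0,0],[0.5,31,-14.5,0,0],[0.5,31,-14.5,0,0],[0.5,31,-14.5,0,0],[0.5,24,-12,0,0],[0.5,6,-4,0,0],[0.5,0,0,0,0],[0.5,0,0,0,0],[0.5,0,0,0,0]]' | sed -n 2,5p; python3 -c "
from h import *
jars();go([.658,-.103,.02],CY)"
```

```text
position: [0.6632, -0.0973, 0.0958]
ee_rot: [-0.012, 0.754, -0.657, 0.015]
contact_force: [-0.7, -0.3, -0.3]
width: 0.064
blob [259.2 188.2] [ 16  16 204] [0.6637 0.0081]
blob [115.2 244.9] [ 17  17 222] [0.5198 0.3729]
blob [175.7 260.7] [ 21  20 143] [0.4794 0.2198]
blob [118.2 265.5] [ 17  18 220] [0.4678 0.3644]
blob [151.2 282.2] [ 17  17 228] [0.4255 0.2808]
blob [120.7 287.8] [ 17  17 226] [0.412  0.3571]
clock 36.1 tcp [ 0.6629 -0.0968  0.0958] yaw -82.1 shift [ 4.8  8.6 75.6] turn 0.32299787832414495 w 0.064 q6 1.18 F [-0.1  0.4 -0.3] tilt [ 0.038 -0.002 -0.999]
```

```bash
python3 -m inch '[[0.5,4,4,5,0],[0.5,4,3,12,0],[0.5,0,0,16,0],[0.5,0,0,16,0],[0.5,0,0,14,0],[0.5,0,0,6,0],[0.5,0,0,0,0]]' | sed -n 2,4p; python3 -c "
from h import *
go([.658,-.103,-.0195],CY)"
```

```text
position: [0.6535, -0.0978, 0.0254]
ee_rot: [-0.012, 0.757, -0.653, 0.014]
contact_force: [0.2, -0.4, 0.7]
clock 36.68 tcp [ 0.6535 -0.0978  0.0254] yaw -81.6 shift [ 5.6 -2.1 45. ] turn 0.9142145219253734 w 0.064 q6 1.16 F [ 0.2 -0.4  0.7] tilt [ 0.036 -0.001 -0.999]
```

```bash
python3 -m inch '[[0.5,3,-2,6,0.5],[0.5,3,-1,10,0.4],[0.5,0,0,10,0]]' | sed -n 2,4p; python3 -c "
from h import *
go([.658,-.103,-.0195],CY);s=eyes.get_image('scene'); save(s,'s21',(170,140,120,110),6)"
```

```text
position: [0.6602, -0.1028, 0.0015]
ee_rot: [-0.013, 0.752, -0.659, 0.016]
contact_force: [-0.1, -0.2, 0.1]
clock 36.93 tcp [ 0.6602 -0.1028  0.0015] yaw -82.4 shift [-0.2  3.  20.9] turn 0.055246536771960564 w 0.064 q6 1.17 F [-0.1 -0.2  0.1] tilt [ 0.042 -0.002 -0.999]
```

View pics/s21.png

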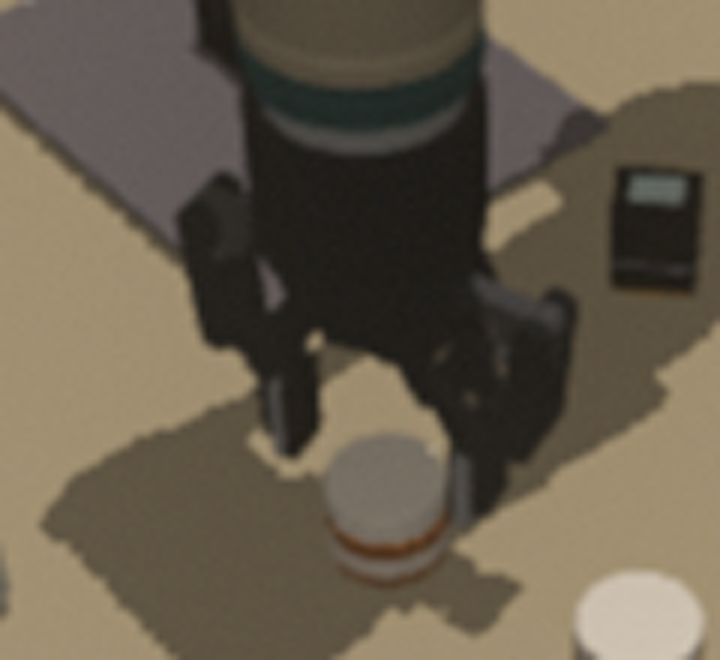

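```bash
python3 -m inch '[[0.5,-3,1,7,0],[0.5,-1,1,8,0],[0.5,0,0,4,0],[-1,0,0,0,0],[-1,0,0,0,0],[-1,0,0,0,0],[-1,0,0,0,0]]' 35| sed -n 2,5p;  python3 -m inch '[[-1,0,0,-15,0],[-1,0,0,-25,0],[-1,0,0,-25,0],[-1,0,0,-24,0],[-1,0,0,0,0]]' | sed -n 2,5p; python3 -c "
from h import *
p=cw(0,-.010,.065);go(p,CY)"
```

```text
position: [0.6566, -0.0984, -0.0226]
ee_rot: [-0.012, 0.752, -0.659, 0.014]
contact_force: [-0.2, 0.3, 0.0]
width: 0.0431
position: [0.6519, -0.0981, 0.068]
ee_rot: [-0.011, 0.752, -0.659, 0.012]
contact_force: [0.4, -0.8, -0.8]
width: 0.0429
clock 37.98 tcp [ 0.6519 -0.0981  0.068 ] yaw -82.4 shift [-405.9  127.    -2.7] turn 0.024427544156708336 w 0.0429 q6 1.17 F [ 0.4 -0.8 -0.8] tilt [ 0.033  0.001 -0.999]
```

```bash
python3 -m inch '[[-1,-20,6,-1,0],[-1,-32,10,-1,0],[-1,-32,10,-1,0],[-1,-32,10,-1,0],[-1,-32,10,-1,0],[-1,-32,10,-1,0],[-1,-32,10,-1,0],[-1,-32,10,-1,0],[-1,-32,10,-1,0],[-1,-32,10,-1,0],[-1,-32,10,0,0],[-1,-28,9,0,0],[-1,-14,4,0,0],[-1,0,0,0,0],[-1,0,0,0,0]]' | sed -n 2,5p; python3 -c "
from h import *
p=cw(.003,-.010,-.008);go(p,CY)"
```

```text
position: [0.4768, 0.2776, 0.0652]
ee_rot: [-0.012, 0.75, -0.661, 0.015]
contact_force: [-1.2, 0.5, 0.0]
width: 0.0431
clock 39.23 tcp [0.4768 0.2776 0.0652] yaw -82.8 shift [-11.    2.7  73.1] turn -0.2812522128228352 w 0.0431 q6 1.87 F [-1.2  0.5  0. ] tilt [ 0.039 -0.002 -0.999]
```

```bash
python3 -m inch '[[-1,-6,1,0,0],[-1,-6,1,8,0],[-1,0,0,12,0],[-1,0,0,12,0],[-1,0,0,12,0],[-1,0,0,12,0],[-1,0,0,8,0],[-1,0,0,3,0]]' | sed -n 2,5p; python3 -c "
from h import *
p=cw(.003,-.010,-.0165);go(p,CY);s=eyes.get_image('scene'); save(s,'s22',(370,150,160,150),5)"
```

```text
position: [0.4801, 0.2856, -0.0071]
ee_rot: [-0.013, 0.747, -0.664, 0.017]
contact_force: [0.4, 0.8, -0.3]
width: 0.0429
clock 39.9 tcp [ 0.4801  0.2856 -0.0071] yaw -83.3 shift [-3.   4.6  9.2] turn -0.8040839069265076 w 0.0429 q6 1.9 F [ 0.4  0.8 -0.3] tilt [ 0.042 -0.003 -0.999]
```

View pics/s22.png

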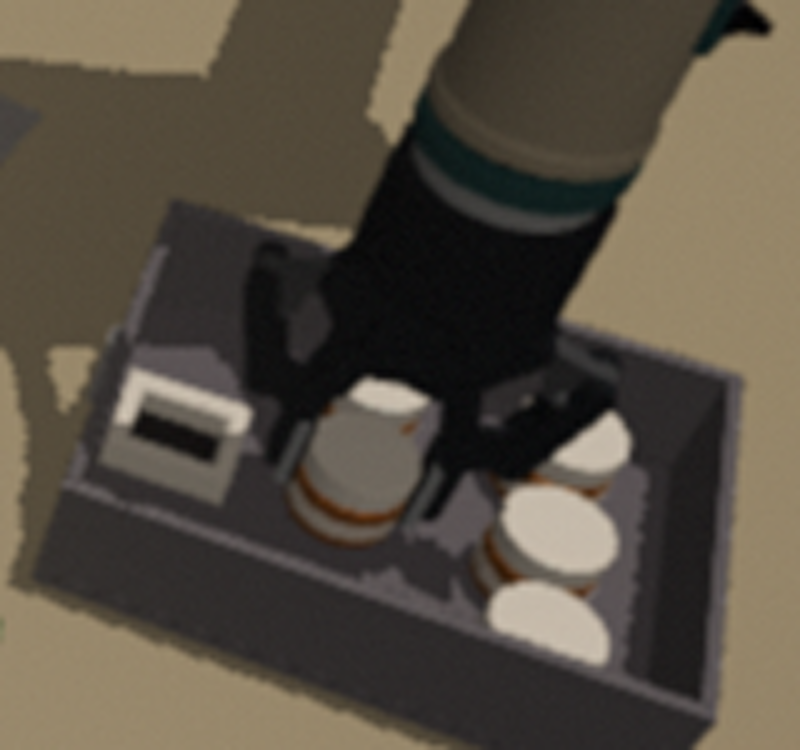

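```bash
python3 -m inch '[[-1,-2,3,3,0],[-1,-1,3,3,0]]' | sed -n 2,4p;  for i in 1 2 3; do python3 -m inch '[[-1,0,0,1.5,0],[-1,0,0,1.5,0]]' | sed -n 2,4p; done
```

```text
position: [0.4752, 0.2876, -0.0136]
ee_rot: [-0.013, 0.747, -0.665, 0.017]
contact_force: [0.3, -0.9, -0.4]
position: [0.4747, 0.2877, -0.0165]
ee_rot: [-0.013, 0.747, -0.665, 0.017]
contact_force: [0.3, 0.2, 0.1]
position: [0.4749, 0.2878, -0.017]
ee_rot: [-0.014, 0.747, -0.665, 0.017]
contact_force: [-3.8, -2.5, 13.7]
position: [0.4749, 0.2878, -0.017]
ee_rot: [-0.014, 0.747, -0.664, 0.018]
contact_force: [-3.4, -2.1, 8.4]
```

```bash
python3 -m inch '[[0.25,0,0,0,0],[0.25,0,0,0,0],[0.25,0,0,0,0],[0.25,0,0,-10,0],[0.25,0,0,-20,0],[0.25,0,0,-25,0],[0.25,0,0,-28,0],[0.25,0,0,-8,0]]' | sed -n 2,5p; python3 -c "
from h import *
jars();go([.663,.0078,.07],CY)"
```

```text
position: [0.4696, 0.2879, 0.0779]
ee_rot: [-0.013, 0.747, -0.664, 0.017]
contact_force: [0.3, -0.5, -0.1]
width: 0.0534
blob [259.2 188.3] [ 16  16 201] [0.6635 0.0082]
blob [116.2 243.5] [ 16  15 160] [0.5235 0.3702]
blob [264.7 257.2] [ 15  15 147] [ 0.4872 -0.0056]
blob [151.3 282.2] [ 17  17 225] [0.4255 0.2807]
clock 41.33 tcp [0.4698 0.288  0.078 ] yaw -83.3 shift [ 300.8 -158.5   17.2] turn -0.8062833880326821 w 0.0533 q6 1.91 F [1.1 0.1 0.9] tilt [ 0.043 -0.003 -0.999]
```

```bash
python3 -m inch '[[0.5,18,-9,-1,-0.4],[0.5,30,-16,-1,-0.4],[0.5,30,-16,-1,0],[0.5,30,-16,-1,0],[0.5,30,-16,0,0],[0.5,30,-16,0,0],[0.5,30,-16,0,0],[0.5,30,-16,0,0],[0.5,30,-16,0,0],[0.5,24,-12,0,0],[0.5,6,-4,0,0],[0.5,0,0,0,0],[0.5,0,0,0,0],[0.5,0,0,0,0]]' | sed -n 2,5p; python3 -c "
from h import *
jars();go([.662,.0075,.02],CY)"
```

```text
position: [0.6601, 0.0118, 0.0785]
ee_rot: [-0.009, 0.753, -0.658, 0.011]
contact_force: [-0.0, 0.3, -0.6]
width: 0.0643
blob [115.2 245. ] [ 17  17 220] [0.5196 0.3729]
blob [175.7 260.7] [ 21  20 141] [0.4793 0.2198]
blob [147.6 261.6] [ 16  17 218] [0.4773 0.2907]
blob [118.2 265.5] [ 17  17 221] [0.4678 0.3644]
blob [151.2 282.2] [ 17  17 228] [0.4255 0.2808]
blob [120.7 287.8] [ 17  17 225] [0.412  0.3572]
clock 42.55 tcp [0.6597 0.0122 0.0785] yaw -82.2 shift [ 4.8 -0.1 58.5] turn 0.26535154748586365 w 0.0634 q6 1.35 F [-0.3  0.6  0. ] tilt [ 0.028 -0.    -1.   ]
```

```bash
python3 -m inch '[[0.5,4,0,5,0],[0.5,3,0,12,0],[0.5,0,0,14,0],[0.5,0,0,14,0],[0.5,0,0,10,0],[0.5,0,0,0,0]]' | sed -n 2,4p; python3 -c "
from h import *
go([.662,.0075,-.0195],CY)"
```

```text
position: [0.6586, 0.0108, 0.0197]
ee_rot: [-0.009, 0.756, -0.654, 0.01]
contact_force: [-0.3, -0.3, -0.2]
clock 43.05 tcp [0.6586 0.0108 0.0197] yaw -81.8 shift [ 3.6 -1.9 39.3] turn 0.7059311853893178 w 0.0641 q6 1.33 F [-0.3 -0.3 -0.2] tilt [ 0.027  0.001 -1.   ]
```

```bash
python3 -m inch '[[0.5,1,-2,6,0.4],[0.5,1,-1,8,0.3],[0.5,0,0,6,0]]' | sed -n 2,4p; python3 -c "
from h import *
go([.662,.0075,-.0195],CY);s=eyes.get_image('scene'); save(s,'s23',(220,170,120,110),6)"
```

```text
position: [0.6631, 0.01, -0.0008]
ee_rot: [-0.01, 0.752, -0.659, 0.01]
contact_force: [0.2, 1.0, -0.5]
clock 43.3 tcp [ 0.6631  0.01   -0.0008] yaw -82.5 shift [ 2.3  1.9 18.7] turn 0.014645680660919425 w 0.0641 q6 1.34 F [ 0.2  1.  -0.5] tilt [ 0.028  0.001 -1.   ]
```

View pics/s23.png

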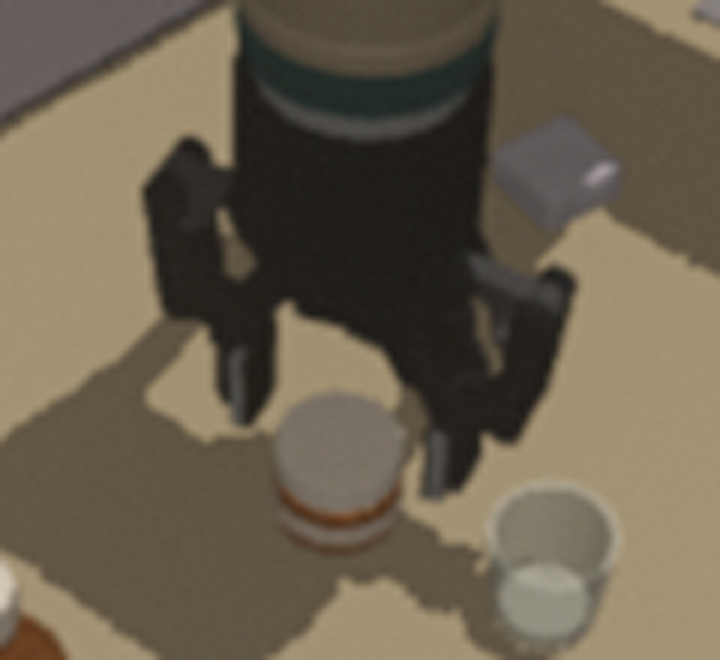

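```bash
python3 -m inch '[[0.5,0,1,7,0],[0.5,0,0,8,0],[0.5,0,0,5,0],[-1,0,0,0,0],[-1,0,0,0,0],[-1,0,0,0,0],[-1,0,0,0,0]]' 35| sed -n 2,5p;  python3 -m inch '[[-1,0,0,-15,0],[-1,0,0,-25,0],[-1,0,0,-25,0],[-1,0,0,-26,0],[-1,0,0,0,0]]' | sed -n 2,5p; python3 -c "
from h import *
p=cw(.055,-.010,.065);go(p,CY)"
```

```text
position: [0.6625, 0.0096, -0.0237]
ee_rot: [-0.01, 0.752, -0.659, 0.01]
contact_force: [-0.5, 0.1, 0.3]
width: 0.0429
position: [0.6581, 0.0096, 0.0686]
ee_rot: [-0.008, 0.752, -0.659, 0.008]
contact_force: [0.4, 1.1, 0.8]
width: 0.043
clock 44.35 tcp [0.6581 0.0096 0.0686] yaw -82.5 shift [-299.9   92.6    1.3] turn -0.008352307678364923 w 0.043 q6 1.34 F [0.4 1.1 0.8] tilt [ 0.022  0.002 -1.   ]
```

```bash
python3 -m inch '[[-1,-20,6,-1,0],[-1,-32,10,-1,0],[-1,-32,10,-1,0],[-1,-32,10,-1,0],[-1,-32,10,-1,0],[-1,-32,10,-1,0],[-1,-32,10,-1,0],[-1,-32,10,-1,0],[-1,-28,8,0,0],[-1,-14,4,0,0],[-1,0,0,0,0],[-1,0,0,0,0]]' | sed -n 2,5p; python3 -c "
from h import *
p=cw(.056,-.010,-.008);go(p,CY)"
```

```text
position: [0.5292, 0.2909, 0.072]
ee_rot: [-0.009, 0.75, -0.661, 0.011]
contact_force: [0.6, -0.0, -1.6]
width: 0.0432
clock 45.35 tcp [0.5292 0.2909 0.072 ] yaw -82.7 shift [-4.4  2.8 79.9] turn -0.2644260790498265 w 0.0432 q6 1.84 F [ 0.6 -0.  -1.6] tilt [ 0.028  0.    -1.   ]
```

```bash
python3 -m inch '[[-1,-3,1,4,0],[-1,-3,1,12,0],[-1,0,0,14,0],[-1,0,0,14,0],[-1,0,0,14,0],[-1,0,0,12,0],[-1,0,0,4,0],[-1,0,0,2,0]]' | sed -n 2,5p; python3 -c "
from h import *
p=cw(.055,-.010,-.0175);go(p,CY);s=eyes.get_image('scene'); save(s,'s24',(370,150,160,150),5)"
```

```text
position: [0.5328, 0.2889, -0.0085]
ee_rot: [-0.009, 0.747, -0.664, 0.012]
contact_force: [-0.7, 0.4, -0.8]
width: 0.0433
clock 46.02 tcp [ 0.5328  0.2889 -0.0085] yaw -83.3 shift [-6.6  5.2  8.8] turn -0.8134708998945825 w 0.0433 q6 1.86 F [-0.7  0.4 -0.8] tilt [ 0.03  -0.002 -1.   ]
```

View pics/s24.png

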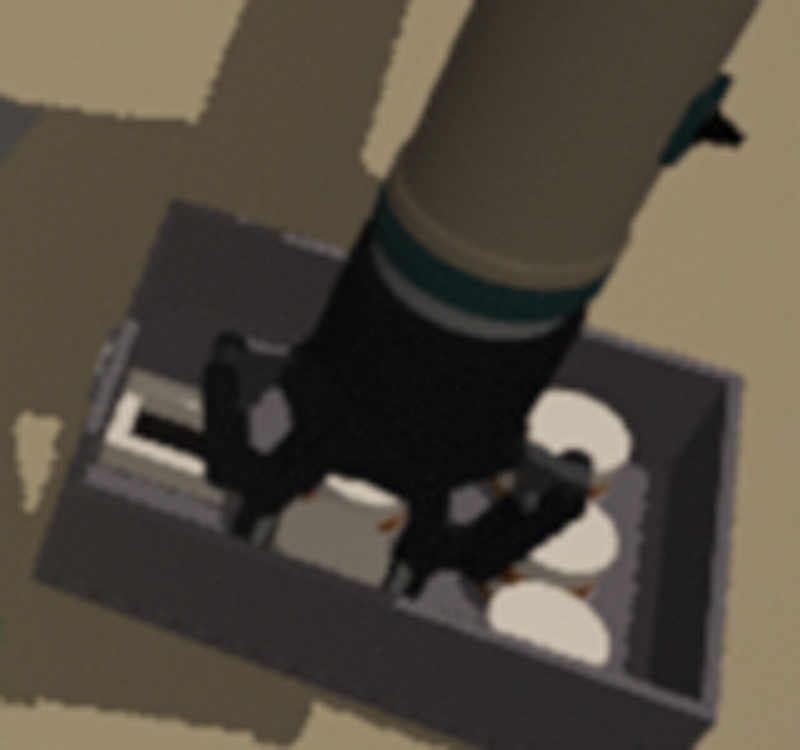

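```bash
python3 -m inch '[[-1,-3,2,3,0],[-1,-2,1,3,0]]' | sed -n 2,4p;  for i in 1 2 3; do python3 -m inch '[[-1,0,0,1.5,0],[-1,0,0,1.5,0]]' | sed -n 2,4p; done
```

```text
position: [0.5309, 0.2927, -0.0142]
ee_rot: [-0.01, 0.746, -0.665, 0.013]
contact_force: [-0.5, 0.4, -0.6]
position: [0.5316, 0.2934, -0.0166]
ee_rot: [-0.011, 0.747, -0.665, 0.013]
contact_force: [-0.2, -0.0, -1.7]
position: [0.5321, 0.2937, -0.018]
ee_rot: [-0.011, 0.747, -0.665, 0.013]
contact_force: [-4.4, -3.3, 16.6]
position: [0.5321, 0.2937, -0.0179]
ee_rot: [-0.012, 0.747, -0.665, 0.014]
contact_force: [-3.0, -0.8, 7.4]
```

```bash
python3 -m inch '[[0.25,0,0,0,0],[0.25,0,0,0,0],[0.25,0,0,0,0],[0.25,0,0,-10,0],[0.25,0,0,-20,0],[0.25,0,0,-25,0],[0.25,0,0,-28,0],[0.25,0,0,-12,0]]' | sed -n 2,5p; python3 -m inch '[[0.3,0,0,0,-7],[0.3,0,0,0,-7],[0.3,0,0,0,-7],[0.3,0,0,0,-7],[0.3,0,0,0,-7],[0.3,0,0,0,-7],[0.3,0,0,0,-7],[0.3,0,0,0,-7],[0.3,0,0,0,-7],[0.3,0,0,0,-7],[0.3,0,0,0,-7],[0.3,0,0,0,-7],[0.3,0,0,0,-7],[0.3,0,0,0,-7],[0.3,0,0,0,-5],[0.3,0,0,0,0]]' | sed -n 2,5p; python3 - <<'E'
from h import *
t=jars(); s=eyes.get_image("scene"); save(t,"t5"); save(s,"s25")
go([.478,-.101,.07],29.5)
E
```

```text
position: [0.5266, 0.2934, 0.0795]
ee_rot: [-0.009, 0.747, -0.664, 0.013]
contact_force: [0.1, 0.2, 0.5]
width: 0.0531
position: [0.5317, 0.2965, 0.0971]
ee_rot: [0.002, 0.98, 0.196, 0.025]
contact_force: [0.2, -0.0, 0.7]
width: 0.0559
blob [142.8 242. ] [11 15 89] [0.5271 0.3034]
blob [264.8 257.2] [ 15  15 151] [ 0.4872 -0.0058]
blob [149.2 261.7] [ 13  17 165] [0.4771 0.2865]
blob [151.3 282.2] [ 17  17 227] [0.4255 0.2807]
clock 48.83 tcp [0.5318 0.2965 0.097 ] yaw 22.4 shift [-202.1  346.9   22.1] turn -7.13616894515431 w 0.0557 q6 0.02 F [-0.3 -0.2 -0. ] tilt [ 0.05   0.005 -0.999]
```

View pics/t5.png

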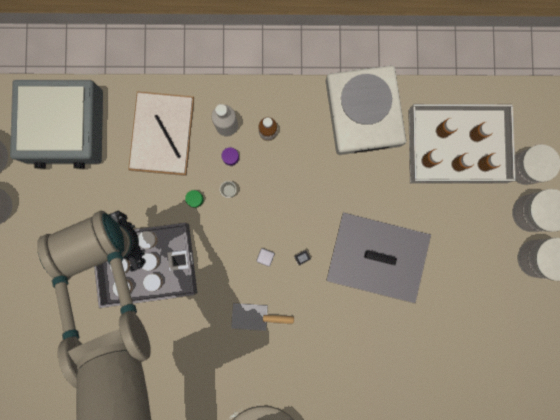

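View pics/s25.png

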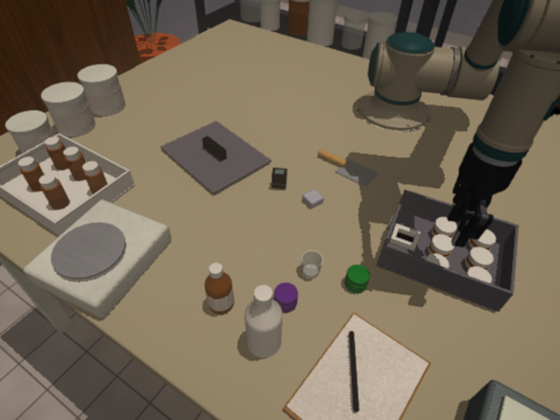

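```bash
cat > fl.py <<'E'
from h import *
s=eyes.get_image("scene"); t=eyes.get_image("top")
z=lambda p,o,k:((p[0]+.5)/k-.5+o[0],(p[1]+.5)/k-.5+o[1])
P=[w(t,z(p,(285,240),14),.046)[:2] for p in[(178,240),(278,185),(322,258),(225,318)]]
P=np.array(P); print("top screen centre",P.mean(0)); 
a=P[1]-P[0]; b=P[2]-P[3]; print("long axis deg",[np.degrees(np.arctan2(v[1],v[0])) for v in(a,b)])
a=P[2]-P[1]; b=P[3]-P[0]; print("short axis deg",[np.degrees(np.arctan2(v[1],v[0])) for v in(a,b)])
P=np.array([w(s,z(p,(260,160),14),.046)[:2] for p in[(216,128),(345,132),(340,196),(205,192)]]); print("scene screen centre",P.mean(0))
a=P[1]-P[0]; b=P[2]-P[3]; print("long axis deg",[np.degrees(np.arctan2(v[1],v[0])) for v in(a,b)])
for d,nm in((t,"top"),(s,"sc")):
    f=d["frame"].astype(int); m=((f.max(2)<75)).astype(np.uint8); n,lab,st,cen=cv2.connectedComponentsWithStats(m)
    for i in range(1,n):
        if 60<st[i,4]<600 and (abs(cen[i]-([302,257] if nm=="top" else [279,178]))<20).all(): 
            k=(lab==i).astype(np.uint8); k=cv2.morphologyEx(k,cv2.MORPH_CLOSE,np.ones((9,9)))
            c,_=cv2.findContours(k,0,1); print(nm,st[i],cv2.minAreaRect(c[0]))
E
python3 fl.py
```

```text
top screen centre [ 0.48542178 -0.10168666]
long axis deg [np.float64(-61.54249907810363), np.float64(-58.66184725408055)]
short axis deg [np.float64(-149.16153414466146), np.float64(-149.12750869936144)]
scene screen centre [ 0.4841184  -0.10091553]
long axis deg [np.float64(121.48470040103177), np.float64(121.61063092823373)]
sc [271 168  16  21 249] ((278.5621032714844, 178.25518798828125), (14.117733001708984, 20.180051803588867), 4.763640880584717)
```

```bash
python3 -m inch '[[0.3,-8,14,0,-4],[0.3,-17,28,0,-4],[0.3,-17,28,0,0],[0.3,-17,28,0,0],[0.3,-17,28,0,0],[0.3,-17,28,0,0],[0.3,-17,28,0,0],[0.3,-17,28,0,0],[0.3,-17,28,0,0],[0.3,-17,28,0,0],[0.3,-17,28,0,0],[0.3,-12,18,0,0],[0.3,0,0,0,0],[0.3,0,0,0,0],[0.3,0,0,0,0]]' | sed -n 2,5p; python3 -c "
from h import *
go([.4855,-.101,.06],30.5)"
```

```text
position: [0.5228, -0.0828, 0.0946]
ee_rot: [0.004, 0.966, 0.257, 0.028]
contact_force: [-0.1, -0.3, 0.4]
width: 0.0555
clock 50.18 tcp [ 0.5228 -0.0828  0.0946] yaw 29.9 shift [-43.2  -3.5  32.3] turn -0.6474885116814448 w 0.0555 q6 -0.84 F [-0.1 -0.3  0.4] tilt [ 0.057  0.007 -0.998]
```

```bash
python3 -m inch '[[0.3,-12,0,0,-0.5],[0.3,-12,0,0,0],[0.3,-12,0,0,0],[0.3,0,0,0,0],[0.3,0,0,0,0],[0.3,0,0,0,0],[0.3,0,0,0,0],[0.3,0,0,0,0],[0.3,0,0,0,0],[0.3,0,0,0,0]]' | sed -n 2,5p; python3 -c "
from h import *
go([.4855,-.101,.06],30.5); print(manip.get_state()['qpos'])
s=eyes.get_image('scene'); save(s,'s26',(200,60,140,150),5)"
```

```text
position: [0.4912, -0.0956, 0.093]
ee_rot: [0.003, 0.964, 0.264, 0.03]
contact_force: [-0.4, -0.5, 0.2]
width: 0.0555
clock 51.02 tcp [ 0.4912 -0.0956  0.093 ] yaw 30.6 shift [-9.5  1.1 32.6] turn 0.11540752461698389 w 0.0555 q6 -0.91 F [-0.4 -0.5  0.2] tilt [ 0.059  0.01  -0.998]
[-0.35477452  0.22549003  1.87572304  0.03529534  0.98891474 -0.9071558 ]
```

View pics/s26.png

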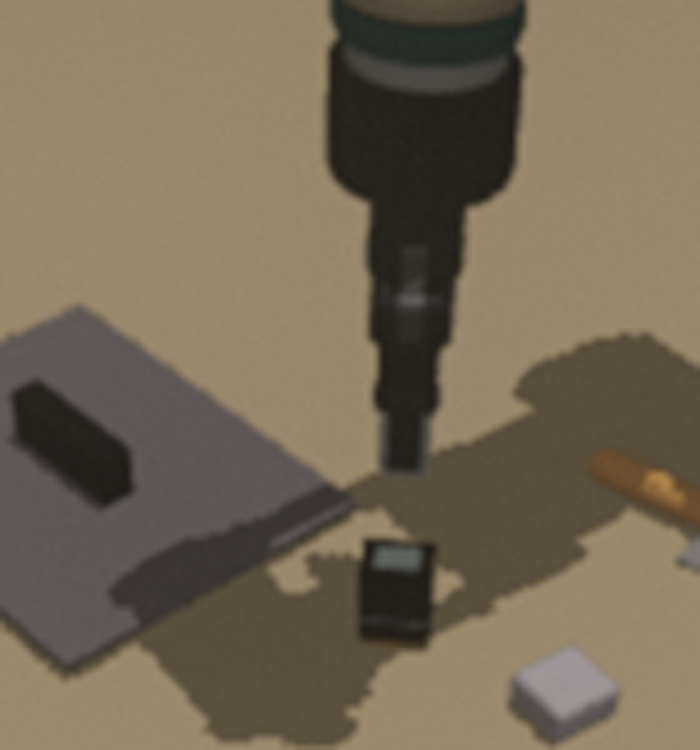

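```bash
cat > ti.py <<'E'
from h import *
go([.4855,-.101,.06],30.5)
E
python3 -m inch '[[0.3,0,0,-40,0],[0.3,0,0,-40,0],[0.3,0,0,-40,0],[0.3,0,0,-40,0],[0.3,0,0,-40,0],[0.3,0,0,0,0],[0.3,0,0,0,0]]' >/dev/null; python3 ti.py;  python3 -m inch '[[0.3,0,0,12,0],[0.3,0,0,12,0],[0.3,0,0,12,0],[0.3,0,0,12,0],[0.3,0,0,12,0],[0.3,0,0,12,0],[0.3,0,0,12,0],[0.3,0,0,12,0],[0.3,0,0,12,0],[0.3,0,0,12,0]]' >/dev/null; python3 ti.py
```

```text
clock 51.65 tcp [ 0.4783 -0.097   0.2996] yaw 30.6 shift [ -8.1   3.3 239.6] turn 0.12104757799785659 w 0.0553 q6 -0.9 F [ 0.   0.6 -0.6] tilt [ 0.052  0.012 -0.999]
clock 52.48 tcp [ 0.4829 -0.0943  0.1681] yaw 30.6 shift [ -6.4   5.7 108. ] turn 0.11339643779702158 w 0.0556 q6 -0.9 F [-0.6  0.2  0.2] tilt [ 0.048  0.014 -0.999]
```

```bash
python3 -m inch '[[0.3,0,0,-41,0],[0.3,0,0,-41,0],[0.3,0,0,-41,0],[0.3,0,0,-41,0]]' >/dev/null; python3 ti.py;  python3 -m inch '[[0.3,0,0,6,0],[0.3,0,0,6,0],[0.3,0,0,6,0],[0.3,0,0,6,0],[0.3,0,0,6,0],[0.3,0,0,6,0],[0.3,0,0,6,0],[0.3,0,0,6,0],[0.3,0,0,6,0],[0.3,0,0,6,0]]' >/dev/null; python3 ti.py;python3 -m inch '[[0.3,0,0,20,0],[0.3,0,0,20,0],[0.3,0,0,20,0],[0.3,0,0,20,0],[0.3,0,0,20,0]]' >/dev/null; python3 ti.py; python3 -m inch '[[0.3,0,0,0,0],[0.3,0,0,0,0],[0.3,0,0,0,0],[0.3,0,0,0,0]]' >/dev/null; python3 ti.py
```

```text
clock 52.82 tcp [ 0.4609 -0.0911  0.3124] yaw 30.6 shift [ 12.8  29.  251.8] turn 0.061466133443389026 w 0.0557 q6 -0.9 F [ 1.8  0.1 -0.3] tilt [-0.005  0.034 -0.999]
clock 53.65 tcp [ 0.4619 -0.0892  0.2472] yaw 30.6 shift [ 11.7  27.8 186.6] turn 0.06626875159859935 w 0.0559 q6 -0.9 F [ 1.  -0.5 -0. ] tilt [-0.003  0.033 -0.999]
clock 54.07 tcp [ 0.4647 -0.0869  0.1449] yaw 30.6 shift [ 9.  24.6 84.6] turn 0.06517319515143072 w 0.0552 q6 -0.9 F [-0.4 -0.3  0.5] tilt [ 0.006  0.03  -1.   ]
clock 54.4 tcp [ 0.4622 -0.0859  0.1419] yaw 30.6 shift [11.1 27.2 81.3] turn 0.06964916648006181 w 0.0554 q6 -0.9 F [ 0.1 -0.   0.4] tilt [-0.001  0.032 -0.999]
```

```bash
python3 -m inch '[[0.3,4,9,0,0],[0.3,4,9,0,0],[0.3,3,8,0,0],[0.3,0,0,6,0],[0.3,0,0,8,0],[0.3,0,0,8,0],[0.3,0,0,8,0],[0.3,0,0,8,0],[0.3,0,0,0,0]]' >/dev/null; python3 -c "
from h import *
go([.4855,-.101,.03],30.5); print(manip.get_state()['qpos'])
s=eyes.get_image('scene'); save(s,'s27',(200,80,140,130),5)"
```

```text
clock 55.15 tcp [ 0.4911 -0.1052  0.1031] yaw 30.5 shift [-4.2 -4.8 73.2] turn 0.03423994098506 w 0.0555 q6 -0.92 F [-0.5 -0.1 -1. ] tilt [ 0.007  0.029 -1.   ]
[-0.37308172  0.24715138  1.81325798  0.03354101  1.0856602  -0.92193785]
```

View pics/s27.png

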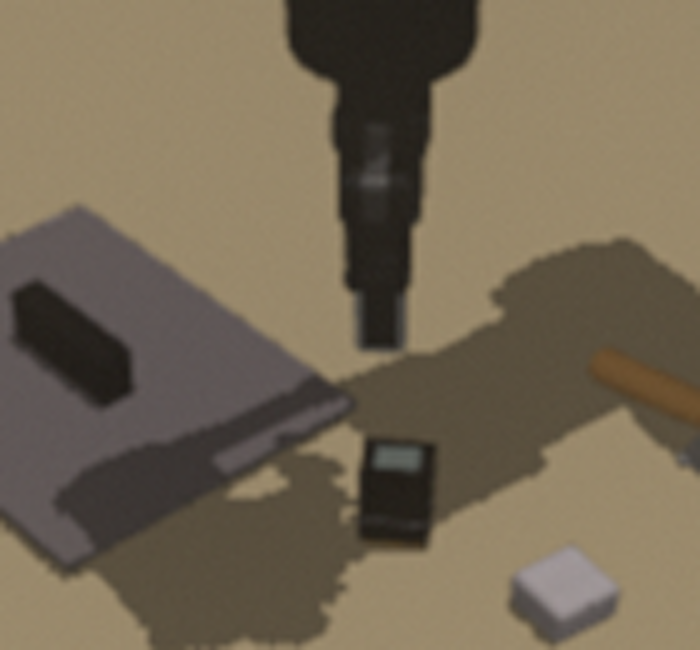

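```bash
python3 -m inch '[[0.3,-2,-2,8,0],[0.3,-2,-2,10,0],[0.3,0,-1,10,0],[0.3,0,0,10,0],[0.3,0,0,10,0],[0.3,0,0,10,0],[0.3,0,0,8,0]]' >/dev/null; python3 -c "
from h import *
go([.4855,-.101,-.0065],30.5)
s=eyes.get_image('scene'); save(s,'s28',(240,110,80,80),9)"
```

```text
clock 55.78 tcp [ 0.4857 -0.1004  0.0354] yaw 30.6 shift [-1.5  1.1 41.9] turn 0.10023237665380691 w 0.0555 q6 -0.93 F [0.3 1.  0.1] tilt [ 0.012  0.027 -1.   ]
```

View pics/s28.png

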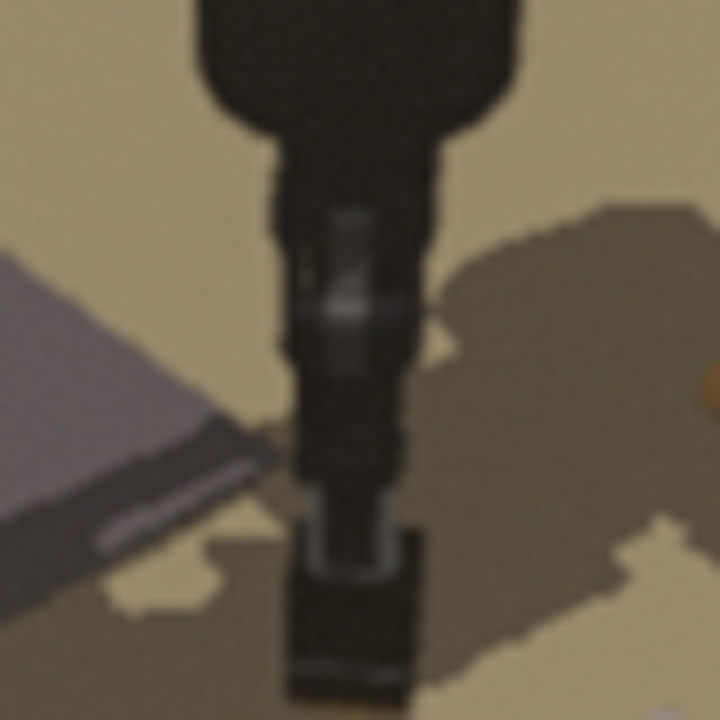

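```bash
python3 -m inch '[[0.3,0,0,8,0],[0.3,0,0,8,0],[0.3,0,0,8,0],[0.3,0,0,6,0]]' | sed -n 2,4p;  python3 -c "
from h import *
go([.4855,-.101,-.0065],30.5)
s=eyes.get_image('scene'); save(s,'s29',(240,120,80,80),9)"
```

```text
position: [0.4858, -0.0993, 0.0027]
ee_rot: [-0.011, 0.964, 0.264, 0.009]
contact_force: [1.3, -0.5, -0.2]
clock 56.17 tcp [ 0.4858 -0.0993  0.0027] yaw 30.6 shift [-1.3  1.4  9.1] turn 0.11046357275634477 w 0.0558 q6 -0.93 F [ 1.3 -0.5 -0.2] tilt [ 0.012  0.027 -1.   ]
```

View pics/s29.png

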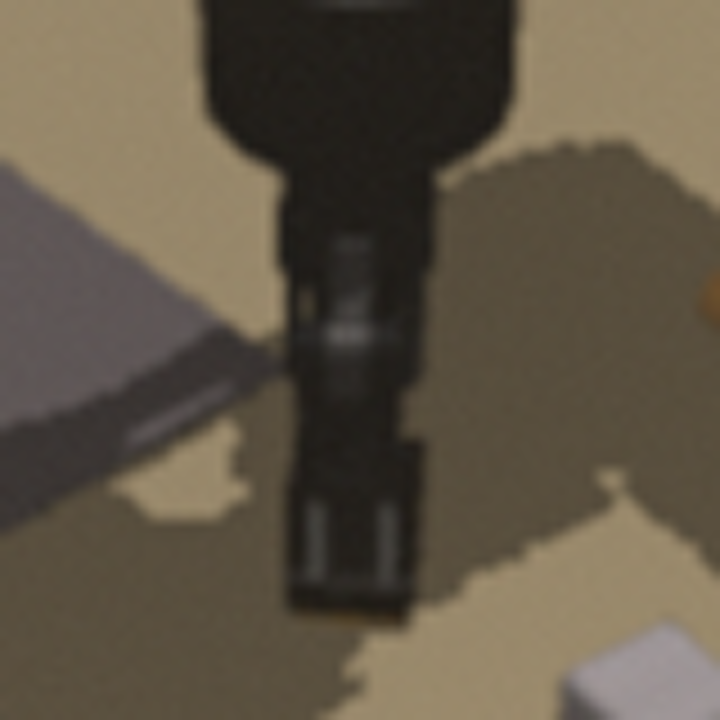

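```bash
python3 -m inch '[[0.3,-1,1,5,0],[0.3,0,0,4,0],[0.3,0,0,0,0],[-1,0,0,0,0],[-1,0,0,0,0],[-1,0,0,0,0],[-1,0,0,0,0],[-1,0,0,0,0],[-1,0,0,0,0]]' 40 | sed -n 2,5p;  python3 -c "
from h import *
go([.4855,-.101,-.0065],30.5)
s=eyes.get_image('scene'); save(s,'s30',(240,120,80,80),9)"
```

```text
position: [0.4856, -0.1007, -0.0079]
ee_rot: [-0.012, 0.964, 0.264, 0.009]
contact_force: [0.0, -0.5, 0.1]
width: 0.0251
clock 56.97 tcp [ 0.4856 -0.1007 -0.0079] yaw 30.6 shift [-0.2  0.2 -1.4] turn 0.09942101599476416 w 0.0251 q6 -0.93 F [ 0.  -0.5  0.1] tilt [ 0.012  0.027 -1.   ]
```

View pics/s30.png

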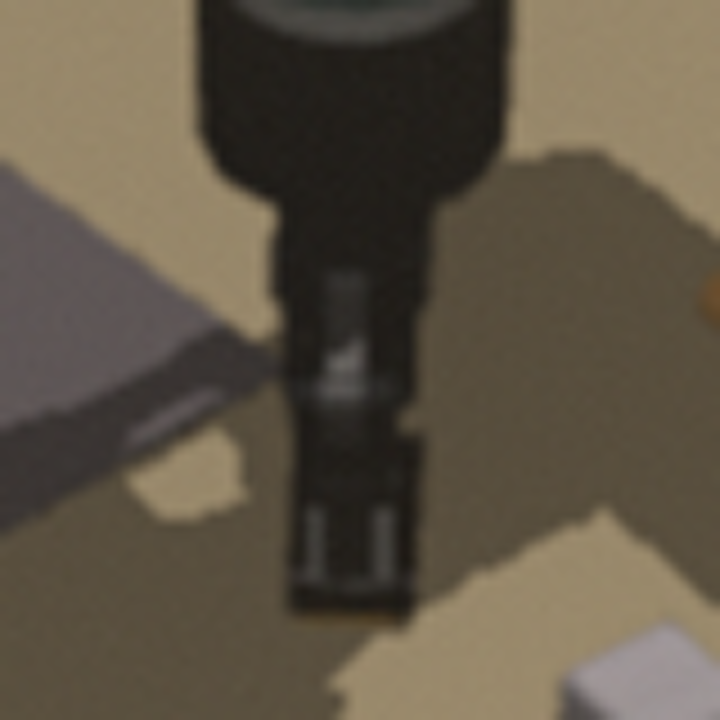

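```bash
python3 -m inch '[[-1,0,0,-8,0],[-1,0,0,-12,0],[-1,0,0,-15,0],[-1,0,0,-15,0],[-1,0,0,-15,0],[-1,0,0,-15,0],[-1,0,0,-12,0],[-1,0,0,-6,6],[-1,0,0,0,6],[-1,0,0,0,6],[-1,0,0,0,5],[-1,0,0,0,0],[-1,0,0,0,0]]' | sed -n 2,5p;  python3 -c "
from h import *
go(cw(0,-.083,.08),7.5)
s=eyes.get_image('scene'); save(s,'s31',(220,60,120,130),5)"
```

```text
position: [0.4842, -0.1035, 0.1025]
ee_rot: [-0.012, 0.998, 0.058, 0.009]
contact_force: [0.1, -0.3, -1.5]
width: 0.025
clock 58.1 tcp [ 0.4842 -0.1035  0.1025] yaw 6.7 shift [  34.5 -316.2   30.5] turn -0.8423582099451608 w 0.025 q6 -0.51 F [ 0.1 -0.3 -1.5] tilt [ 0.016  0.025 -1.   ]
```

View pics/s31.png

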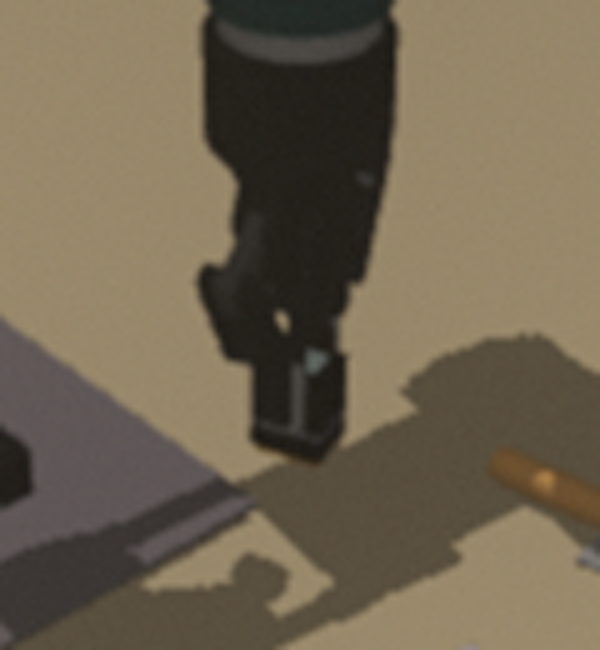

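```bash
python3 -m inch '[[-1,2,-15,0,-0.8],[-1,3,-26,0,0],[-1,3,-28,0,0],[-1,3,-28,0,0],[-1,3,-28,0,0],[-1,3,-28,0,0],[-1,3,-28,0,0],[-1,3,-28,0,0],[-1,3,-28,0,0],[-1,3,-28,0,0],[-1,2,-16,0,0],[-1,1,-8,0,0],[-1,0,0,0,0],[-1,0,0,0,0],[-1,0,0,0,0]]' | sed -n 2,5p;  python3 -c "
from h import *
go(cw(0,-.083,.08),7.5)
s=eyes.get_image('scene'); save(s,'s32',(340,120,160,150),5)"
```

```text
position: [0.4756, 0.1974, 0.1095]
ee_rot: [-0.011, 0.997, 0.076, 0.009]
contact_force: [-0.7, -0.2, -0.3]
width: 0.0252
clock 59.4 tcp [0.4756 0.1974 0.1095] yaw 8.7 shift [  8.6 -16.   30. ] turn 1.248612637088371 w 0.0252 q6 0.08 F [-0.7 -0.2 -0.3] tilt [ 0.016  0.022 -1.   ]
```

View pics/s32.png

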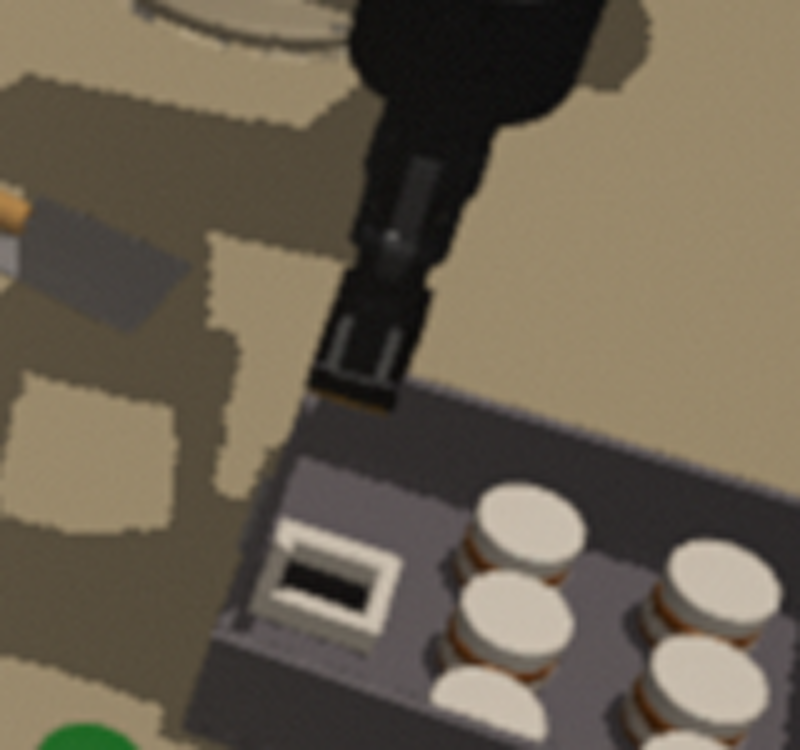

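```bash
python3 - <<'E'
from h import *
t=eyes.get_image("top"); s=eyes.get_image("scene")
for p,r in (((147.6,261.6),(.4749,.2878)),((151.2,282.2),(.4243,.278)),((115.2,245.0),(.519,.3705)),((118.2,265.5),(.4668,.3622)),((120.7,287.8),(.4139,.3554))):
    a=w(t,p,.042)[:2]; print(a.round(4), (a-r).round(4))
save(t,"t6",(85,190,130,110),6)
# scene caps (zoom5, off 340,120): 
for p in ((530,532),(516,618),(724,592),(708,682)):
    print(w(s,((p[0]+.5)/5-.5+340,(p[1]+.5)/5-.5+120),.042)[:2].round(4))
E
```

```text
[0.4765 0.2887] [0.0016 0.0009]
[0.4249 0.279 ] [0.0006 0.001 ]
[0.5185 0.3705] [-0.0005  0.    ]
[0.467  0.3621] [ 0.0002 -0.0001]
[0.4113 0.3549] [-0.0026 -0.0005]
[0.4315 0.2807]
[0.4809 0.2898]
[0.4195 0.3569]
[0.4707 0.3628]
```

View pics/t6.png

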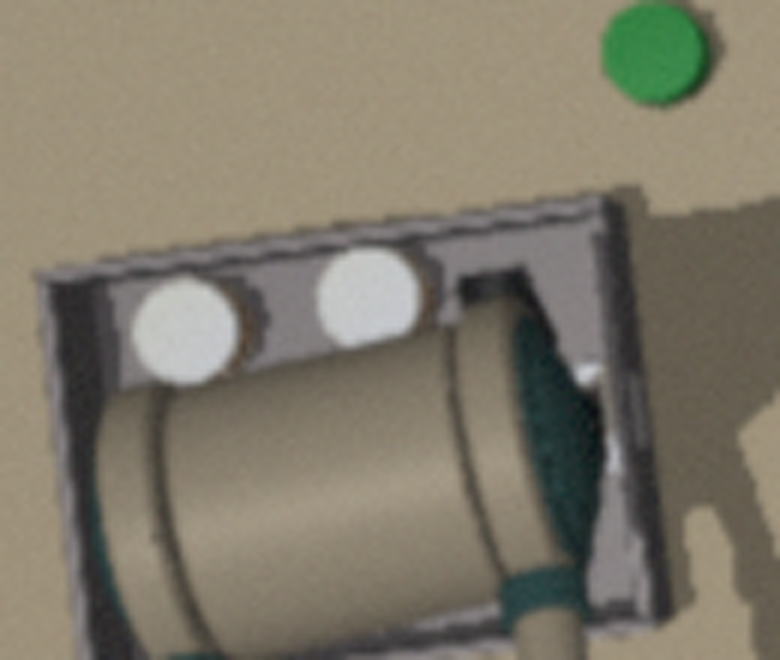

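```bash
python3 -m inch '[[-1,2,-5,0,0.6],[-1,2,-5,0,0.6],[-1,1,-4,0,0],[-1,0,0,10,0],[-1,0,0,10,0],[-1,0,0,10,0],[-1,0,0,0,0]]' | sed -n 2,5p;  python3 -c "
from h import *
go([.481,.216,.022],7.5)"
```

```text
position: [0.4811, 0.2119, 0.0782]
ee_rot: [-0.011, 0.998, 0.062, 0.01]
contact_force: [-0.4, 0.7, -1.6]
width: 0.0254
clock 60.13 tcp [0.4811 0.2119 0.0782] yaw 7.1 shift [-0.8 -2.9 56.2] turn -0.372827193785767 w 0.0254 q6 0.13 F [-0.4  0.7 -1.6] tilt [ 0.019  0.023 -1.   ]
```

```bash
python3 -m inch '[[-1,-0.5,-2,8,0],[-1,-0.5,-1,10,0],[-1,0,0,10,0],[-1,0,0,10,0],[-1,0,0,8,0],[-1,0,0,4,0],[-1,0,0,0,0]]' | sed -n 2,5p;  python3 -c "
from h import *
go([.481,.216,.022],7.5)
s=eyes.get_image('scene'); save(s,'s33',(380,190,60,60),12)"
```

```text
position: [0.4803, 0.2171, 0.0236]
ee_rot: [-0.011, 0.998, 0.063, 0.01]
contact_force: [-0.5, 0.6, -0.5]
width: 0.0254
clock 60.72 tcp [0.4803 0.2171 0.0236] yaw 7.2 shift [0.5 1.2 1.6] turn -0.3388843442375702 w 0.0254 q6 0.14 F [-0.5  0.6 -0.5] tilt [ 0.018  0.023 -1.   ]
```

View pics/s33.png

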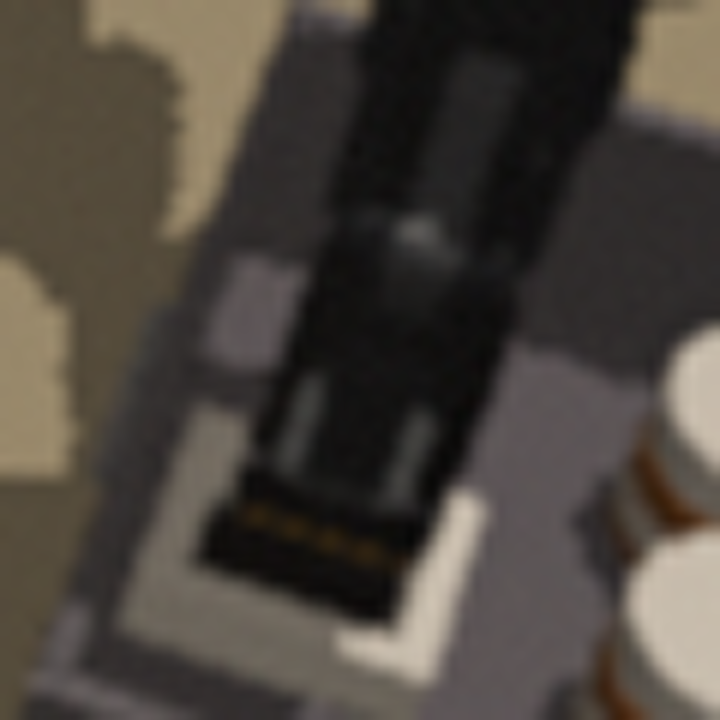

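```bash
python3 - <<'E'
from h import *
s=eyes.get_image("scene")
g=lambda p:((p[0]+.5)/12-.5+380,(p[1]+.5)/12-.5+190)
cx=np.array([np.cos(.1314),np.sin(.1314)]); cy=np.array([-cx[1],cx[0]])
for zb in(.0295,.0315,.0335):
    b=[w(s,g(p),zb)[:2] for p in((243,525),(402,572))]; h=[w(s,g(p),.02)[:2] for p in((195,562),(387,627))]
    B=np.mean(b,0)-.011*cx; H=np.mean(h,0)-.014*cx
    print(zb,B.round(4),H.round(4),"need case-x",((H-B)@cx*1e3).round(1),"case-y",((H-B)@cy*1e3).round(1), "len",np.linalg.norm(b[1]-b[0]),np.linalg.norm(h[1]-h[0]))
    print(" yaw b",np.degrees(np.arctan2(*(b[1]-b[0])))," h",np.degrees(np.arctan2(*(h[1]-h[0]))))
E
```

```text
0.0295 [0.4792 0.2184] [0.4804 0.2163] need case-x 0.9 case-y -2.3 len 0.02747786703850524 0.03378491764104298
 yaw b -11.058780365926971  h -8.068993548206755
0.0315 [0.4811 0.2186] [0.4804 0.2163] need case-x -1.0 case-y -2.2 len 0.027390068661046343 0.03378491764104298
 yaw b -11.058780365926985  h -8.068993548206755
0.0335 [0.483  0.2188] [0.4804 0.2163] need case-x -2.9 case-y -2.1 len 0.027302270283587452 0.03378491764104298
 yaw b -11.05878036592676  h -8.068993548206755
```

```bash
python3 -m inch '[[-1,0,1,0,-0.3],[-1,0,1,0,0],[-1,0,0,0,0]]' | sed -n 2,4p; python3 -m inch '[[-1,0,0,4,0],[-1,0,0,4,0],[-1,0,0,2,0]]' | sed -n 2,4p;  python3 -c "
from h import *
go([.481,.2152,-.0019],7.5)
s=eyes.get_image('scene'); save(s,'s34',(380,190,60,60),12)"
```

```text
position: [0.4825, 0.2154, 0.0258]
ee_rot: [-0.011, 0.998, 0.066, 0.012]
contact_force: [-0.6, 0.1, -0.1]
position: [0.4841, 0.2159, 0.0167]
ee_rot: [-0.012, 0.998, 0.065, 0.014]
contact_force: [0.4, -1.2, -1.5]
clock 61.32 tcp [0.4841 0.2159 0.0167] yaw 7.5 shift [-3.7  0.7 18.5] turn -0.023136063118002426 w 0.0252 q6 0.13 F [ 0.4 -1.2 -1.5] tilt [ 0.026  0.025 -0.999]
```

View pics/s34.png

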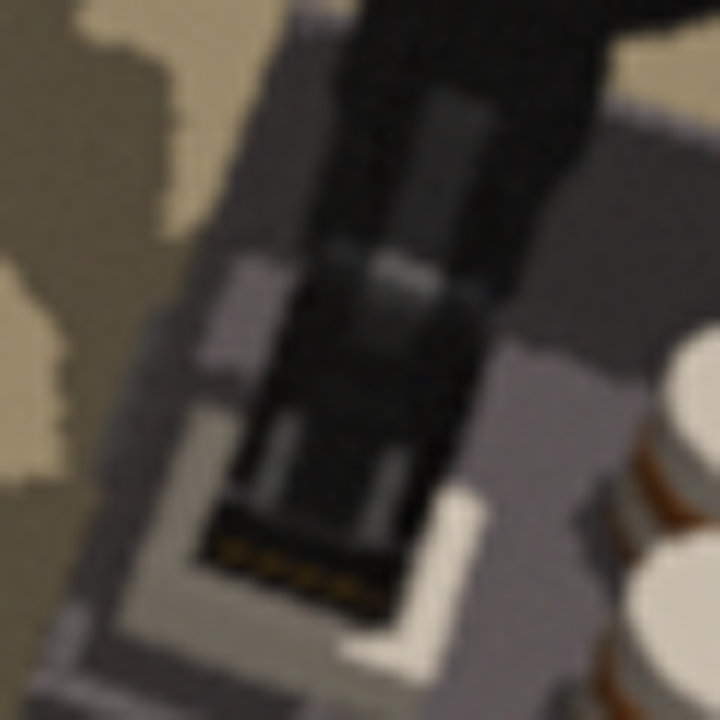

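```bash
cat > al.py <<'E'
from h import *
import sys
def al(b,zb,h=((195,562),(387,627)),o=(380,190),k=12):
    s=eyes.get_image("scene")
    g=lambda p:((p[0]+.5)/k-.5+o[0],(p[1]+.5)/k-.5+o[1])
    cx=np.array([np.cos(.1314),np.sin(.1314)]); cy=np.array([-cx[1],cx[0]])
    b=[w(s,g(p),zb)[:2] for p in b]; h=[w(s,g(p),.02)[:2] for p in h]
    B=np.mean(b,0)-.011*cx; H=np.mean(h,0)-.014*cx
    print(B.round(4),H.round(4),"need case-x",((H-B)@cx*1e3).round(1),"case-y",((H-B)@cy*1e3).round(1),np.linalg.norm(b[1]-b[0]))
    go([.481,.2152,-.0019],7.5)
E
python3 -c "
from al import *
al(((213,558),(378,606)),.0246)"
```

```text
[0.4845 0.2168] [0.4804 0.2163] need case-x -4.1 case-y 0.1 0.02854879844822828
clock 61.42 tcp [0.4838 0.2158 0.0165] yaw 7.5 shift [-3.4  0.6 18.3] turn -0.019853445877174636 w 0.0251 q6 0.13 F [-0.3  1.2 -1.4] tilt [ 0.025  0.025 -0.999]
```

```bash
python3 -m inch '[[-1,-2,0,0,0],[-1,-2,0,0,0],[-1,0,0,0,0]]' | sed -n 2,4p; python3 -m inch '[[-1,0,0,2,0],[-1,0,0,2,0]]' | sed -n 2,4p;  python3 -c "
from h import *
go([.481,.2155,-.0019],7.5)
s=eyes.get_image('scene'); save(s,'s35',(380,190,60,60),12)"
```

```text
position: [0.4793, 0.2152, 0.0161]
ee_rot: [-0.011, 0.998, 0.065, 0.013]
contact_force: [0.1, -0.4, -1.5]
position: [0.4795, 0.2154, 0.0123]
ee_rot: [-0.011, 0.998, 0.065, 0.013]
contact_force: [-0.6, -0.2, -1.1]
clock 61.83 tcp [0.4795 0.2154 0.0123] yaw 7.5 shift [ 1.1  0.4 14.3] turn -0.011235390734086081 w 0.0252 q6 0.13 F [-0.6 -0.2 -1.1] tilt [ 0.025  0.025 -0.999]
```

View pics/s35.png

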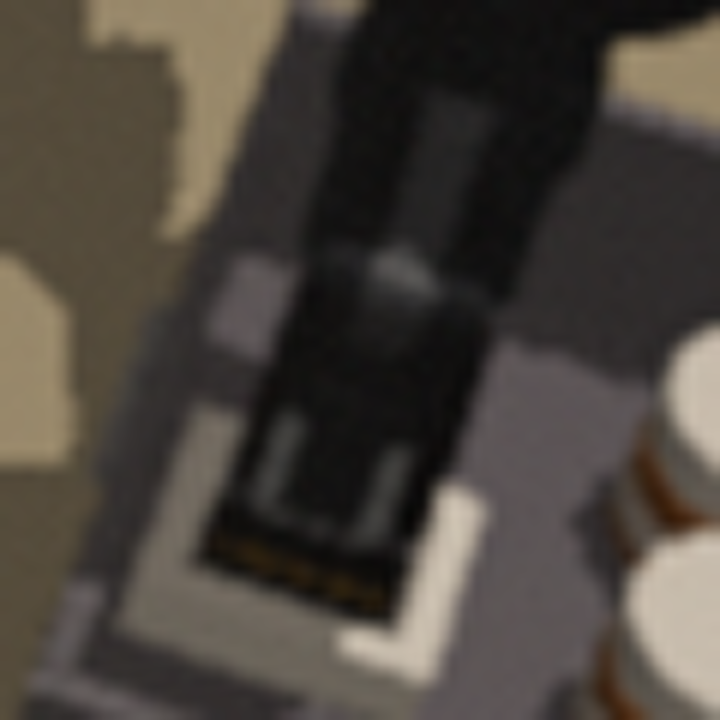

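```bash
python3 -c "
from al import *
al(((213,556),(380,606)),.0202)"; for i in 1 2; do python3 -m inch '[[-1,0.3,0,1.5,0],[-1,0,0,1.5,0]]' | sed -n 2,4p; done
```

```text
[0.4801 0.2164] [0.4804 0.2163] need case-x 0.3 case-y -0.2 0.029154990042618806
clock 61.93 tcp [0.4793 0.2154 0.012 ] yaw 7.5 shift [ 1.3  0.7 14. ] turn -0.012485500385963633 w 0.025 q6 0.13 F [-0.2 -0.6 -0.3] tilt [ 0.025  0.024 -0.999]
position: [0.48, 0.2156, 0.009]
ee_rot: [-0.011, 0.998, 0.065, 0.013]
contact_force: [-0.0, -0.9, -0.9]
position: [0.4806, 0.2157, 0.0058]
ee_rot: [-0.011, 0.998, 0.065, 0.014]
contact_force: [1.1, 0.7, -0.6]
```

```bash
for i in 1 2 3; do python3 -m inch '[[-1,-0.2,0,1.2,0],[-1,-0.2,0,1.2,0]]' | sed -n 2,4p; done
```

```text
position: [0.4803, 0.2157, 0.0029]
ee_rot: [-0.011, 0.998, 0.065, 0.013]
contact_force: [0.1, 0.3, 0.4]
position: [0.4799, 0.2157, 0.0002]
ee_rot: [-0.011, 0.998, 0.065, 0.013]
contact_force: [-0.1, -0.6, -0.2]
position: [0.4795, 0.2157, -0.0025]
ee_rot: [-0.011, 0.998, 0.065, 0.013]
contact_force: [-0.1, 0.2, 6.4]
```

```bash
for i in 1 2; do python3 -m inch '[[-1,0,0,1.5,0],[-1,0,0,1.5,0]]' | sed -n 2,4p; done; python3 -c "
from h import *
s=eyes.get_image('scene'); save(s,'s36',(380,190,60,60),12)"
```

```text
position: [0.4796, 0.2158, -0.0026]
ee_rot: [-0.011, 0.998, 0.066, 0.013]
contact_force: [-2.8, -1.3, 14.8]
position: [0.4796, 0.2158, -0.0026]
ee_rot: [-0.011, 0.998, 0.066, 0.014]
contact_force: [-2.7, -1.4, 11.2]
```

View pics/s36.png

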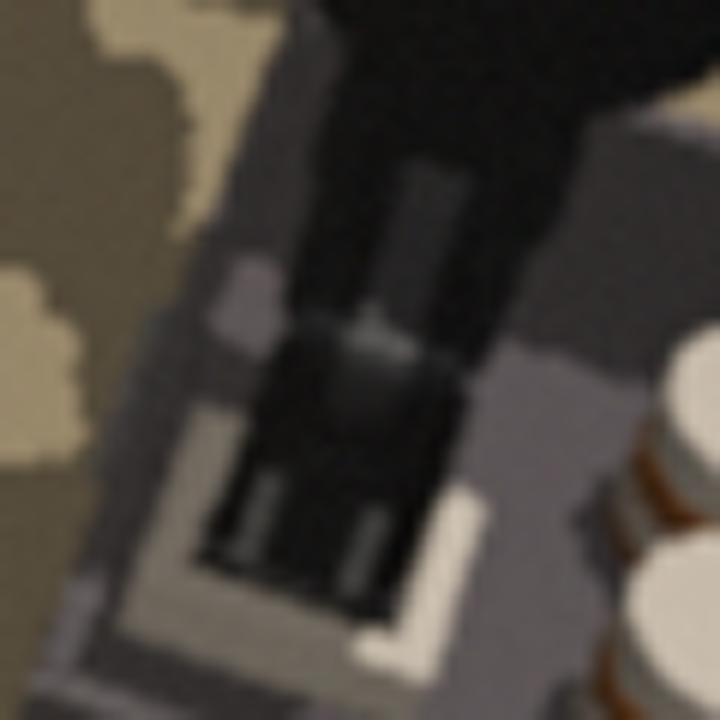

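```bash
python3 -m inch '[[0,0,0,0,0],[0,0,0,0,0],[0,0,0,0,0],[0,0,0,-6,0],[0,0,0,-10,0],[0,0,0,-20,0],[0,0,0,-25,0],[0,0,0,-25,0],[0,0,0,-12,0],[0,0,0,0,0]]' | sed -n 2,5p; python3 -c "
from h import *
s=eyes.get_image('scene'); save(s,'s37',(340,120,160,150),5); go([.4865,-.3005,.07],-14.3)"
```

```text
position: [0.4764, 0.2131, 0.1022]
ee_rot: [-0.011, 0.998, 0.066, 0.013]
contact_force: [0.0, -0.0, 0.3]
width: 0.0424
clock 64.03 tcp [0.4761 0.213  0.1014] yaw 7.5 shift [-57.8 510.9  19.3] turn 21.827684481540075 w 0.0428 q6 0.13 F [0.6 0.1 0.5] tilt [ 0.024  0.024 -0.999]
```

View pics/s37.png

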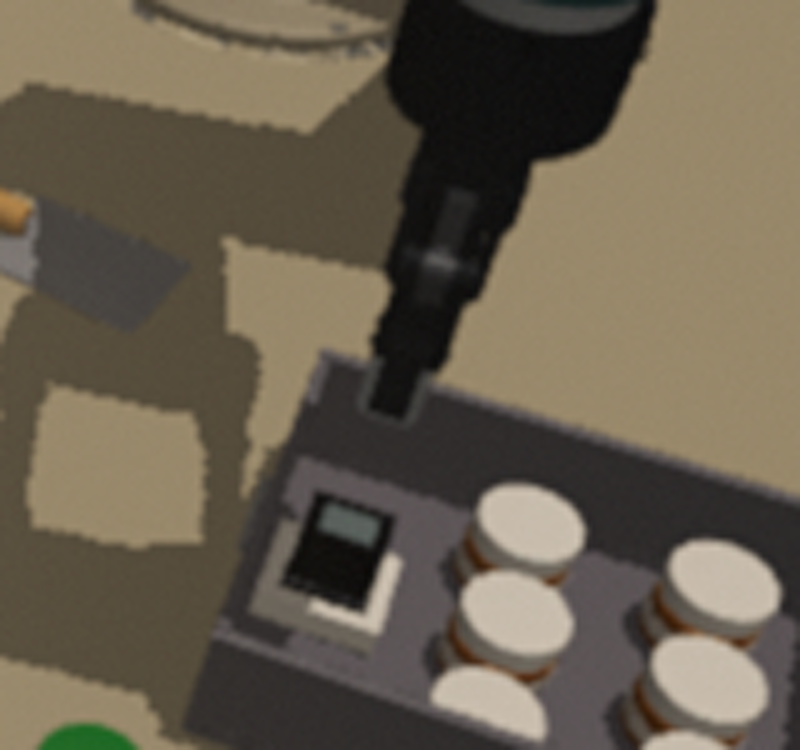

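```bash
python3 - <<'E'
from h import *
t=eyes.get_image("top"); s=eyes.get_image("scene"); save(t,"t7",(310,200,140,110),5.5); save(s,"s38",(150,110,130,90),6)
c=[(350+.5)/5-.5+340,(521+.5)/5-.5+120]; print("logger screen at z=.052:",w(s,c,.052).round(4),".046+",w(s,c,.060).round(4))
save(t,"t8",(85,190,130,130),6)
E
```

```text
logger screen at z=.052: [0.478  0.2164 0.052 ] .046+ [0.4861 0.2172 0.06  ]
```

View pics/t7.png

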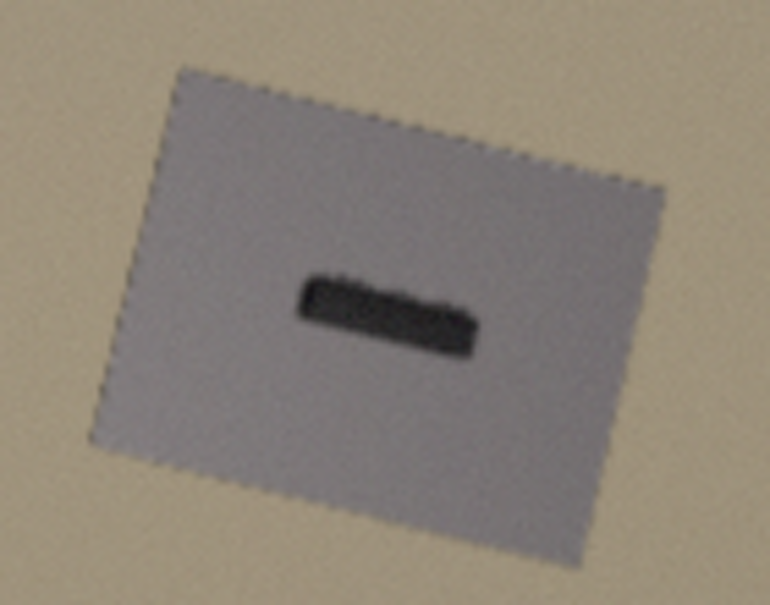

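View pics/s38.png

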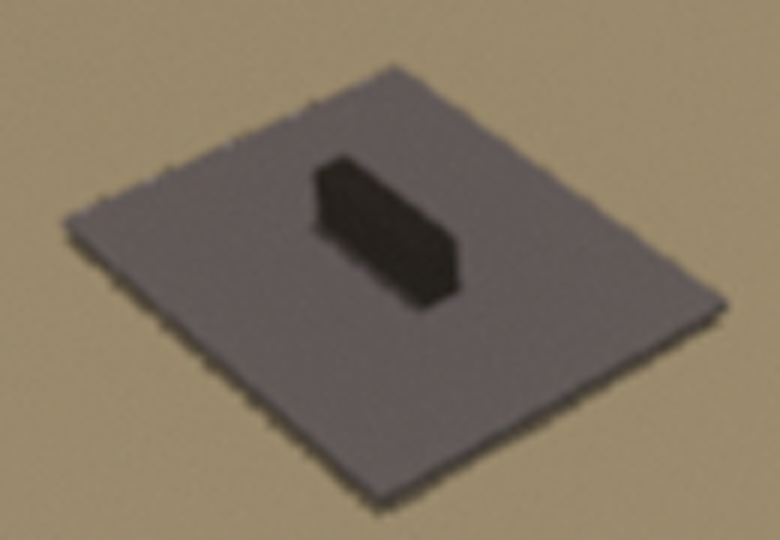

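View pics/t8.png

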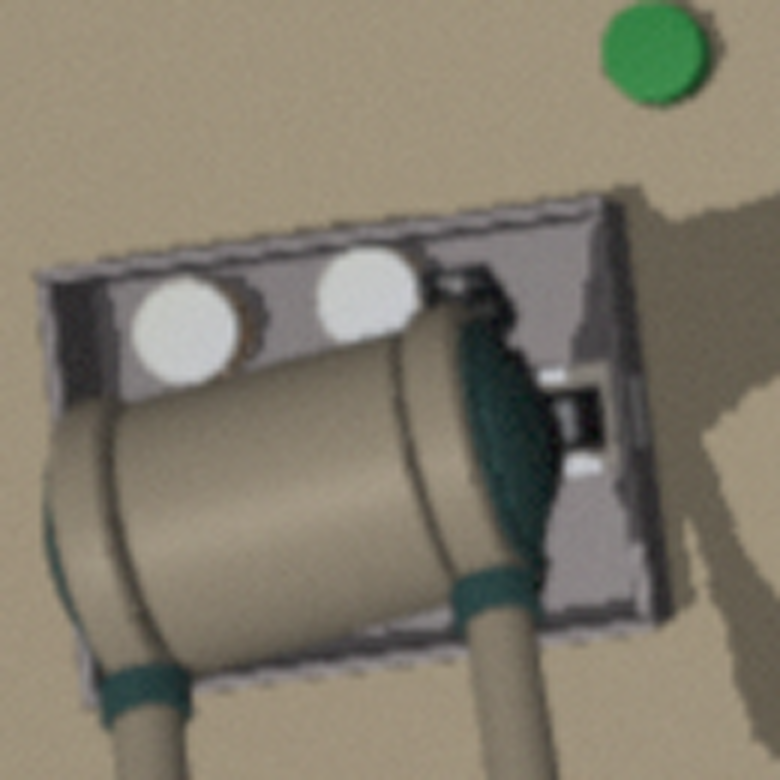

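```bash
python3 -m inch '[[0,-2,15,0,3],[0,-4,26,0,4],[0,-3,28,0,4],[0,-3,28,0,4],[0,-3,28,0,4],[0,-3,28,0,3],[0,-4,29,0,0],[0,-4,29,0,0],[0,-4,29,0,0],[0,-4,29,0,0],[0,-4,29,0,0],[0,-4,29,0,0],[0,-4,29,0,0],[0,-4,29,0,0],[0,-4,29,0,0],[0,-4,20,0,0],[0,0,5,0,0],[0,0,0,0,0],[0,0,0,0,0]]' | sed -n 2,5p; python3 -c "
from h import *
go([.486,-.301,.05],-14.4)"
```

```text
position: [0.3114, -0.2145, 0.0646]
ee_rot: [-0.018, 0.991, -0.134, -0.015]
contact_force: [0.3, -0.1, -0.2]
width: 0.0426
clock 65.72 tcp [ 0.3114 -0.2145  0.0646] yaw -15.4 shift [191.7  37.2   6.9] turn -1.0215682967283897 w 0.0426 q6 -0.54 F [ 0.3 -0.1 -0.2] tilt [-0.024  0.04  -0.999]
```

```bash
python3 -m inch '[[0,15,3,-2,-1],[0,25,5,-2,0],[0,28,5,-2,0],[0,28,5,-2,0],[0,28,5,-2,0],[0,26,5,0,0],[0,18,3,0,0],[0,8,1,0,0],[0,0,0,0,0],[0,0,0,0,0]]' | sed -n 2,5p; python3 -c "
from h import *
go([.486,-.301,.05],-14.4)
s=eyes.get_image('scene'); save(s,'s39',(150,60,130,120),6)"
```

```text
position: [0.4808, -0.2715, 0.0599]
ee_rot: [-0.026, 0.992, -0.118, -0.022]
contact_force: [-0.4, -0.2, -0.1]
width: 0.0426
clock 66.55 tcp [ 0.4808 -0.2715  0.0599] yaw -13.5 shift [12.4 27.9  8. ] turn 0.8996419697429019 w 0.0426 q6 -0.43 F [-0.4 -0.2 -0.1] tilt [-0.037  0.056 -0.998]
```

View pics/s39.png

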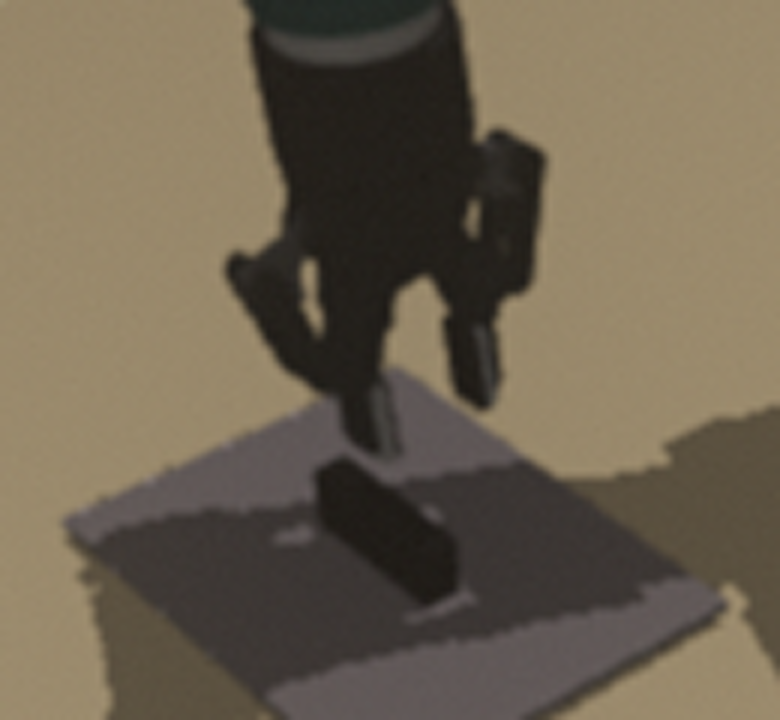

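```bash
cat > ti.py <<'E'
from h import *
go([.486,-.301,.05],-14.4)
E
python3 -m inch '[[0,0,0,-12,0],[0,0,0,-14,0],[0,0,0,-14,0],[0,0,0,-14,0],[0,0,0,-14,0],[0,0,0,-14,0],[0,0,0,-14,0],[0,0,0,-14,0],[0,0,0,-14,0],[0,0,0,-14,0],[0,0,0,-14,0],[0,0,0,-14,0],[0,0,0,0,0]]' >/dev/null; python3 ti.py; python3 -m inch '[[0,0,0,41,0],[0,0,0,41,0],[0,0,0,41,0]]' >/dev/null; python3 ti.py; python3 -m inch '[[0,0,0,-6,0],[0,0,0,-6,0],[0,0,0,-6,0],[0,0,0,-6,0]]' >/dev/null; python3 ti.py;
```

```text
clock 67.68 tcp [ 0.4647 -0.2656  0.2316] yaw -13.6 shift [ 42.5  39.4 177. ] turn 0.8284072904496753 w 0.0428 q6 -0.43 F [ 0.9 -0.5  0.6] tilt [-0.059  0.072 -0.996]
clock 67.93 tcp [ 0.4617 -0.2607  0.1157] yaw -13.7 shift [36.5 36.3 62.2] turn 0.7378524838087515 w 0.0425 q6 -0.43 F [ 0.3 -0.5  0.2] tilt [-0.04   0.057 -0.998]
clock 68.27 tcp [ 0.4524 -0.2545  0.1336] yaw -13.6 shift [49.8 41.7 77.9] turn 0.7540875706791041 w 0.043 q6 -0.43 F [-0.1  0.   0.9] tilt [-0.06   0.072 -0.996]
```

```bash
python3 -m inch '[[0,0,0,0,0],[0,0,0,0,0],[0,0,0,0,0],[0,0,0,0,0],[0,0,0,0,0],[0,0,0,0,0]]' >/dev/null; python3 ti.py; python3 -m inch '[[0,6,6,0,0],[0,6,6,0,0],[0,6,6,0,0],[0,6,6,0,0],[0,6,6,0,0],[0,6,6,0,0]]' >/dev/null; python3 ti.py; python3 -m inch '[[0,0,0,6,0],[0,0,0,6,0],[0,0,0,6,0],[0,0,0,6,0],[0,0,0,6,0],[0,0,0,6,0]]' >/dev/null; python3 ti.py; python3 -m inch '[[0,0,0,-30,0],[0,0,0,-30,0],[0,0,0,0,0],[0,0,0,0,0],[0,0,0,0,0]]' >/dev/null; python3 ti.py
```

```text
clock 68.77 tcp [ 0.459  -0.2598  0.1441] yaw -13.7 shift [41.1 37.9 90.3] turn 0.7125971718722326 w 0.0426 q6 -0.43 F [ 0.3 -0.4  0.5] tilt [-0.043  0.058 -0.997]
clock 69.27 tcp [ 0.4873 -0.3066  0.1392] yaw -13.7 shift [ 2.5 -0.9 89.3] turn 0.7495425087611096 w 0.0423 q6 -0.46 F [-0.6 -0.4  0.6] tilt [-0.044  0.059 -0.997]
clock 69.77 tcp [ 0.4865 -0.3064  0.099 ] yaw -13.7 shift [ 1.1 -2.8 49.2] turn 0.6683544079728847 w 0.0425 q6 -0.46 F [0.1 0.5 0.3] tilt [-0.044  0.06  -0.997]
clock 70.18 tcp [ 0.4857 -0.3061  0.1551] yaw -13.6 shift [  6.2   0.5 105. ] turn 0.7573271543678999 w 0.0433 q6 -0.46 F [ 0.9 -0.4 -0. ] tilt [-0.053  0.067 -0.996]
```

```bash
python3 -m inch '[[0,0,0,0,0],[0,0,0,0,0],[0,0,0,0,0],[0,0,0,0,0]]' >/dev/null; python3 ti.py; python3 -m inch '[[0,0,0,30,0],[0,0,0,30,0],[0,0,0,6,0],[0,0,0,6,0]]' >/dev/null; python3 ti.py; python3 -m inch '[[0,0,0,-6,0],[0,0,0,-6,0],[0,0,0,-6,0],[0,0,0,0,0],[0,0,0,0,0],[0,0,0,0,0],[0,0,0,0,0]]' >/dev/null; python3 ti.py;  python3 -m inch '[[0,0,0,-40,0],[0,0,0,40,0],[0,0,0,0,0],[0,0,0,0,0]]' >/dev/null; python3 ti.py
```

```text
clock 70.52 tcp [ 0.4839 -0.3042  0.1519] yaw -13.6 shift [  8.6   2.  101.6] turn 0.7903775843176675 w 0.0424 q6 -0.46 F [-0.7 -0.8  0.3] tilt [-0.057  0.071 -0.996]
clock 70.85 tcp [ 0.4814 -0.3005  0.0796] yaw -13.6 shift [ 6.5  0.9 29.2] turn 0.7785813764853486 w 0.0425 q6 -0.46 F [0.8 0.1 0.5] tilt [-0.053  0.067 -0.996]
clock 71.43 tcp [ 0.4851 -0.3041  0.104 ] yaw -13.6 shift [ 3.5 -0.5 54. ] turn 0.7615739799319385 w 0.0427 q6 -0.46 F [ 0.   0.1 -0.1] tilt [-0.047  0.063 -0.997]
clock 71.77 tcp [ 0.4848 -0.304   0.1112] yaw -13.6 shift [ 4.2 -0.1 61.1] turn 0.7668283772326419 w 0.0431 q6 -0.46 F [ 1.8 -0.6  1.5] tilt [-0.048  0.063 -0.997]
```

```bash
python3 -m inch '[[0,0,0,-12,0],[0,0,0,-14,0],[0,0,0,-14,0],[0,0,0,-14,0],[0,0,0,-14,0],[0,0,0,-14,0],[0,0,0,-14,0],[0,0,0,-14,0],[0,0,0,-14,0],[0,0,0,-14,0],[0,0,0,0,0],[0,0,0,0,0],[0,0,0,0,0],[0,0,0,0,0],[0,0,0,0,0]]' >/dev/null; python3 ti.py; python3 -m inch '[[0,0,0,41,0],[0,0,0,41,0],[0,0,0,41,0],[0,0,0,41,0],[0,0,0,-8,0],[0,0,0,-8,0],[0,0,0,0,0],[0,0,0,0,0],[0,0,0,0,0],[0,0,0,0,0]]' >/dev/null; python3 ti.py
```

```text
clock 73.02 tcp [ 0.4998 -0.3198  0.2725] yaw -13.7 shift [ -9.9  -6.7 223.4] turn 0.7415010580925951 w 0.0431 q6 -0.46 F [-0.3  0.1  0.1] tilt [-0.026  0.045 -0.999]
clock 73.85 tcp [ 0.4994 -0.316   0.1269] yaw -13.7 shift [-14.6  -8.9  77.6] turn 0.7351630039597126 w 0.0433 q6 -0.46 F [ 0.3  0.5 -0.3] tilt [-0.017  0.037 -0.999]
```

```bash
python3 -m inch '[[0,0,0,-12,0],[0,0,0,-14,0],[0,0,0,-14,0],[0,0,0,-14,0],[0,0,0,-14,0],[0,0,0,-14,0],[0,0,0,-14,0],[0,0,0,-14,0],[0,0,0,0,0],[0,0,0,0,0],[0,0,0,0,0],[0,0,0,0,0],[0,0,0,0,0]]' >/dev/null; python3 ti.py
```

```text
clock 74.93 tcp [ 0.5066 -0.3249  0.2592] yaw -13.7 shift [-26.6 -14.7 209.4] turn 0.7164222966156188 w 0.0428 q6 -0.46 F [1.4 0.4 0.3] tilt [ 0.008  0.016 -1.   ]
```

```bash
python3 -m inch '[[0,-6,-4,8,-0.4],[0,-6,-4,12,-0.3],[0,-6,-4,14,0],[0,-4,-2,14,0],[0,0,0,14,0],[0,0,0,14,0],[0,0,0,14,0],[0,0,0,14,0],[0,0,0,14,0],[0,0,0,14,0],[0,0,0,14,0],[0,0,0,8,0],[0,0,0,0,0],[0,0,0,0,0]]' >/dev/null; python3 ti.py;  python3 -c "
from h import *
s=eyes.get_image('scene'); save(s,'s40',(150,60,130,120),6)"
```

```text
clock 76.1 tcp [ 0.4823 -0.2973  0.0873] yaw -12.9 shift [ 4.9  3.8 37.2] turn 1.4542371534182337 w 0.0426 q6 -0.47 F [ 1.4 -0.5 -0.4] tilt [-0.007  0.029 -1.   ]
```

View pics/s40.png

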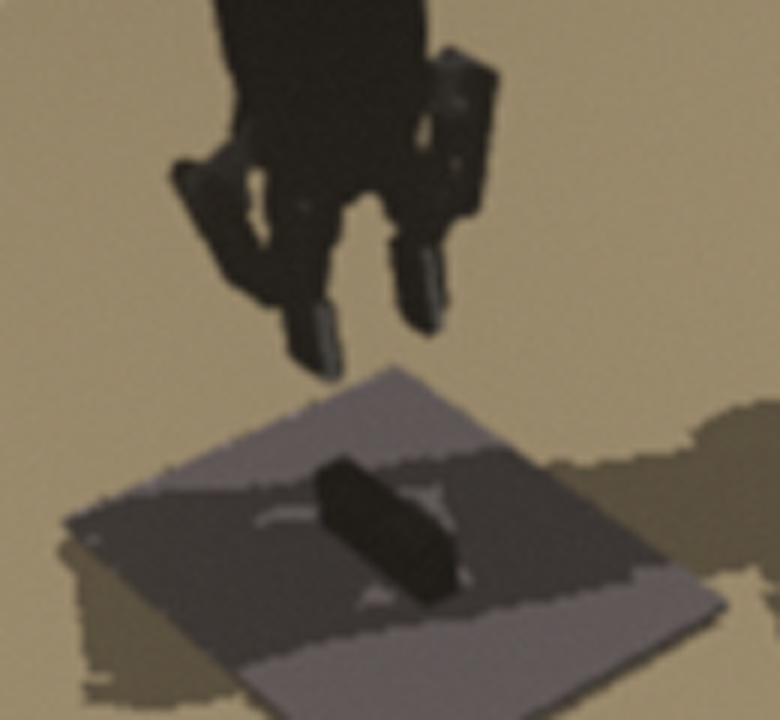

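```bash
python3 -m inch '[[0,2,2,6,0.8],[0,2,2,8,0.7],[0,1,0,8,0],[0,0,0,8,0],[0,0,0,8,0],[0,0,0,8,0],[0,0,0,8,0],[0,0,0,4,0],[0,0,0,0,0]]' >/dev/null; python3 -c "
from h import *
go([.486,-.301,-.006],-14.4)
s=eyes.get_image('scene'); save(s,'s41',(150,60,130,120),6);t=eyes.get_image('top'); save(t,'t9',(310,190,140,110),5.5)"
```

```text
clock 76.9 tcp [ 0.488  -0.3026  0.0255] yaw -14.6 shift [-2.1 -0.3 31.5] turn -0.21908290248667583 w 0.0429 q6 -0.44 F [ 0.6 -0.1  0.1] tilt [-0.004  0.026 -1.   ]
```

View pics/s41.png

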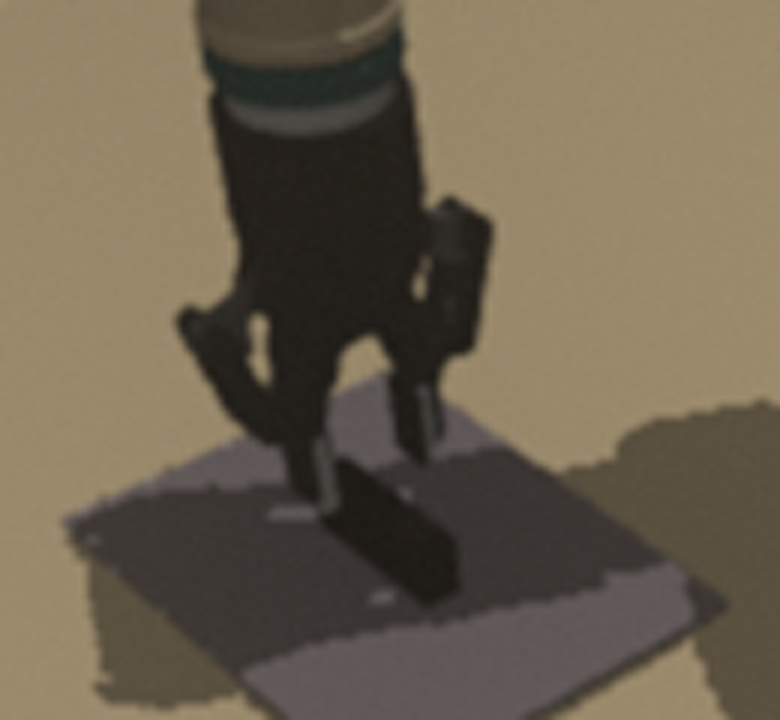

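View pics/t9.png

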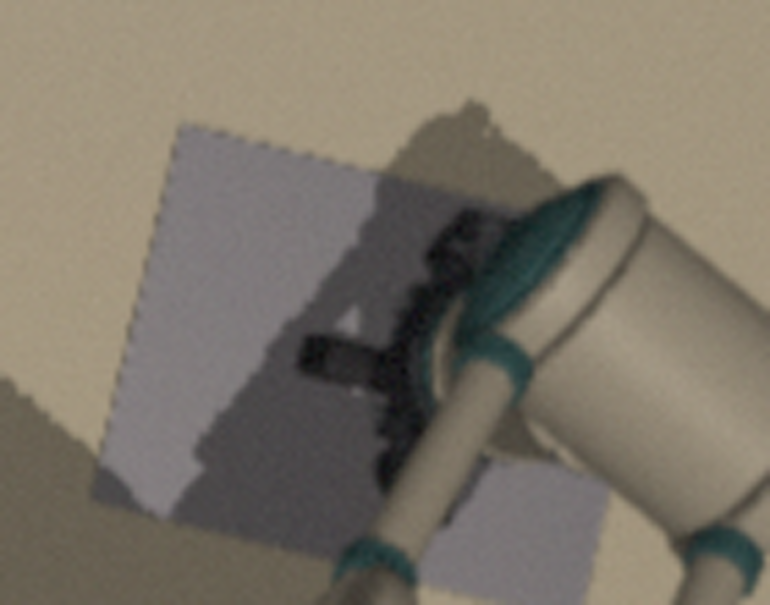

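```bash
python3 - <<'E'
from h import *
s=eyes.get_image("scene")
zz=lambda p:(((p-[150,60])+.5)*6-.5).round(0)
a=manip.get_state()["position"]
for dz in(.0245,.03): print("tcp",zz(proj(s,[a+[0,0,dz]])))
c,n=np.cos(-.2516),np.sin(-.2516)
for cx,cy in((.4847,-.3023),(.4876,-.2991)):
    print([zz(proj(s,[[cx+c*x-n*y,cy+n*x+c*y,.042]]))[0] for x,y in((.01,.04),(.01,-.04),(-.01,-.04),(-.01,.04),(0,0))])
E
```

```text
tcp [[371. 489.]]
tcp [[369. 478.]]
[array([419., 556.]), array([308., 470.]), array([346., 452.]), array([457., 537.]), array([381., 503.])]
[array([420., 563.]), array([309., 476.]), array([347., 458.]), array([459., 543.]), array([383., 509.])]
```

```bash
python3 -m inch '[[0,-1,-2,6,0],[0,-1,-1,7,0],[0,0,0,7,0],[0,0,0,6,0],[0,0,0,3,0],[0,0,0,0,0]]' | sed -n 2,4p; python3 -c "
from h import *
go([.486,-.301,-.006],-14.4)"
```

```text
position: [0.4885, -0.2995, -0.0034]
ee_rot: [-0.011, 0.992, -0.127, -0.001]
contact_force: [-0.2, -0.3, 0.4]
clock 77.55 tcp [ 0.4885 -0.2995 -0.0034] yaw -14.6 shift [-2.1  2.1  2.5] turn -0.21167684954636456 w 0.0427 q6 -0.44 F [-0.2 -0.3  0.4] tilt [ 0.001  0.022 -1.   ]
```

```bash
python3 -m inch '[[0,-1,0,2,0],[-1,0,0,0,0],[-1,0,0,0,0],[-1,0,0,0,0],[-1,0,0,0,0],[-1,0,0,0,0],[-1,0,0,0,0]]' 90 | sed -n 2,5p; python3 -c "
from h import *
go([.486,-.301,-.006],-14.4)"
```

```text
position: [0.487, -0.299, -0.0058]
ee_rot: [-0.011, 0.992, -0.127, -0.001]
contact_force: [-0.6, 0.5, -0.8]
width: 0.0182
clock 78.13 tcp [ 0.487  -0.299  -0.0058] yaw -14.6 shift [-0.5  2.2  0.2] turn -0.2107698304736516 w 0.0182 q6 -0.44 F [-0.6  0.5 -0.8] tilt [ 0.     0.022 -1.   ]
```

```bash
python3 -m inch '[[-1,0,0,-4,0],[-1,0,0,-8,0],[-1,0,0,-12,0],[-1,0,0,-14,0],[-1,0,0,-14,0],[-1,0,0,-14,0],[-1,0,0,-14,0],[-1,0,0,-12,0],[-1,0,0,-8,0],[-1,0,0,-4,0],[-1,0,0,0,0],[-1,0,0,0,0]]' | sed -n 2,5p; python3 -c "
from h import *
go(cw(0,0,.09),7.5)
s=eyes.get_image('scene'); save(s,'s42',(110,20,240,190),3.3)"
```

```text
position: [0.4856, -0.3004, 0.1057]
ee_rot: [-0.012, 0.992, -0.127, -0.003]
contact_force: [0.1, 0.1, -3.1]
width: 0.0179
clock 79.13 tcp [ 0.4856 -0.3004  0.1057] yaw -14.6 shift [-164.5 -574.4   30.1] turn -22.116492909445086 w 0.0179 q6 -0.44 F [ 0.1  0.1 -3.1] tilt [-0.002  0.024 -1.   ]
```

View pics/s42.png

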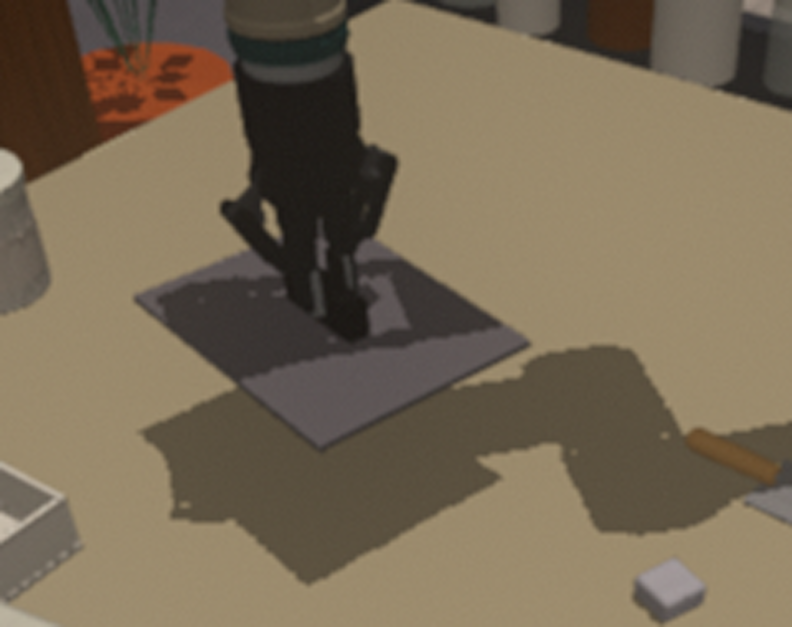

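```bash
python3 -m inch '[[-1,0,0,0,-3],[-1,0,0,0,-4],[-1,0,0,0,-4],[-1,0,0,0,-4],[-1,0,0,0,-4],[-1,0,0,0,-3],[-1,0,0,0,0],[-1,0,0,0,0]]' | sed -n 2,5p; python3 -c "
from h import *
go(cw(0,0,.09),7.5)"
```

```text
position: [0.4813, -0.2968, 0.0978]
ee_rot: [-0.017, 0.997, 0.073, -0.006]
contact_force: [-0.4, -0.0, -2.0]
width: 0.0182
clock 79.85 tcp [ 0.4813 -0.2968  0.0978] yaw 8.4 shift [  76.8 -588.8   28.1] turn 0.8793058206240971 w 0.0182 q6 -0.84 F [-0.4 -0.  -2. ] tilt [-0.014  0.034 -0.999]
```

```bash
python3 -m inch '[[-1,1,-8,0,0.3],[-1,2,-15,0,0.3],[-1,3,-22,0,0.3],[-1,3,-25,0,0],[-1,3.5,-25,0,0],[-1,3.5,-25,0,0],[-1,3.5,-25,0,0],[-1,3.5,-25,0,0],[-1,3.5,-25,0,0],[-1,3.5,-25,0,0],[-1,3.5,-25,0,0],[-1,3.5,-25,0,0]]' | sed -n 2,5p; python3 -c "
from h import *
go(cw(0,0,.09),7.5)"
```

```text
position: [0.4821, -0.012, 0.1044]
ee_rot: [-0.019, 0.998, 0.052, -0.008]
contact_force: [-0.5, 0.4, -3.8]
width: 0.018
clock 80.85 tcp [ 0.4821 -0.012   0.1044] yaw 6.0 shift [  21.7 -308.1   26.1] turn -1.530550380201447 w 0.018 q6 -0.32 F [-0.5  0.4 -3.8] tilt [-0.018  0.037 -0.999]
```

```bash
python3 -m inch '[[-1,2,-25,0,-0.3],[-1,2,-25,0,-0.3],[-1,2,-25,0,-0.3],[-1,2,-25,0,-0.3],[-1,2,-25,0,0],[-1,2,-25,0,0],[-1,2,-25,0,0],[-1,2,-25,0,0],[-1,2,-25,0,0],[-1,2,-22,0,0],[-1,1,-15,0,0],[-1,0,-8,0,0],[-1,0,0,0,0],[-1,0,0,0,0],[-1,0,0,0,0]]' | sed -n 2,5p; python3 -c "
from h import *
go(cw(0,0,.09),7.5)
s=eyes.get_image('scene'); save(s,'s43',(320,80,230,200),3.4);t=eyes.get_image('top'); save(t,'t10',(70,190,160,140),5)"
```

```text
position: [0.4594, 0.2818, 0.1147]
ee_rot: [-0.021, 0.998, 0.058, -0.011]
contact_force: [-0.1, -0.4, -2.8]
width: 0.0184
clock 82.1 tcp [0.4594 0.2818 0.1147] yaw 6.7 shift [ 14.1 -13.1  25. ] turn -0.781533820826894 w 0.0184 q6 0.25 F [-0.1 -0.4 -2.8] tilt [-0.025  0.041 -0.999]
```

View pics/s43.png

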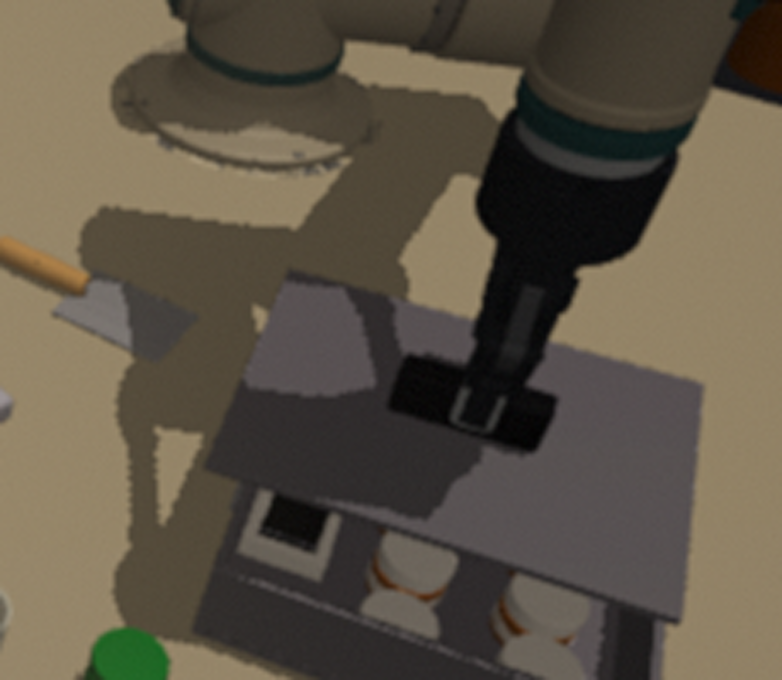

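View pics/t10.png

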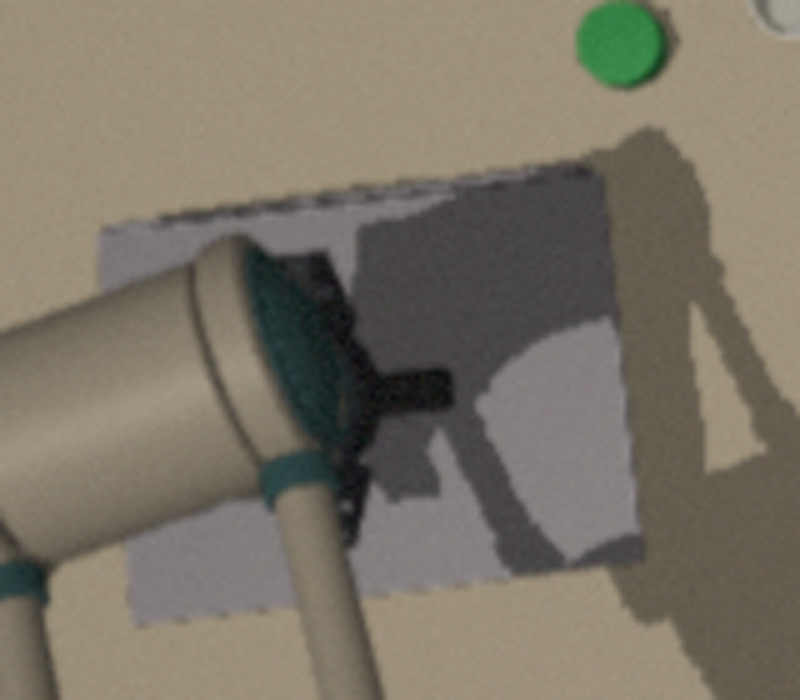

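```bash
cat > lid.py <<'E'
from h import *
from scipy.optimize import least_squares
from scipy.spatial.transform import Rotation as Ro
def lidfit(t,s,tp,sp,z0=.12):
    L=np.array([[.092,.119,0],[.092,-.119,0],[-.092,-.119,0],[-.092,.119,0]])
    def P(p): return Ro.from_euler("zyx",p[3:]).apply(L)+p[:3]
    def f(p):
        r=[]
        for d,q in((t,tp),(s,sp)):
            pr=proj(d,P(p))
            for a,b in zip(pr,q):
                if b is not None: r+=list(a-b)
        return np.array(r)
    r=least_squares(f,[.47,.29,z0,.13,0,0]); p=r.x
    c,n=np.cos(.1314),np.sin(.1314); dx,dy=p[0]-CASE[0],p[1]-CASE[1]
    print("lid plate-top centre",p[:3].round(4),"yaw deg",np.degrees(p[3]).round(2),"pitch,roll",p[4:].round(4),"res",np.abs(r.fun).max().round(2), "case-rel mm",((c*dx+n*dy)*1e3).round(1),((-n*dx+c*dy)*1e3).round(1))
    return p
E
python3 - <<'E'
from lid import *
s=eyes.get_image("scene"); t=eyes.get_image("top")
g=lambda p,o,k:None if p is None else np.array([(p[0]+.5)/k-.5+o[0],(p[1]+.5)/k-.5+o[1]])
tp=[g(p,(70,190),5) for p in((103,230),(605,172),(643,562),(132,627))]
sp=[g(p,(320,80),3.4) for p in((678,617),(207,467),(290,270),(703,385))]
lidfit(t,s,tp,sp); go(cw(0,0,.09),7.5)
E
```

```text
lid plate-top centre [0.4605 0.2776 0.1299] yaw deg 6.48 pitch,roll [0.0187 0.0279] res 1.53 case-rel mm -13.3 -18.3
clock 82.3 tcp [0.4599 0.2815 0.1149] yaw 6.7 shift [ 13.6 -13.5  25.2] turn -0.8419128416896626 w 0.0181 q6 0.25 F [ 0.1  1.  -2.9] tilt [-0.024  0.041 -0.999]
```

```bash
python3 -m inch '[[-1,4,-5,0,-0.5],[-1,4,-6,0,-0.4],[-1,4,-5,0,0],[-1,1,-2,0,0],[-1,0,0,0,0],[-1,0,0,8,0],[-1,0,0,10,0],[-1,0,0,10,0],[-1,0,0,0,0],[-1,0,0,0,0]]' | sed -n 2,5p; python3 -c "
from h import *
go(cw(0,0,.07)+[-.0006,.004,0],7.5)
s=eyes.get_image('scene'); save(s,'s44',(350,120,190,190),4);t=eyes.get_image('top'); save(t,'t11',(70,190,160,140),5)"
```

```text
position: [0.4716, 0.3026, 0.0837]
ee_rot: [-0.021, 0.998, 0.065, -0.011]
contact_force: [-0.1, -0.1, -3.1]
width: 0.0176
clock 83.13 tcp [0.4716 0.3026 0.0837] yaw 7.5 shift [-0.8  1.6 13.7] turn -0.01467470801851789 w 0.0176 q6 0.26 F [-0.1 -0.1 -3.1] tilt [-0.025  0.04  -0.999]
```

View pics/s44.png

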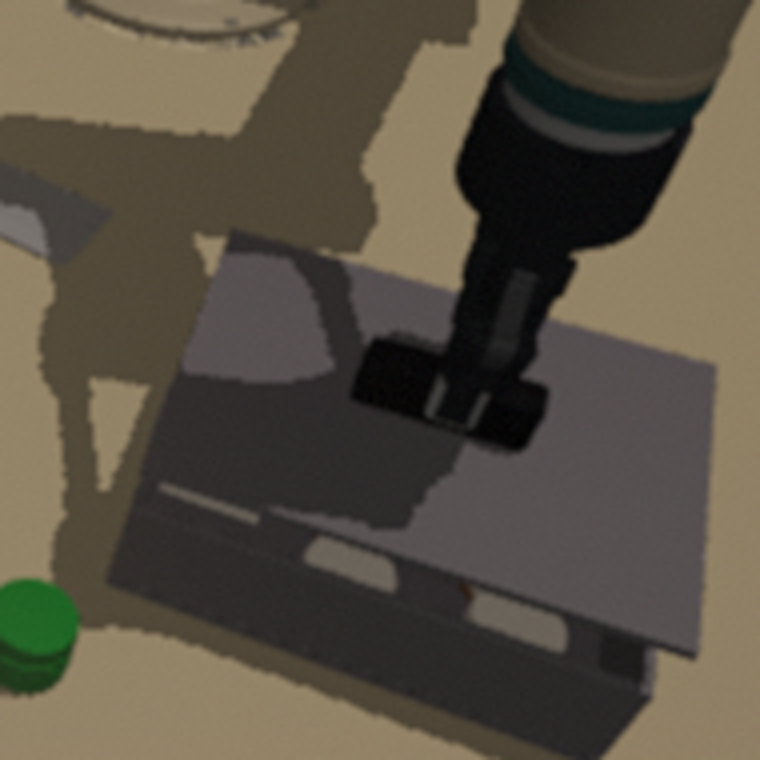

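View pics/t11.png

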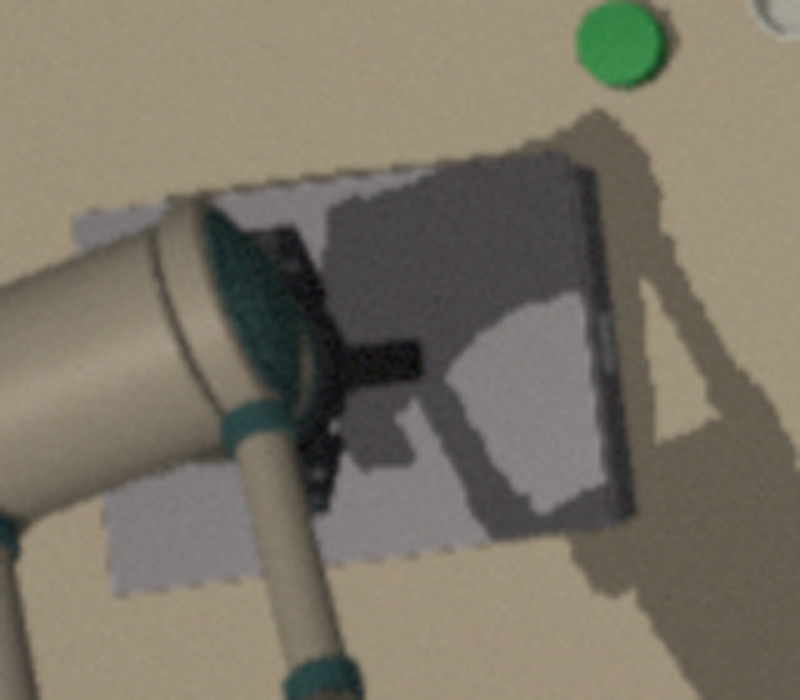

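```bash
python3 - <<'E'
from lid import *
s=eyes.get_image("scene"); t=eyes.get_image("top")
g=lambda p,o,k:None if p is None else np.array([(p[0]+.5)/k-.5+o[0],(p[1]+.5)/k-.5+o[1]])
tp=[g(p,(70,190),5) for p in((73,215),(570,153),(608,522),(115,597))]
sp=[g(p,(350,120),4) for p in((695,652),None,(232,232),(716,366))]
p=lidfit(t,s,tp,sp,.1); go(cw(0,0,.07)+[-.0006,.004,0],7.5)
# predicted rim corners in t11/s44 zoom for comparing
L=np.array([[.091,.118],[.091,-.118],[-.091,-.118],[-.091,.118]])
print([((proj(t,[cw(x,y,.062)])[0]-[70,190]+.5)*5-.5).round(0) for x,y in L])
E
```

```text
lid plate-top centre [0.4724 0.2984 0.0985] yaw deg 7.24 pitch,roll [0.0146 0.032 ] res 1.28 case-rel mm 1.2 0.7
clock 83.33 tcp [0.4725 0.3029 0.085 ] yaw 7.5 shift [-1.7  1.9 14.9] turn -0.020764092896470743 w 0.0181 q6 0.26 F [-0.   0.9 -2.5] tilt [-0.023  0.041 -0.999]
[array([104., 222.]), array([577., 158.]), array([622., 522.]), array([145., 588.])]
```

```bash
python3 -m inch '[[-1,-1,0.5,5,0],[-1,-1,0.5,6,0],[-1,0,0,6,0],[-1,0,0,0,0]]' | sed -n 2,4p; python3 -c "
from h import *
go(cw(0,0,.05)+[-.0026,.004,0],7.5)
s=eyes.get_image('scene'); save(s,'s45',(350,120,190,190),4);t=eyes.get_image('top'); save(t,'t12',(70,190,160,140),5)"
```

```text
position: [0.4712, 0.3027, 0.0679]
ee_rot: [-0.022, 0.998, 0.065, -0.008]
contact_force: [-0.6, -0.4, -3.2]
clock 83.67 tcp [0.4712 0.3027 0.0679] yaw 7.5 shift [-2.4  1.6 17.9] turn -0.0343164843874888 w 0.0181 q6 0.26 F [-0.6 -0.4 -3.2] tilt [-0.02   0.043 -0.999]
```

View pics/s45.png

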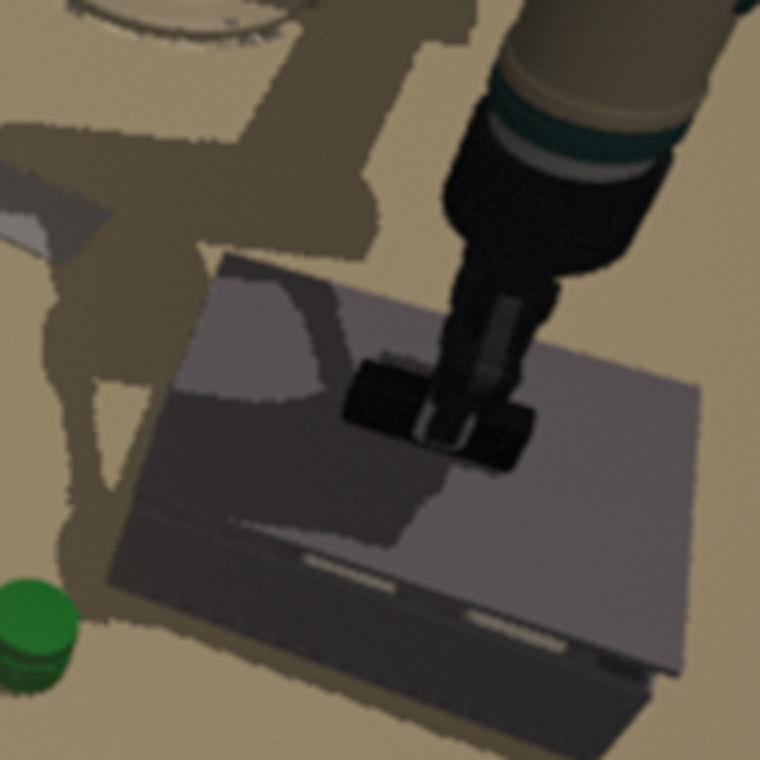

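View pics/t12.png

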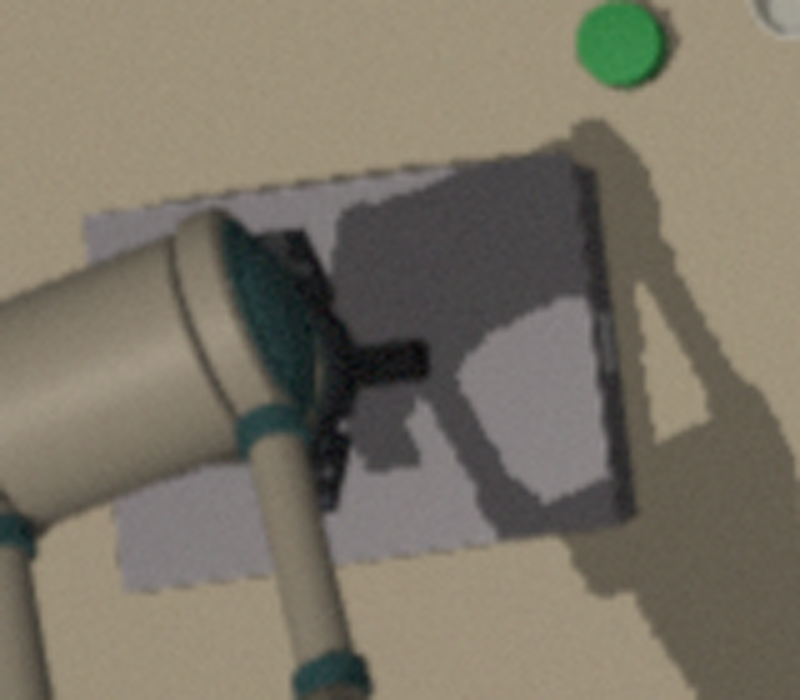

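```bash
python3 - <<'E'
from lid import *
s=eyes.get_image("scene"); t=eyes.get_image("top")
g=lambda p,o,k:None if p is None else np.array([(p[0]+.5)/k-.5+o[0],(p[1]+.5)/k-.5+o[1]])
tp=[g(p,(70,190),5) for p in((84,215),(573,155),(611,522),(127,592))]
sp=[g(p,(350,120),4) for p in((680,674),None,(223,254),(700,386))]
p=lidfit(t,s,tp,sp,.09)
N=[None]*4
E
```

```text
lid plate-top centre [0.4725 0.2987 0.0827] yaw deg 7.37 pitch,roll [0.0166 0.0319] res 1.04 case-rel mm 1.3 1.0
```

```bash
python3 -m inch '[[-1,-0.8,0.8,3,0],[-1,-0.8,0.5,3,0]]' | sed -n 2,4p; for i in 1 2; do python3 -m inch '[[-1,0,0,2,0],[-1,0,0,2,0]]' | sed -n 2,4p; done
```

```text
position: [0.4718, 0.3024, 0.0639]
ee_rot: [-0.023, 0.998, 0.065, -0.006]
contact_force: [0.4, -0.3, -1.7]
position: [0.4715, 0.3024, 0.0595]
ee_rot: [-0.023, 0.998, 0.065, -0.006]
contact_force: [0.5, 1.1, -2.1]
position: [0.4714, 0.3026, 0.055]
ee_rot: [-0.023, 0.998, 0.065, -0.006]
contact_force: [-1.0, 0.3, -2.0]
```

```bash
for i in 1 2 3; do python3 -m inch '[[-1,-0.2,0.2,1.2,0],[-1,0,0,1.2,0]]' | sed -n 2,4p; done; python3 -c "
from h import *
s=eyes.get_image('scene'); save(s,'s46',(350,120,190,190),4)"
```

```text
position: [0.4711, 0.3026, 0.0522]
ee_rot: [-0.023, 0.998, 0.065, -0.006]
contact_force: [-1.7, 2.1, 0.8]
position: [0.4712, 0.3029, 0.0508]
ee_rot: [-0.023, 0.998, 0.065, -0.006]
contact_force: [-2.5, -0.4, 5.5]
position: [0.4713, 0.3032, 0.0502]
ee_rot: [-0.023, 0.998, 0.065, -0.005]
contact_force: [-2.1, -1.5, 9.2]
```

View pics/s46.png

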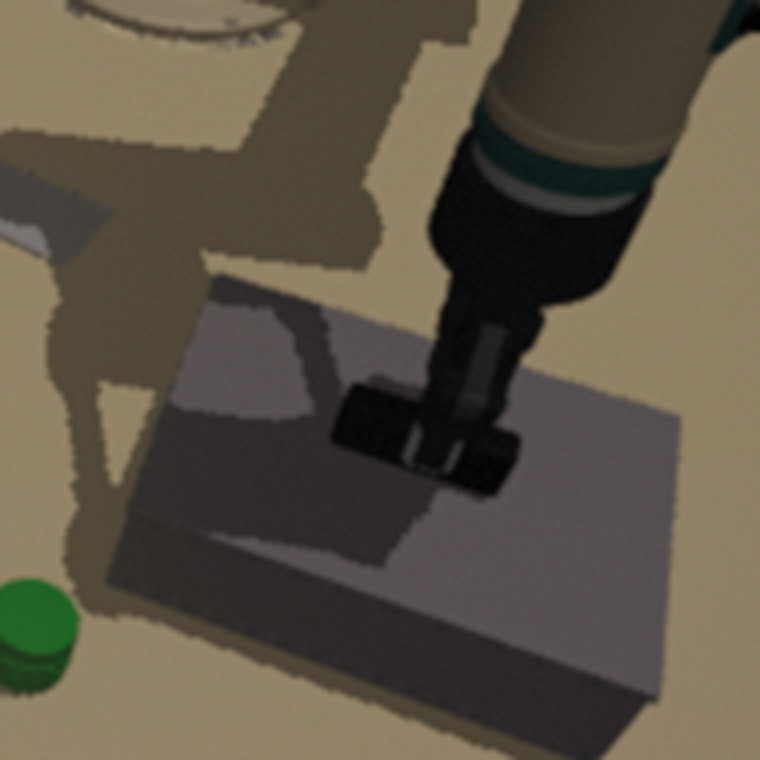

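```bash
python3 -m inch '[[-1,0,0,1.5,0],[-1,0,0,1.5,0]]' | sed -n 2,4p; python3 -m inch '[[-0.2,0,0,0,0],[0,0,0,0,0],[0,0,0,0,0],[0,0,0,0,0]]' 30| sed -n 2,5p; python3 -m inch '[[0,0,0,-5,0],[0,0,0,-8,0],[0,0,0,-15,0],[0,0,0,-20,0],[0,0,0,-20,0],[0,0,0,0,0],[0,0,0,0,0]]' | sed -n 2,5p; python3 -c "
from h import *
s=eyes.get_image('scene'); save(s,'s47',(350,120,190,190),4);t=eyes.get_image('top'); save(t,'t13',(70,190,160,140),5);go(cw(0,0,.1))"
```

```text
position: [0.4713, 0.3032, 0.0502]
ee_rot: [-0.023, 0.998, 0.065, -0.004]
contact_force: [-2.7, -0.9, 9.6]
position: [0.4728, 0.3036, 0.0512]
ee_rot: [-0.024, 0.998, 0.065, -0.002]
contact_force: [-0.3, -0.0, -0.0]
width: 0.0429
position: [0.4734, 0.2999, 0.1229]
ee_rot: [-0.024, 0.998, 0.065, -0.003]
contact_force: [0.1, 0.2, 0.3]
width: 0.0427
clock 86.1 tcp [0.4732 0.2999 0.1223] yaw 7.4 shift [-2.1  3.2 22.2] turn None w 0.0426 q6 0.26 F [-0.8  0.5 -0.5] tilt [-0.01   0.047 -0.999]
```

View pics/s47.png

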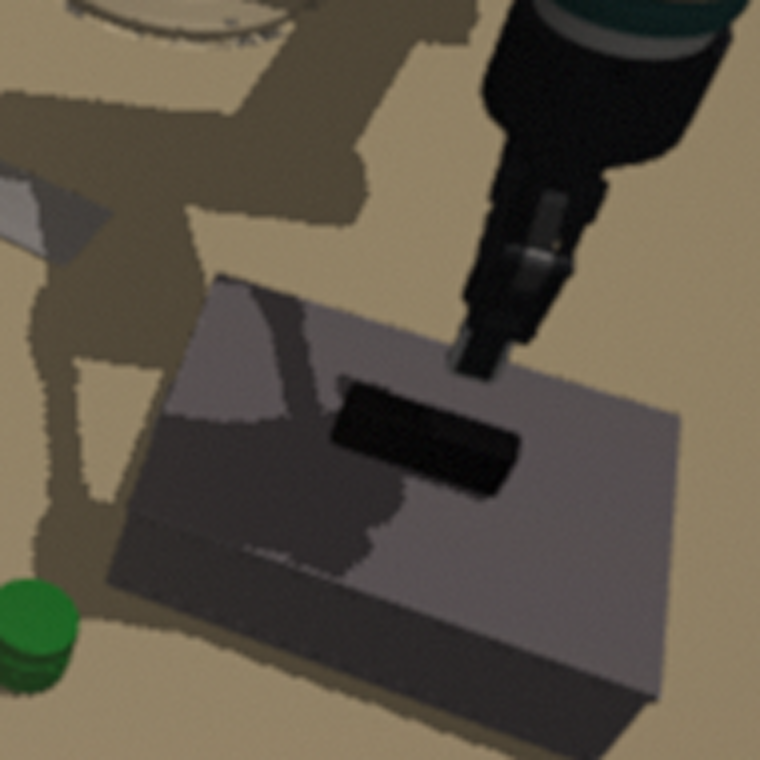

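View pics/t13.png

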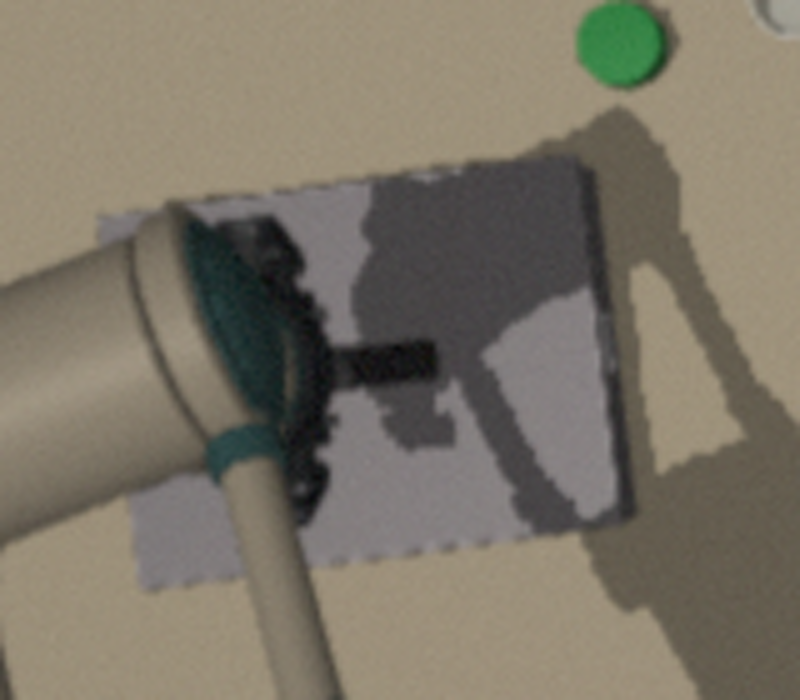

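```bash
python3 -m inch '[[0,0,0,-25,0],[0,0,0,-25,0],[0,0,20,-20,0],[0,0,30,0,0],[0,0,30,0,0],[0,0,30,0,0],[0,0,30,0,0],[0,0,30,0,0],[0,0,30,0,0],[0,0,30,0,0],[0,0,30,0,0],[0,0,30,0,0],[0,0,30,0,0],[0,0,30,0,0],[0,0,20,0,0],[0,0,10,0,0],[0,0,0,0,0],[0,0,0,0,0]]' | sed -n 2,5p; python3 - <<'E'
from lid import *
s=eyes.get_image("scene"); t=eyes.get_image("top"); save(s,"s48"); save(t,"t14"); save(t,"t15",(70,190,160,140),5); save(s,"s49",(360,160,160,150),5)
E
```

```text
position: [0.5144, -0.0951, 0.1548]
ee_rot: [-0.026, 0.997, 0.066, -0.022]
contact_force: [0.6, 0.4, 1.0]
width: 0.043
```

View pics/s48.png

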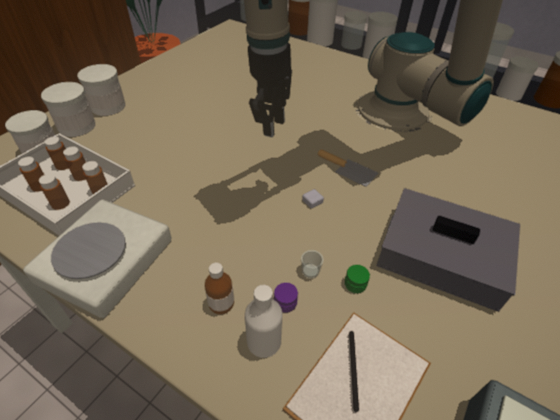

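View pics/t15.png

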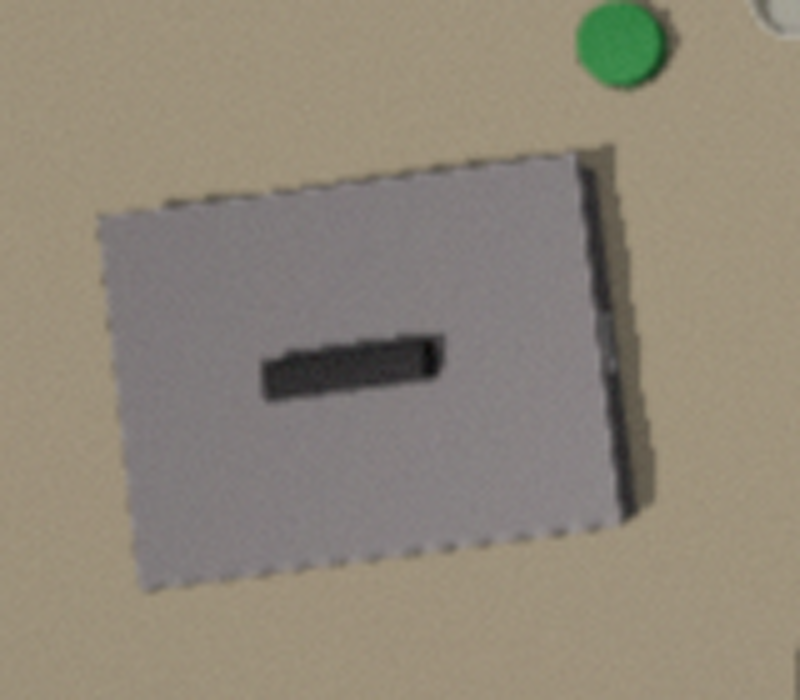

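View pics/s49.png

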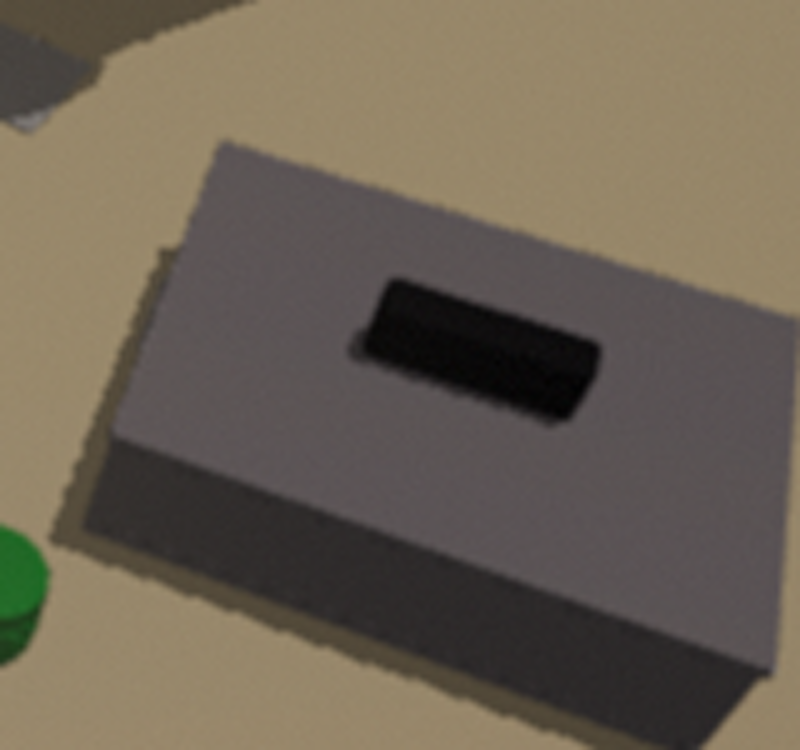

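The lid sits flush with no visible gap. The tin at (313,199) and the beaker at (311,265) are still standing outside. I'll fit the lid's height and tilt before handing in.

```bash
python3 - <<'E'
from lid import *
s=eyes.get_image("scene"); t=eyes.get_image("top")
g=lambda p,o,k:None if p is None else np.array([(p[0]+.5)/k-.5+o[0],(p[1]+.5)/k-.5+o[1]])
tp=[g(p,(70,190),5) for p in((98,214),(576,153),(617,524),(145,590))]
sp=[g(p,(360,160),5) for p in((772,672),(113,435),(221,142),(799,318))]
lidfit(t,s,tp,sp,.07)
print([ (n,[(round(m["confidence"],2),np.round(m["point"],0)) for m in mark_of(d,n)][:2]) for n in("tin","beaker","lid_handle") for d in (t,s)])
print(len(recognise(t,"jar2_center")))
E
```

```text
lid plate-top centre [0.4719 0.2987 0.0655] yaw deg 7.58 pitch,roll [-0.0017 -0.0045] res 1.19 case-rel mm 0.8 1.1
[('tin', [(0.49, array([258., 266.]))]), ('tin', [(0.64, array([200., 310.]))]), ('beaker', [(0.62, array([190., 227.]))]), ('beaker', [(0.84, array([272., 313.]))]), ('lid_handle', [(0.67, array([264., 139.]))]), ('lid_handle', [(0.61, array([229., 457.]))])]
2
```

```bash
python3 -c "
from rig import manip
print(manip.sign_off(), manip.get_state()['clock'])"
```

```text
the job is handed in; nothing more can be done
the job is handed in; nothing more can be done
```

The job is handed in at about 88 s of the 208 s allowed. All six amber jars stand on the case floor, the logger is plugged in, and the lid is on.

**Jars:** each was lowered to floor contact (about 5–20 N) and released upright.

**Logger:** it bottomed in the socket at the expected depth, with about 11–15 N pushing back. A picture afterwards showed it seated, with no brass visible.

**Lid:** the camera fit puts it flat to within 0.005 rad, turned 7.6° against the case's 7.5°, and about 1 mm off centre. The plate top read 65.5 mm where 68 mm is expected, which is within camera error. It went on slightly tilted, and the -y end touched down first before it settled.

**Bystanders:** the tin and the beaker still stand outside where they began.

**What went wrong or disagreed:**
- The reported tool height was about 25 mm too low. I found this by touching the bench and corrected for it.
- The first grasp closed on air above the jar.
- One finger came down on the third jar's cap with about 109 N at the wrist, under the 120 N limit. The jar stayed upright and was picked up normally afterwards.
- The tool's tilt drifted during moves and had to be brought back before the logger and lid grasps.
- The two cameras disagreed with each other by 2–3 mm.

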